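Load the inspection stand and set its tray height

ROBOT

A 6-joint arm with a two-finger parallel gripper is mounted at the origin on the work surface. World frame = base frame: x ahead of the robot, y to its left, z up, the work surface at z = 0. Lengths are in m, angles in degrees, forces in N, time in s.
With the tool pointing down it reaches from about 0.4 to 0.825 m from the base axis. Payload 7 kg.
Tool frame: the origin (TCP) lies on the centre line of the jaws, within the pads' length; the fingertips stand r.nose_length ahead of it and the grasp point (between the pads) lies 2 mm behind it (r.nose_length is the distance from the TCP to the fingertips, in m); z points along the fingers, y is the direction in which the jaws open and shut (so a half turn about z gives the same grasp; the last joint's range is limited). The gripper opens to 88 mm and grips with 3 to 60 N. Pads are 19 mm wide; open, the fingers measure 130 mm over their backs; the gripper's body (78 mm by 193 mm) begins 47 mm behind the grasp point.
Start: joints at [-51.847, 20.546, 0.682, 0, -70.136, -16.507], TCP at [0.249, -0.627, 0.244] pointing down, gripper open.
Joint ranges: [-176.03, 176.03], [-82.01, 121.73], [-58.28, 71.71], [-173.87, 95.51], [-174.79, -0.11], [-173.66, 173.66]. Speed limits (degrees/s): [136.94, 136.94, 172.46, 180, 180, 180].

INTERFACE

Orientations are given as [roll, pitch, yaw] about the fixed x, y, z axes, in that order (R = Rz(yaw) Ry(pitch) Rx(roll)).
In Python, from plant import r gives the robot as it stands.
- The arm moves only by the tool apply_moves, never from a script. Its argument "targets" is a list of rows, each a list of 3 entries, a list of its own where there are three numbers: the shift along the tool's x, y, z scaled (see below), then the turn, a rotation vector about the tool's x, y, z scaled (see below), then the finger opening in mm, from 0 to 87.6. A call has 1 to 5 rows; each row shifts and turns the pose as measured when the row begins, along the tool's axes as they then stand; what a row does not reach is not made up. The controller multiplies each number of a shift by 0.04 m and each number of a turn by 8 degrees. A row lasts 1/10 s, in which the tool goes at most 50 mm and 8.59 degrees, less where a joint would pass 70% of its speed; a pose out of reach is approached as far as the arm can. A call with a number of a shift or a turn outside -1 to 1 is refused whole. A call with a gripper value outside its range is refused whole. The fingers move at their own pace and stop on an object; "squeeze" is the grip in N (left out, the last holds). Time passes only in rows, so rows that do not move let the fingers close. It gives the time, the measured TCP pose, the force and the opening at its end, in the units of the state.
- r.get_state(): the state, without advancing time (a new reading comes with each control period).
- r.capture(name): name is "scene" or "top" or "wrist"; returns a dict with "img" (480x640x3 uint8, blue, green, red), "z_map" (480x640 float32, m along the optical axis (not along the pixel's ray), 0 where there is no reading), "fx", "fy", "cx", "cy" (pixels), "camera_from_world" (4x4, takes a point from world to camera coordinates); the wrist camera has in their place "mount" (4x4, takes a point from camera to tool coordinates, whose origin is the TCP and whose axes are the flange's). Camera axes: x right, y up, looking along -z (the intrinsics and any distortion apply to the point x, -y, -z); pixel columns grow to the right and rows downward; lengths in m; the calibration is good to about 2 mm. A picture is of the moment at which its call begins: read the wrist's pose just before it.
- r.close_job(): hands the job in, once; it reports no verdict.
The state is a dict: "time_s": time; "joints": joint angles; "qd": joint speeds; "joint_torque": joint torques, N m; "tcp_pos": TCP position; "eef_rot": TCP orientation; "contact_force": force on the tool from outside, world axes, zero at the start; "moment": the same for the moment, N m; "gripper_width": finger opening in m.
Only numpy, scipy, OpenCV 4.12 (cv2) and the standard library are available. Lean on these libraries where they do the work, as an engineer would, in place of code of your own. Each camera call takes 0.05 s, during which the arm holds its last target.

TASK

Collect the loose brass blanks from the table into the beaker, then tip the whole beakerful into the tray of the inspection stand, so that every blank lies in the tray, and stand the empty beaker back upright on its cork mat. With all the blanks in, lift the tray by its knob to the third click, and no higher, since it cannot be let down again; last of all turn the focusing crank, on the small box to the left, one full turn clockwise as seen from above, so that its grip is back at the index mark. Leave the jar, the spectacle case and the tape ring where they are.

Things in the scene. Friction and masses are not known exactly. Their poses are not given: they have to be found in the camera images.
- blank1: loose brass blank, a plain solid disc 20 mm in diameter and 14 mm high, 36 g; origin at the centre of one flat face (the underside as it stands), z along its axis; lies singly on the table to the right at the start (three to six of blank1..blank6 are there; absent ones read None)
- blank2: loose brass blank, a plain solid disc 20 mm in diameter and 14 mm high, 36 g; origin at the centre of one flat face (the underside as it stands), z along its axis; lies singly on the table to the right at the start (three to six of blank1..blank6 are there; absent ones read None)
- blank3: loose brass blank, a plain solid disc 20 mm in diameter and 14 mm high, 36 g; origin at the centre of one flat face (the underside as it stands), z along its axis; lies singly on the table to the right at the start (three to six of blank1..blank6 are there; absent ones read None)
- blank4: loose brass blank, a plain solid disc 20 mm in diameter and 14 mm high, 36 g; origin at the centre of one flat face (the underside as it stands), z along its axis; lies singly on the table to the right at the start (three to six of blank1..blank6 are there; absent ones read None)
- blank5: loose brass blank, a plain solid disc 20 mm in diameter and 14 mm high, 36 g; origin at the centre of one flat face (the underside as it stands), z along its axis; lies singly on the table to the right at the start (three to six of blank1..blank6 are there; absent ones read None)
- blank6: loose brass blank, a plain solid disc 20 mm in diameter and 14 mm high, 36 g; origin at the centre of one flat face (the underside as it stands), z along its axis; lies singly on the table to the right at the start (three to six of blank1..blank6 are there; absent ones read None)
- blank7: loose brass blank, a plain solid disc 20 mm in diameter and 14 mm high, 36 g; origin at the centre of one flat face (the underside as it stands), z along its axis; always there, in the beaker at the start
- blank8: loose brass blank, a plain solid disc 20 mm in diameter and 14 mm high, 36 g; origin at the centre of one flat face (the underside as it stands), z along its axis; always there, in the beaker at the start
- blank9: loose brass blank, a plain solid disc 20 mm in diameter and 14 mm high, 36 g; origin at the centre of one flat face (the underside as it stands), z along its axis; always there, in the beaker at the start
- beaker: open grey plastic beaker, 140 g, 70 mm high, slightly flared: outside diameter 56 mm at the foot and 84 mm at the rim, wall 3 mm, floor 5 mm thick. A straight level handle bar, 12 mm wide and 18 mm tall in section, sticks out along the beaker's own -x from 37 to 122 mm from its axis, its centre line 45 mm above the foot (grip it about 95 mm from the axis). Origin at the centre of the foot's underside, z up through the mouth; tipping it past about 120 degrees empties it
- mat: fixed round cork mat, 90 mm in diameter and 3 mm thick, on which the beaker stands at the start; origin at the centre of its underside
- stand: fixed cream inspection stand: base slab 240 (x) by 310 (y) by 20 mm, from 90 mm on its -y side to 215 mm on its +y side of the origin; its origin is on the table under the ratchet column's axis, z up. A viewing head, 140 by 70 mm and 300 mm tall, with a round screen facing the tray, stands on the +y side (local x -20 to 120, y 140 to 210 mm). Its -x side, with the lifting knob, faces the robot
- ratchet (a joint): height in m of the toothed ratchet column (carrying tray and knob, 0.7 kg) above fully down, in the middle of the stand. Notches every 20 mm: first click 0.020, second 0.040, third 0.060, up to the fifth at 0.100; top stop 0.106. Lifted a few mm past a notch it clicks and cannot go down past it again (nothing releases it); let go between notches it sinks to the notch below. At the start it sits fully down, no click made. Lifting takes about 8 to 15 N with the load
- pawl (a joint): spring pawl on the far (+x) side of the tower: 0 m when snapped in under a tooth, up to 0.006 while a tooth pushes it out; each snap back is a click
- tray (a point): centre of the inner floor of the open square tray on top of the ratchet column: inside 142 by 142 mm, walls 4 mm thick and rim 41 mm above this point; its sides are parallel to the stand's x and y. This point is 134 mm above the table with the column fully down and rises with it
- knob (a point): middle of the grip of the black lifting knob, fixed to the tray by a short bar, 120 mm from the column's axis on the stand's -x side: plain upright cylinder 28 mm in diameter that reaches 18 mm above this point and 14 mm below it, where an 18 mm wide bar along local x carries it
- focus_base: fixed cream box of the focusing crank, on the table to the left: 100 by 100 by 50 mm, origin at the centre of its underside, on the crank's upright axis, z up; a small dark index mark lies on its top at its own -x edge
- focus (a joint): angle of the focusing crank, a black disc 84 mm in diameter whose top is 66 mm above the table: 0 at the start with its upright grip on the box's -x side (at the index mark), growing clockwise as seen from above; 6.28 rad is one full turn; stops at 0 and 7.3. It turns with about 2 N at the grip and stays where it is left
- focus_peg (a point): point on the axis of the crank's upright black grip, 33 mm from the crank's axis, 90 mm above the table: a freely spinning cylinder 18 mm in diameter from 68 to 104 mm above the table, to be led round in a circle without turning the hand
- jar: bystander: small closed amber glass jar, 50 mm in diameter, 70 mm high; origin at the centre of its underside
- case: bystander: black spectacle case 160 by 65 by 40 mm; origin at the centre of its underside
- tape: bystander: cardboard ring (empty tape roll) 90 mm in diameter, 25 mm high, lying flat; origin at the centre of its underside
Mind the look-alikes: they are no part of the job. Leave any green or pink look-alike of the focus_base alone.

How it is judged (in metres and radians):
On the way, in this order (a step that is already met when the one before it is completed fails the run):
1. all the blanks are in the beaker (z of blank1 in the frame of beaker between 0 and 0.08 m and horizontal distance between each of blank1, blank2, blank3, blank4, blank5, blank6, blank7, blank8, blank9 and beaker below 0.044 m and z of blank2 in the frame of beaker between 0 and 0.08 m and z of blank3 in the frame of beaker between 0 and 0.08 m and z of blank4 in the frame of beaker between 0 and 0.08 m and z of blank5 in the frame of beaker between 0 and 0.08 m and z of blank6 in the frame of beaker between 0 and 0.08 m and z of blank7 in the frame of beaker between 0 and 0.08 m and z of blank8 in the frame of beaker between 0 and 0.08 m and z of blank9 in the frame of beaker between 0 and 0.08 m), for 0.2 s.
2. the beaker is tipped above the tray (angle between beaker's own z axis and vertical above 0.7 rad and horizontal distance between beaker and tray below 0.13 m and height (world z) of beaker above 0.13 m), for 0.05 s.
3. all the blanks are in the tray, not yet raised (x of blank1 in the frame of tray between -0.072 and 0.072 m and y of blank1 in the frame of tray between -0.072 and 0.072 m and z of blank1 in the frame of tray between -0.006 and 0.045 m and x of blank2 in the frame of tray between -0.072 and 0.072 m and y of blank2 in the frame of tray between -0.072 and 0.072 m and z of blank2 in the frame of tray between -0.006 and 0.045 m and x of blank3 in the frame of tray between -0.072 and 0.072 m and y of blank3 in the frame of tray between -0.072 and 0.072 m and z of blank3 in the frame of tray between -0.006 and 0.045 m and x of blank4 in the frame of tray between -0.072 and 0.072 m and y of blank4 in the frame of tray between -0.072 and 0.072 m and z of blank4 in the frame of tray between -0.006 and 0.045 m and x of blank5 in the frame of tray between -0.072 and 0.072 m and y of blank5 in the frame of tray between -0.072 and 0.072 m and z of blank5 in the frame of tray between -0.006 and 0.045 m and x of blank6 in the frame of tray between -0.072 and 0.072 m and y of blank6 in the frame of tray between -0.072 and 0.072 m and z of blank6 in the frame of tray between -0.006 and 0.045 m and x of blank7 in the frame of tray between -0.072 and 0.072 m and y of blank7 in the frame of tray between -0.072 and 0.072 m and z of blank7 in the frame of tray between -0.006 and 0.045 m and x of blank8 in the frame of tray between -0.072 and 0.072 m and y of blank8 in the frame of tray between -0.072 and 0.072 m and z of blank8 in the frame of tray between -0.006 and 0.045 m and x of blank9 in the frame of tray between -0.072 and 0.072 m and y of blank9 in the frame of tray between -0.072 and 0.072 m and z of blank9 in the frame of tray between -0.006 and 0.045 m and value of joint ratchet below 0.01 m), for 0.3 s.
4. the tray stands at the third click (value of joint ratchet between 0.056 and 0.064 m), for 0.5 s.
5. the focusing crank has made one full turn (value of joint focus between 5.88319 and 6.68319 rad), for 0.2 s.
At the end, for the whole second after the job is handed in: Every blank present lies in the tray, the ratchet rests at the third click (60 mm, within 4 mm), the focusing crank stands one full turn on from its start (6.28 rad, within 0.4), and the beaker stands upright and still on its mat, centred within 30 mm (all of step 4 and all of step 5 and x of blank1 in the frame of tray between -0.072 and 0.072 m and y of blank1 in the frame of tray between -0.072 and 0.072 m and z of blank1 in the frame of tray between -0.006 and 0.045 m and x of blank2 in the frame of tray between -0.072 and 0.072 m and y of blank2 in the frame of tray between -0.072 and 0.072 m and z of blank2 in the frame of tray between -0.006 and 0.045 m and x of blank3 in the frame of tray between -0.072 and 0.072 m and y of blank3 in the frame of tray between -0.072 and 0.072 m and z of blank3 in the frame of tray between -0.006 and 0.045 m and x of blank4 in the frame of tray between -0.072 and 0.072 m and y of blank4 in the frame of tray between -0.072 and 0.072 m and z of blank4 in the frame of tray between -0.006 and 0.045 m and x of blank5 in the frame of tray between -0.072 and 0.072 m and y of blank5 in the frame of tray between -0.072 and 0.072 m and z of blank5 in the frame of tray between -0.006 and 0.045 m and x of blank6 in the frame of tray between -0.072 and 0.072 m and y of blank6 in the frame of tray between -0.072 and 0.072 m and z of blank6 in the frame of tray between -0.006 and 0.045 m and x of blank7 in the frame of tray between -0.072 and 0.072 m and y of blank7 in the frame of tray between -0.072 and 0.072 m and z of blank7 in the frame of tray between -0.006 and 0.045 m and x of blank8 in the frame of tray between -0.072 and 0.072 m and y of blank8 in the frame of tray between -0.072 and 0.072 m and z of blank8 in the frame of tray between -0.006 and 0.045 m and x of blank9 in the frame of tray between -0.072 and 0.072 m and y of blank9 in the frame of tray between -0.072 and 0.072 m and z of blank9 in the frame of tray between -0.006 and 0.045 m and horizontal distance between beaker and mat below 0.03 m and angle between beaker's own z axis and vertical below 0.1 rad and height (world z) of beaker below 0.008 m and linear speed of beaker below 0.02 m/s); the robot touches nothing.
It fails at once if the jar is moved by more than 40 mm or knocked over (distance of jar from where it was at the start of the episode above 0.04 m or angle between jar's own z axis and vertical above 0.5 rad).
It fails at once if the case is moved by more than 40 mm or knocked over (distance of case from where it was at the start of the episode above 0.04 m or angle between case's own z axis and vertical above 0.5 rad).
It fails at once if the tape is moved by more than 40 mm or knocked over (distance of tape from where it was at the start of the episode above 0.04 m or angle between tape's own z axis and vertical above 0.5 rad).
Of blank1, blank2, blank3, blank4, blank5, blank6 only 3 to 6 are there at a start; the rules pass over those that are not, and their reading is None.
At some moment in a run one of blank1, blank2, blank3, blank4, blank5, blank6 may be knocked a few centimetres aside while the robot is not near it.
It also fails if it takes over 210 s, if anything falls off the work surface, if the arm or the gripper's body presses on something with over 40 N, if the wrist force passes 120 N, or if a joint passes its speed limit or range.

## Working session

There is one attempt and no reset: what is moved stays moved. The work goes in short steps, Python scripts to look and compute and a tool call to move; the robot and the scene stay as the last step left them, time stands still between calls to the robot, and variables do not carry over. Pictures are saved under pics/ and viewed, and the job is handed in when it is done.

Besides the shell and the picture viewer there is one more tool, called after "Emit:" as a command line: name --argument value ..., lists and objects as JSON in quotes. apply_moves: Moves the arm, as the interface text tells. Its arguments: {"type":"object","properties":{"targets":{"type":"array","items":{"type":"array"}},"squeeze":{"type":"number"}},"required":["targets"]}

```bash
ls; mkdir -p pics; python3 - <<'E'
from plant import r
import cv2,numpy as np
print(r.get_state(), r.nose_length)
for n in ["scene","top","wrist"]:
    c=r.capture(n); cv2.imwrite(f"pics/{n}0.png",c["img"]); print(n,c["fx"],c["fy"],c["cx"],c["cy"],[k for k in c],c.get("mount",c.get("camera_from_world")))
    np.savez(f"pics/{n}0.npz",**{k:v for k,v in c.items()})
E
```

```text
pics
{'time_s': 0.0, 'joints': array([-5.18478558e+01,  2.05892805e+01,  6.32249229e-01, -2.19260432e-02,
       -7.01368588e+01, -1.65071903e+01]), 'qd': array([ 0.08475056,  0.09944183, -0.05099874,  0.04084488, -0.04600893,
       -0.03818456]), 'joint_torque': array([ 1.71690886e-04, -5.82726896e+01,  2.93071944e+01,  6.99730530e+00,
        7.13380767e-03, -1.41948622e-04]), 'tcp_pos': array([ 0.24877974, -0.62695689,  0.24262974]), 'eef_rot': array([ 1.79904123e+02, -6.91795128e-03, -1.58362507e+02]), 'contact_force': array([0.99364778, 0.0081649 , 0.1757606 ]), 'moment': array([-0.00873099,  0.00365032, -0.02792947]), 'gripper_width': 0.08784558166418847} 0.017
scene 504.78650173637163 504.78650173637163 324.5244352259798 241.2882506846943 ['img', 'z_map', 'fx', 'fy', 'cx', 'cy', 'camera_from_world'] [[ 0.17659266  0.98422095  0.01114222 -0.05716721]
 [-0.60786105  0.10014727  0.78770265  0.220255  ]
 [ 0.77415759 -0.14587543  0.61595485 -1.59566004]
 [ 0.          0.          0.          1.        ]]
top 493.240743901255 493.240743901255 321.4312939492749 236.10736880096889 ['img', 'z_map', 'fx', 'fy', 'cx', 'cy', 'camera_from_world'] [[ 0.02783968 -0.99959619 -0.00569314 -0.04560041]
 [ 0.9939612   0.0270771   0.10633889 -0.54041389]
 [-0.1061418  -0.0086192   0.99431365 -1.30610791]
 [ 0.          0.          0.          1.        ]]
wrist 336.0516265852827 336.0516265852827 320.42245366651275 234.13837132259712 ['img', 'z_map', 'fx', 'fy', 'cx', 'cy', 'mount'] [[ 2.93792275e-04  9.61773825e-01  2.73844891e-01  7.45210363e-02]
 [ 9.99999921e-01 -2.09242010e-04 -3.37960529e-04  6.45771406e-04]
 [-2.67741735e-04  2.73844968e-01 -9.61773810e-01 -1.41946505e-01]
 [ 0.00000000e+00  0.00000000e+00  0.00000000e+00  1.00000000e+00]]
```

View pics/scene0.png

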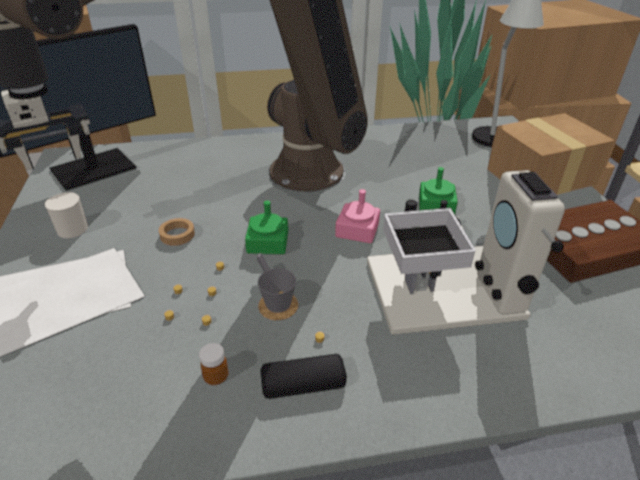

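View pics/top0.png

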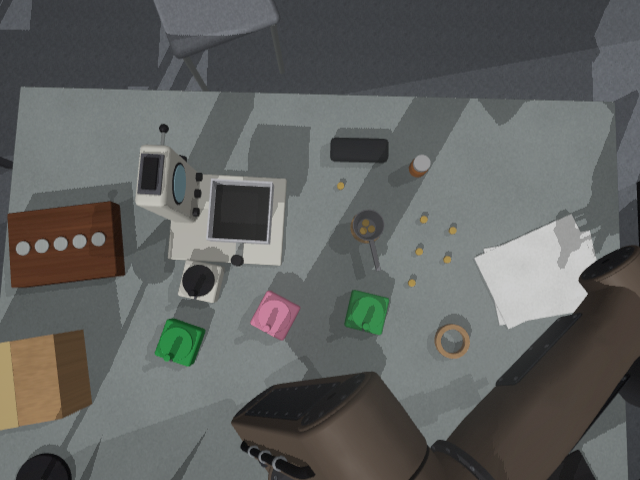

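View pics/wrist0.png

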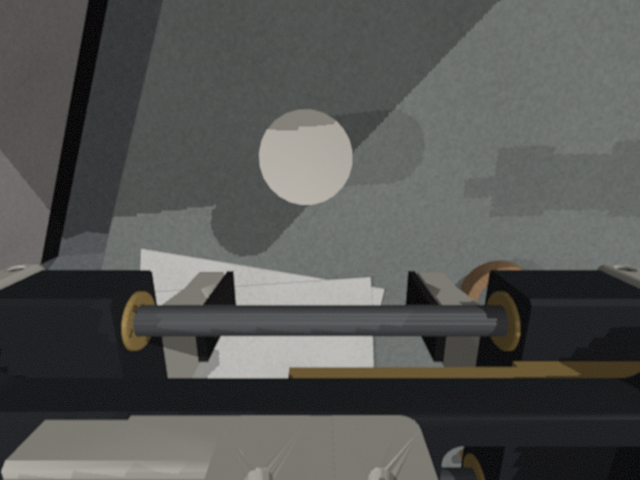

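```bash
cat > h.py <<'E'
import numpy as np,cv2
from scipy.spatial.transform import Rotation as R
def tcpT(s):
    T=np.eye(4);T[:3,:3]=R.from_euler('xyz',s['eef_rot'],degrees=True).as_matrix();T[:3,3]=s['tcp_pos'];return T
def cloud(c,W=None):
    z=c['z_map'].astype(float);v,u=np.mgrid[:480,:640]
    P=np.stack([(u-c['cx'])/c['fx']*z,-(v-c['cy'])/c['fy']*z,-z,np.ones_like(z)],-1)
    if W is None: W=np.linalg.inv(c['camera_from_world'])
    w=P@W.T; w=w[...,:3]; w[z==0]=np.nan; return w
def crop(img,u0,v0,u1,v1,k,name):
    cv2.imwrite(name,cv2.resize(img[v0:v1,u0:u1],None,fx=k,fy=k,interpolation=cv2.INTER_CUBIC))
def move(s,pos,rpy=None):
    """needed rows total shift in tool axes/0.04 and rotvec/8deg"""
    T=tcpT(s);d=T[:3,:3].T@(np.array(pos)-T[:3,3])/0.04
    rv=np.zeros(3)
    if rpy is not None: rv=R.from_matrix(T[:3,:3].T@R.from_euler('xyz',rpy,degrees=True).as_matrix()).as_rotvec(degrees=True)/8
    return d.round(2),rv.round(2)
E
python3 - <<'E'
import numpy as np,cv2
from h import *
c=dict(np.load('pics/top0.npz'));w=cloud(c);img=c['img']
crop(img,130,130,310,310,4,'pics/c1.png')
crop(img,310,130,490,310,4,'pics/c2.png')
hsv=cv2.cvtColor(img,cv2.COLOR_BGR2HSV)
m=((hsv[...,0]>10)&(hsv[...,0]<32)&(hsv[...,1]>110)&(hsv[...,2]>90)).astype(np.uint8)
n,l,st,ce=cv2.connectedComponentsWithStats(m)
for i in range(1,n):
    if st[i,4]>=15:
        p=w[l==i]; print(ce[i].round(1),st[i,4],np.nanmedian(p,0).round(4),np.nanmax(p[:,2]).round(4), ((np.nanmax(p,0)+np.nanmin(p,0))/2).round(4))
for name,(u,v) in dict(table=(300,120),jar=(420,162),case=(360,150),head=(152,170),knob=(237,260),trayfl=(240,212),peg=(197,292),disc=(198,275)).items(): print(name,w[v,u].round(4))
E
```

```text
[415.4 171.7] 83 [ 0.7212 -0.2796  0.0385] 0.0519 [ 0.7323 -0.2878  0.032 ]
[340.3 185.5] 35 [ 0.6851 -0.0782  0.014 ] 0.0198 [ 0.6883 -0.078   0.007 ]
[423.2 219.1] 36 [ 0.5979 -0.3081  0.0137] 0.0193 [ 0.5974 -0.3084  0.0128]
[365.2 222.6] 33 [ 0.5815 -0.1486  0.0212] 0.0261 [ 0.5832 -0.1485  0.0203]
[370.8 228.6] 32 [ 0.5656 -0.1648  0.0226] 0.0315 [ 0.5665 -0.165   0.0242]
[452.  230.1] 34 [ 0.5695 -0.3871  0.0139] 0.0201 [ 0.5695 -0.3876  0.014 ]
[362.8 230.5] 33 [ 0.5614 -0.143   0.0213] 0.0294 [ 0.5608 -0.1434  0.0233]
[418.7 251.4] 34 [ 0.5091 -0.2972  0.0151] 0.0217 [ 0.508  -0.2975  0.0155]
[446.9 259.2] 34 [ 0.4896 -0.3732  0.014 ] 0.0215 [ 0.4885 -0.3732  0.0153]
[411.2 282.6] 35 [ 0.4223 -0.2773  0.0135] 0.0224 [ 0.4234 -0.2765  0.0151]
[ 34.9 341.4] 108 [0.2544 0.6446 0.1496] 0.1569 [0.2525 0.661  0.1505]
[ 52.1 344.3] 23 [0.2492 0.6101 0.1496] 0.1546 [0.2473 0.6091 0.1493]
[ 26.1 360.4] 461 [0.2101 0.6679 0.1499] 0.158 [0.2083 0.6671 0.1507]
[ 48.6 355.1] 16 [0.2223 0.6169 0.1497] 0.1544 [0.2232 0.615  0.1492]
[ 53.9 355.1] 19 [0.2234 0.6026 0.1499] 0.1528 [0.2213 0.6039 0.1491]
[ 48.9 366.5] 79 [0.1978 0.6139 0.15  ] 0.1575 [0.1915 0.6116 0.152 ]
[ 55.3 382.1] 54 [0.1649 0.5928 0.1503] 0.1547 [0.1551 0.5966 0.1506]
[ 21.6 384.1] 106 [0.1527 0.6732 0.1499] 0.1552 [0.154 0.673 0.15 ]
[ 38.6 381.5] 18 [0.16   0.6347 0.1506] 0.1549 [0.1623 0.6349 0.1505]
[ 46.9 402.4] 15 [0.1146 0.6102 0.1504] 0.155 [0.1112 0.6088 0.151 ]
[ 59.1 413.5] 50 [0.0868 0.5785 0.1503] 0.1555 [0.0912 0.5798 0.1506]
table [ 8.741e-01  3.960e-02 -2.000e-04]
jar [ 0.7412 -0.2869  0.0749]
case [ 0.7787 -0.1293  0.0436]
head [0.6441 0.3359 0.3158]
knob [0.4629 0.1694 0.1714]
trayfl [0.5855 0.1742 0.1335]
peg [0.3826 0.2849 0.0803]
disc [0.4265 0.2878 0.0683]
```

View pics/c1.png

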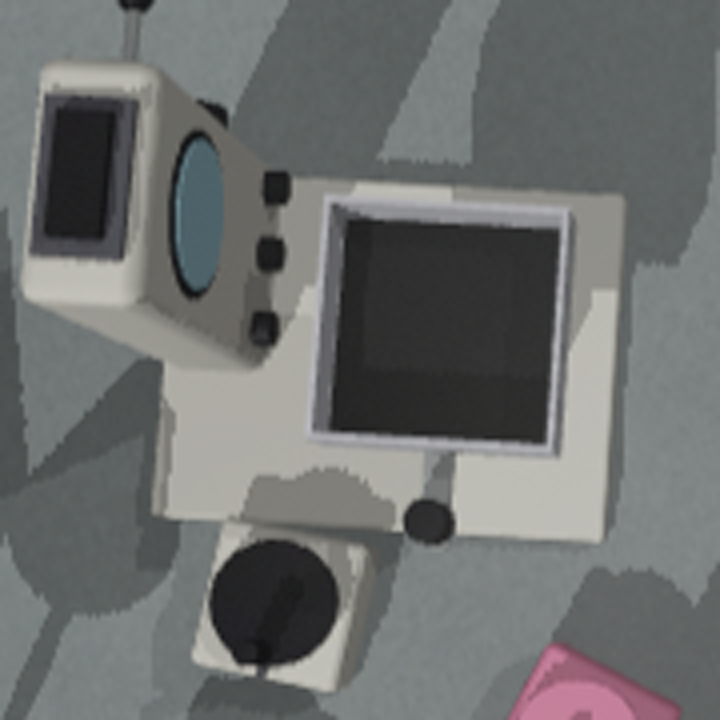

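View pics/c2.png

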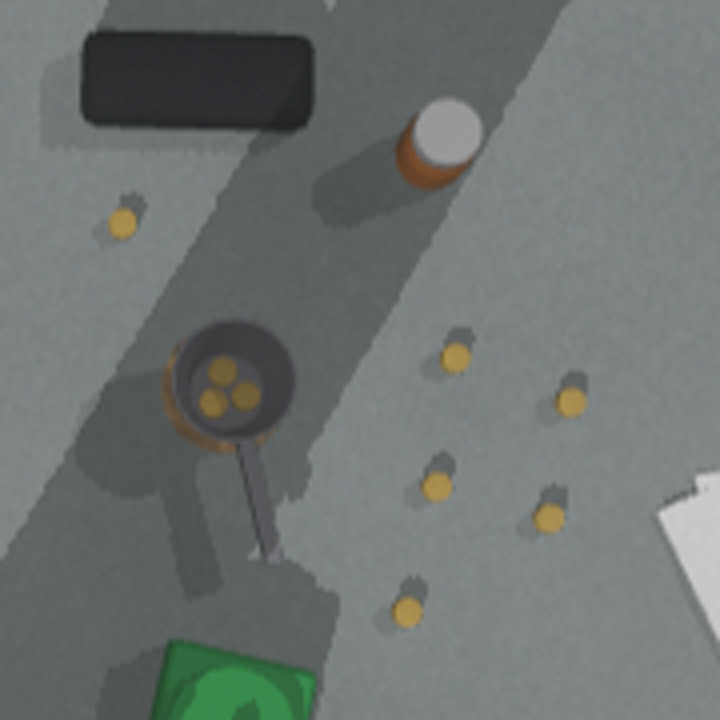

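```bash
python3 - <<'E'
import numpy as np,cv2
from h import *
c=dict(np.load('pics/top0.npz'));w=cloud(c);img=c['img']
def reg(u0,v0,u1,v1,z0,z1):
    p=w[v0:v1,u0:u1].reshape(-1,3);return p[(p[:,2]>z0)&(p[:,2]<z1)]
p=reg(195,165,290,255,.168,.182); r_=cv2.minAreaRect(p[:,:2].astype(np.float32)*1000);print('tray rim',r_,np.median(p[:,2]))
p=reg(195,165,290,255,.128,.14); print('tray floor',cv2.minAreaRect(p[:,:2].astype(np.float32)*1000),np.median(p[:,2]))
p=reg(140,165,300,275,.016,.024); print('slab',cv2.minAreaRect(p[:,:2].astype(np.float32)*1000))
p=reg(225,250,250,275,.155,.185);print('knob',p.mean(0),p.min(0),p.max(0),len(p))
p=reg(165,255,235,310,.045,.056); print('box',cv2.minAreaRect(p[:,:2].astype(np.float32)*1000))
p=reg(165,255,235,310,.062,.069);print('disc',cv2.minEnclosingCircle(p[:,:2].astype(np.float32)*1000),len(p))
p=reg(165,255,235,310,.08,.115);print('peg',p.mean(0),p.min(0),p.max(0),len(p))
p=reg(345,200,392,250,.066,.08);print('beaker rim',cv2.minEnclosingCircle(p[:,:2].astype(np.float32)*1000),len(p))
p=reg(360,240,385,275,.048,.063);vx=cv2.fitLine(p[:,:2].astype(np.float32),cv2.DIST_L2,0,.01,.01).ravel();print('handle',vx,np.degrees(np.arctan2(vx[1],vx[0])),p.min(0),p.max(0),np.median(p[:,2]))
p=reg(340,195,400,260,.0015,.0055);print('mat',cv2.minEnclosingCircle(p[:,:2].astype(np.float32)*1000),len(p))
for nm,b in dict(green1=(345,285,395,340),pink=(250,290,300,340),tape=(430,320,475,365)).items():
    p=reg(*b,.01,.2);print(nm,p.min(0),p.max(0))
E
```

```text
tray rim ((582.6828002929688, 169.51980590820312), (151.02037048339844, 150.78466796875), 88.37659454345703) 0.17468845873872663
tray floor ((567.0092163085938, 168.18936157226562), (147.89877319335938, 175.66636657714844), 88.50442504882812) 0.13521032300065894
slab ((570.638916015625, 229.71566772460938), (310.0504150390625, 266.267822265625), 88.38318634033203)
knob [0.46262546 0.17162436 0.16845527] [0.45071268 0.15885317 0.15570901] [0.47538361 0.18524145 0.17572277] 109
box ((412.4296569824219, 288.2232666015625), (100.1773681640625, 99.51668548583984), 79.42095184326172)
disc ((412.31689453125, 288.3596496582031), 42.3808708190918) 609
peg [0.37984529 0.29240513 0.09957222] [0.37229325 0.28492231 0.08032388] [0.38766439 0.30316512 0.10905674] 54
beaker rim ((569.1932983398438, -153.08465576171875), 41.84067916870117) 154
handle [ 0.96744525  0.25308028  0.49096587 -0.17226489] 14.659862 [ 0.45278142 -0.1873293   0.04918656] [ 0.53186992 -0.15751202  0.06245246] 0.0566657025169901
mat ((575.1201171875, -163.4491729736328), 118.31636810302734) 961
green1 [ 0.28607754 -0.21107193  0.01044519] [ 0.39904968 -0.0989201   0.10918004]
pink [0.26624607 0.0226946  0.01020176] [0.39013697 0.15059638 0.10983978]
tape [ 0.22669291 -0.43020622  0.01040455] [ 0.31550008 -0.34097885  0.03329309]
```

```bash
cat > g.py <<'E'
# usage: g.py x y z [roll pitch yaw]: prints units needed
import sys,json
from plant import r
from h import *
s=r.get_state()
with open('log.jsonl','a') as f: f.write(json.dumps({k:np.array(v).tolist() for k,v in s.items()})+'\n')
a=[float(x) for x in sys.argv[1:]]
print('t',round(s['time_s'],2),'pos',s['tcp_pos'].round(4),'rot',s['eef_rot'].round(1),'j',s['joints'].round(1),'F',s['contact_force'].round(1),'w',round(s['gripper_width'],4))
if a:
    d,rv=move(s,a[:3],a[3:] or None); print('shift',d,'rows>=',(np.linalg.norm(d)*.8).round(1),'turn',rv)
E
python3 g.py .422 -.277 .11 180 0 -165.3; git init -q 2>/dev/null; true
```

```text
t 0.15 pos [ 0.2489 -0.6271  0.2429] rot [ 179.9   -0.  -158.4] j [-51.8  20.6   0.6  -0.  -70.1 -16.5] F [-0.  -0.2  0. ] w 0.0879
shift [-7.25  6.53  3.33] rows>= 8.2 turn [ 0.01 -0.    0.87]
```

Emit:
apply_moves --targets '[[[-0.75,0.7,0.2],[0,0,0],45],[[-0.75,0.7,0.2],[0,0,0],45],[[-0.75,0.7,0.2],[0,0,0],45],[[-0.75,0.7,0.2],[0,0,0],45],[[-0.75,0.7,0.2],[0,0,0.87],45]]' --squeeze 20

```text
time_s: 0.65
tcp_pos: [0.3366, -0.4397, 0.1994]
eef_rot: [179.9, -0.1, -165.8]
contact_force: [-0.0, -0.1, 1.3]
gripper_width: 0.0529
```

```bash
python3 g.py .422 -.277 .09 180 0 -165.3
```

```text
t 0.65 pos [ 0.3366 -0.4397  0.1994] rot [ 1.799e+02 -1.000e-01 -1.658e+02] j [-32.3  11.2 -18.3  -0.  -60.7 -43.5] F [-0.  -0.1  1.3] w 0.0529
shift [-3.08  3.41  2.74] rows>= 4.3 turn [ 0.02 -0.02 -0.06]
```

Emit:
apply_moves --targets '[[[-0.7,0.75,0.5],[0,0,0],45],[[-0.7,0.75,0.5],[0,0,0],45],[[-0.7,0.75,0.5],[0,0,0],45],[[-0.7,0.75,0.6],[0,0,0],45],[[-0.3,0.4,0.6],[0,0,0],45]]'

```text
time_s: 1.15
tcp_pos: [0.4283, -0.27, 0.091]
eef_rot: [-179.9, 0.2, -166.0]
contact_force: [-0.1, 0.0, -0.4]
gripper_width: 0.045
```

```bash
python3 - <<'E'
from plant import r
from h import *
c=r.capture('top'); w=cloud(c);img=c['img'];cv2.imwrite('pics/top1.png',img)
hsv=cv2.cvtColor(img,cv2.COLOR_BGR2HSV)
m=((hsv[...,0]>10)&(hsv[...,0]<32)&(hsv[...,1]>110)&(hsv[...,2]>90)).astype(np.uint8);m[:,:300]=0
n,l,st,ce=cv2.connectedComponentsWithStats(m)
for i in range(1,n):
    if st[i,4]>=10:
        p=w[l==i]; print(ce[i].round(1),st[i,4],np.nanmedian(p,0).round(4))
E
python3 g.py .422 -.277 .021 180 0 -165.3
```

```text
[414.9 171.5] 83 [ 0.7219 -0.2783  0.0384]
[340.5 185.5] 32 [ 0.685  -0.0793  0.014 ]
[423.3 219.1] 36 [ 0.5977 -0.3082  0.0142]
[365.1 222.6] 36 [ 0.5819 -0.1485  0.0217]
[371.  228.6] 34 [ 0.5658 -0.165   0.0218]
[362.8 230.5] 36 [ 0.5606 -0.143   0.0227]
[452.  230.2] 33 [ 0.5694 -0.3873  0.0134]
t 1.2 pos [ 0.4266 -0.2681  0.0873] rot [ 179.9   -0.  -166. ] j [ -9.8  14.  -32.2  -0.1 -43.9 -66.1] F [-1.5  3.6 -3.5] w 0.0447
shift [ 0.17 -0.19  1.66] rows>= 1.3 turn [ 0.01 -0.   -0.09]
```

Emit:
apply_moves --targets '[[[0.2,-0.2,0.7],[0,0,0],45],[[0,0,0.6],[0,0,0],45],[[0,0,0.3],[0,0,0],45]]'

```text
time_s: 1.5
tcp_pos: [0.4224, -0.2759, 0.0216]
eef_rot: [180.0, 0.1, -165.7]
contact_force: [0.3, -0.4, 0.4]
gripper_width: 0.0451
```

```bash
python3 g.py .422 -.277 .021 180 0 -165.3
```

```text
t 1.5 pos [ 0.4224 -0.2759  0.0216] rot [ 1.800e+02  1.000e-01 -1.657e+02] j [-10.8  19.8 -35.7  -0.1 -34.4 -64.8] F [ 0.3 -0.4  0.4] w 0.0451
shift [ 0.02 -0.02  0.02] rows>= 0.0 turn [ 0.    0.01 -0.05]
```

Great tracking. Close and lift.

Emit:
apply_moves --targets '[[[0,0,0],[0,0,0],10],[[0,0,0],[0,0,0],10],[[0,0,0],[0,0,0],10],[[0,0,0],[0,0,0],10],[[0,0,-0.9],[0,0,0],10]]'

```text
time_s: 2.0
tcp_pos: [0.4192, -0.2753, 0.0547]
eef_rot: [179.7, -0.4, -165.7]
contact_force: [0.2, -0.2, -0.5]
gripper_width: 0.0189
```

```bash
python3 g.py .569 -.153 .13 180 0 -165.3
```

```text
t 2.0 pos [ 0.4192 -0.2753  0.0547] rot [ 179.7   -0.4 -165.7] j [-10.9  16.8 -34.   -0.1 -39.8 -64.8] F [ 0.2 -0.2 -0.5] w 0.0189
shift [-4.37  2.05 -1.9 ] rows>= 4.1 turn [ 0.03 -0.05 -0.06]
```

Emit:
apply_moves --targets '[[[-0.6,0.3,-0.95],[0,0,0],10],[[-0.7,0.35,-0.95],[0,0,0],10],[[-1,0.45,0],[0,0,0],10],[[-1,0.45,0],[0,0,0],10],[[-0.95,0.45,0],[0,0,0],10]]'

```text
time_s: 2.5
tcp_pos: [0.5689, -0.1559, 0.1441]
eef_rot: [180.0, 0.4, -166.1]
contact_force: [0.9, -0.7, -0.6]
gripper_width: 0.0191
```

```bash
python3 g.py .569 -.153 .092 180 0 -165.3
```

```text
t 2.5 pos [ 0.5689 -0.1559  0.1441] rot [ 180.     0.4 -166.1] j [  3.6  17.2 -18.1  -0.1 -54.3 -79.6] F [ 0.9 -0.7 -0.6] w 0.0191
shift [-0.01  0.07  1.3 ] rows>= 1.0 turn [ 0.    0.05 -0.1 ]
```

Emit:
apply_moves --targets '[[[0,0.05,0.8],[0,0,0],10],[[0,0,0.5],[0,0,0],10],[[0,0,0],[0,0,0],32],[[0,0,0],[0,0,0],32],[[0,0,-0.8],[0,0,0],32]]'

```text
time_s: 3.0
tcp_pos: [0.5727, -0.1499, 0.1251]
eef_rot: [180.0, 0.6, -165.9]
contact_force: [-0.1, 0.2, 0.2]
gripper_width: 0.0308
```

```bash
python3 g.py .509 -.297 .09 180 0 -165.3
```

```text
t 3.0 pos [ 0.5727 -0.1499  0.1251] rot [ 180.     0.6 -165.9] j [  4.2  18.4 -19.2  -0.1 -51.8 -79.9] F [-0.1  0.2  0.2] w 0.0308
shift [ 2.45 -3.18  0.85] rows>= 3.3 turn [ 0.    0.07 -0.07]
```

Emit:
apply_moves --targets '[[[0.6,-0.75,-0.2],[0,0,0],45],[[0.6,-0.8,0],[0,0,0],45],[[0.6,-0.8,0.4],[0,0,0],45],[[0.6,-0.8,0.6],[0,0,0],45],[[0.1,-0.1,0.6],[0,0,0],45]]'

```text
time_s: 3.5
tcp_pos: [0.5157, -0.3077, 0.0851]
eef_rot: [-179.2, 2.0, -165.6]
contact_force: [0.0, 0.5, -0.9]
gripper_width: 0.0449
```

```bash
python3 g.py .509 -.297 .021 180 0 -165.3
```

```text
t 3.5 pos [ 0.5157 -0.3077  0.0851] rot [-179.2    2.  -165.6] j [-12.3  21.  -21.6  -0.3 -45.3 -63. ] F [ 0.   0.5 -0.9] w 0.0449
shift [0.15 0.32 1.59] rows>= 1.3 turn [-0.1   0.25 -0.03]
```

Emit:
apply_moves --targets '[[[0.1,0.3,0.5],[-0.1,0.25,0],45],[[0,0,0.6],[0,0,0],45],[[0,0,0.4],[0,0,0],45]]'

```text
time_s: 3.8
tcp_pos: [0.5086, -0.2993, 0.0264]
eef_rot: [-180.0, 0.0, -165.9]
contact_force: [0.5, -0.7, -0.6]
gripper_width: 0.0447
```

```bash
python3 g.py .509 -.297 .021 180 0 -165.3
```

```text
t 3.8 pos [ 0.5086 -0.2993  0.0264] rot [-180.     0.  -165.9] j [-11.5  25.5 -24.4   0.  -40.1 -64.4] F [ 0.5 -0.7 -0.6] w 0.0447
shift [-0.02  0.05  0.13] rows>= 0.1 turn [-0.    0.01 -0.07]
```

Emit:
apply_moves --targets '[[[0,0.05,0.15],[0,0,0],10],[[0,0,0],[0,0,0],10],[[0,0,0],[0,0,0],10],[[0,0,0],[0,0,0],10],[[0,0,-0.95],[0,0,0],10]]'

```text
time_s: 4.3
tcp_pos: [0.5062, -0.2947, 0.0565]
eef_rot: [179.8, -0.4, -165.8]
contact_force: [0.1, 0.4, 0.0]
gripper_width: 0.0186
```

```bash
python3 g.py .569 -.153 .13 180 0 -165.3
```

```text
t 4.3 pos [ 0.5062 -0.2947  0.0565] rot [ 179.8   -0.4 -165.8] j [-11.1  23.1 -23.2  -0.  -44.2 -64.7] F [0.1 0.4 0. ] w 0.0186
shift [-2.38  3.06 -1.84] rows>= 3.4 turn [ 0.03 -0.05 -0.07]
```

Emit:
apply_moves --targets '[[[-0.3,0.4,-1],[0,0,0],10],[[-0.5,0.65,-0.95],[0,0,0],10],[[-0.7,0.9,0],[0,0,0],10],[[-0.7,0.9,0],[0,0,0],10],[[-0.2,0.2,0.3],[0,0,0],10]]'

```text
time_s: 4.8
tcp_pos: [0.5767, -0.1508, 0.138]
eef_rot: [-179.8, 0.6, -166.0]
contact_force: [0.5, -0.4, 0.5]
gripper_width: 0.0189
```

```bash
python3 g.py .569 -.153 .092 180 0 -165.3
```

```text
t 4.8 pos [ 0.5767 -0.1508  0.138 ] rot [-179.8    0.6 -166. ] j [  4.1  17.9 -18.1   0.1 -53.4 -80.2] F [ 0.5 -0.4  0.5] w 0.0189
shift [ 0.21 -0.    1.15] rows>= 0.9 turn [-0.02  0.08 -0.09]
```

Emit:
apply_moves --targets '[[[0.25,0,0.7],[0,0.05,0],10],[[0,0,0.4],[0,0,0],10],[[0,0,0],[0,0,0],32],[[0,0,0],[0,0,0],32],[[0,0,-0.8],[0,0,0],32]]'

```text
time_s: 5.3
tcp_pos: [0.5661, -0.1504, 0.1244]
eef_rot: [-179.9, 0.0, -165.8]
contact_force: [0.2, -0.3, 0.3]
gripper_width: 0.0312
```

```bash
cat > look.py <<'E'
import sys
from plant import r
from h import *
c=r.capture('top'); w=cloud(c);img=c['img'];cv2.imwrite(sys.argv[1],cv2.resize(img[120:300,300:480],None,fx=3,fy=3,interpolation=cv2.INTER_CUBIC))
hsv=cv2.cvtColor(img,cv2.COLOR_BGR2HSV)
m=((hsv[...,0]>10)&(hsv[...,0]<32)&(hsv[...,1]>110)&(hsv[...,2]>80)).astype(np.uint8);m[:,:200]=0
n,l,st,ce=cv2.connectedComponentsWithStats(m)
for i in range(1,n):
    if st[i,4]>=10 and ce[i][1]<300:
        p=w[l==i]; print(ce[i].round(1),st[i,4],np.nanmedian(p,0).round(4))
E
python3 look.py pics/l2.png; python3 g.py .598 -.308 .09 180 0 -165.3
```

```text
[415.7 170.5] 66 [ 0.7222 -0.2807  0.0426]
[423.2 219.1] 34 [ 0.5976 -0.3082  0.0134]
[452.  230.1] 34 [ 0.5695 -0.3872  0.0136]
[446.8 259.1] 32 [ 0.4896 -0.3734  0.0141]
t 5.35 pos [ 0.5704 -0.151   0.1326] rot [-179.7    0.6 -165.7] j [  4.3  17.7 -19.3   0.3 -52.3 -80.1] F [ 3.1 -0.7  6.1] w 0.0314
shift [ 0.31 -3.97  1.09] rows>= 3.3 turn [-0.04  0.08 -0.05]
```

Emit:
apply_moves --targets '[[[0,-0.95,-0.2],[0,0,0],45],[[0.1,-0.95,0],[0,0,0],45],[[0.1,-0.95,0.4],[0,0,0],45],[[0.1,-0.8,0.5],[0,0,0],45],[[0,-0.1,0.5],[0,0,0],45]]'

```text
time_s: 5.85
tcp_pos: [0.6055, -0.3069, 0.1001]
eef_rot: [-179.0, 1.9, -165.4]
contact_force: [-0.3, 0.1, -0.2]
gripper_width: 0.0448
```

```bash
python3 g.py .598 -.308 .021 180 0 -165.3
```

```text
t 5.85 pos [ 0.6055 -0.3069  0.1001] rot [-179.     1.9 -165.4] j [-10.4  26.3 -10.5   0.1 -51.1 -65.1] F [-0.3  0.1 -0.2] w 0.0448
shift [0.25 0.05 1.97] rows>= 1.6 turn [-0.12  0.23 -0.02]
```

Emit:
apply_moves --targets '[[[0.15,0,0.7],[-0.12,0.25,0],45],[[0,0,0.7],[0,0,0],45],[[0,0,0.5],[0,0,0],45]]'

```text
time_s: 6.15
tcp_pos: [0.6028, -0.3138, 0.0264]
eef_rot: [-179.8, 0.2, -165.7]
contact_force: [0.5, 0.2, -0.1]
gripper_width: 0.0452
```

```bash
python3 g.py .598 -.308 .021 180 0 -165.3
```

```text
t 6.15 pos [ 0.6028 -0.3138  0.0264] rot [-179.8    0.2 -165.7] j [-11.   31.8 -12.4   0.2 -45.5 -64.8] F [ 0.5  0.2 -0.1] w 0.0452
shift [0.08 0.17 0.13] rows>= 0.2 turn [-0.03  0.02 -0.05]
```

Emit:
apply_moves --targets '[[[0.1,0.15,0.15],[0,0,0],40],[[0,0,0],[0,0,0],10],[[0,0,0],[0,0,0],10],[[0,0,0],[0,0,0],10],[[0,0,0],[0,0,0],10]]'

```text
time_s: 6.65
tcp_pos: [0.5981, -0.31, 0.0236]
eef_rot: [-179.7, 0.3, -165.7]
contact_force: [-1.0, 0.3, -1.1]
gripper_width: 0.0189
```

Emit:
apply_moves --targets '[[[0,0,-1],[0,0,0],10],[[0,0.3,-1],[0,0,0],10],[[0,0.8,-0.8],[0,0,0],10],[[0,1,0],[0,0,0],10],[[0,1,0],[0,0,0],10]]'

```text
time_s: 7.15
tcp_pos: [0.5684, -0.1899, 0.1421]
eef_rot: [-179.5, 0.6, -166.0]
contact_force: [0.5, 0.6, -0.0]
gripper_width: 0.0188
```

```bash
python3 g.py .569 -.153 .092 180 0 -165.3
```

```text
t 7.15 pos [ 0.5684 -0.1899  0.1421] rot [-179.5    0.6 -166. ] j [  0.4  17.9 -17.7   0.4 -53.8 -76.6] F [ 0.5  0.6 -0. ] w 0.0188
shift [-0.22  0.9   1.25] rows>= 1.2 turn [-0.06  0.08 -0.09]
```

Emit:
apply_moves --targets '[[[-0.2,0.8,0.2],[-0.06,0.08,0],10],[[0,0,0.6],[0,0,0],10],[[0,0,0.4],[0,0,0],10]]'

```text
time_s: 7.45
tcp_pos: [0.5713, -0.1511, 0.1009]
eef_rot: [-179.9, 0.8, -165.7]
contact_force: [0.4, 0.5, -0.7]
gripper_width: 0.0191
```

```bash
python3 g.py .569 -.153 .092 180 0 -165.3
```

```text
t 7.45 pos [ 0.5713 -0.1511  0.1009] rot [-179.9    0.8 -165.7] j [  4.1  19.8 -21.1  -0.  -48.4 -79.8] F [ 0.4  0.5 -0.7] w 0.0191
shift [ 0.07 -0.03  0.22] rows>= 0.2 turn [-0.02  0.1  -0.05]
```

Emit:
apply_moves --targets '[[[0.05,0,0.15],[0,0.1,0],10],[[0,0,0],[0,0,0],32],[[0,0,0],[0,0,0],32],[[0,0,-0.8],[0,0,0],32],[[0,-0.8,-0.2],[0,0,0],45]]'

```text
time_s: 7.95
tcp_pos: [0.5771, -0.1811, 0.1371]
eef_rot: [-179.9, -0.2, -165.5]
contact_force: [1.8, 0.1, 0.7]
gripper_width: 0.036
```

```bash
python3 g.py .5695 -.387 .09 180 0 -165.3
```

```text
t 7.95 pos [ 0.5771 -0.1811  0.1371] rot [-179.9   -0.2 -165.5] j [  1.2  19.1 -16.5   0.2 -54.5 -76.8] F [1.8 0.1 0.7] w 0.036
shift [ 1.47 -4.93  1.19] rows>= 4.2 turn [-0.02 -0.02 -0.03]
```

Emit:
apply_moves --targets '[[[0.25,-1,0],[0,0,0],45],[[0.3,-1,0.2],[0,0,0],45],[[0.3,-1,0.3],[0,0,0],45],[[0.3,-1,0.3],[0,0,0],45],[[0.2,-0.6,0.4],[0,0,0],45]]'

```text
time_s: 8.45
tcp_pos: [0.5776, -0.3828, 0.1002]
eef_rot: [-179.3, 0.7, -165.3]
contact_force: [1.1, 0.2, -0.3]
gripper_width: 0.0448
```

```bash
python3 g.py .5695 -.387 .021 180 0 -165.3
```

```text
t 8.45 pos [ 0.5776 -0.3828  0.1002] rot [-179.3    0.7 -165.3] j [-17.4  27.9  -7.7   0.2 -53.4 -58.1] F [ 1.1  0.2 -0.3] w 0.0448
shift [ 0.25 -0.03  1.98] rows>= 1.6 turn [-0.09  0.09 -0.  ]
```

Emit:
apply_moves --targets '[[[0.2,0.1,0.7],[-0.1,0.1,0],45],[[0,0,0.7],[0,0,0],45],[[0,0,0.5],[0,0,0],45]]'

```text
time_s: 8.75
tcp_pos: [0.5695, -0.3892, 0.0254]
eef_rot: [-179.8, 0.2, -165.8]
contact_force: [-0.7, 0.2, -1.1]
gripper_width: 0.0452
```

```bash
python3 g.py .5695 -.387 .021 180 0 -165.3
```

```text
t 8.75 pos [ 0.5695 -0.3892  0.0254] rot [-179.8    0.2 -165.8] j [-18.2  32.6 -10.8   0.  -46.3 -57.6] F [-0.7  0.2 -1.1] w 0.0452
shift [-0.01  0.05  0.11] rows>= 0.1 turn [-0.02  0.03 -0.06]
```

Emit:
apply_moves --targets '[[[0,0.05,0.12],[0,0,0],10],[[0,0,0],[0,0,0],10],[[0,0,0],[0,0,0],10],[[0,0,0],[0,0,0],10],[[0,0,-1],[0,0,0],10]]'

```text
time_s: 9.25
tcp_pos: [0.5659, -0.3868, 0.0575]
eef_rot: [179.8, -0.2, -165.9]
contact_force: [-0.2, 0.1, -0.6]
gripper_width: 0.0191
```

Emit:
apply_moves --targets '[[[-0.2,0.6,-1],[0,0,0],10],[[-0.3,0.9,-0.8],[0,0,0],10],[[-0.3,1,0],[0,0,0],10],[[-0.3,1,0],[0,0,0],10],[[-0.3,1,0],[0,0,0],10]]'

```text
time_s: 9.75
tcp_pos: [0.582, -0.1987, 0.1452]
eef_rot: [-179.6, 0.8, -166.1]
contact_force: [0.8, 0.2, -0.1]
gripper_width: 0.0193
```

```bash
python3 g.py .569 -.153 .092 180 0 -165.3
```

```text
t 9.75 pos [ 0.582  -0.1987  0.1452] rot [-179.6    0.8 -166.1] j [ -0.5  19.  -15.5   0.3 -54.6 -75.7] F [ 0.8  0.2 -0.1] w 0.0193
shift [0.06 1.2  1.32] rows>= 1.4 turn [-0.05  0.1  -0.1 ]
```

Emit:
apply_moves --targets '[[[0.1,0.95,0.1],[-0.05,0.1,0],10],[[0.05,0.1,0.6],[0,0,0],10],[[0,0,0.5],[0,0,0],10]]'

```text
time_s: 10.05
tcp_pos: [0.5706, -0.152, 0.1046]
eef_rot: [-179.8, 0.9, -165.7]
contact_force: [-0.1, -0.2, -1.0]
gripper_width: 0.0189
```

```bash
python3 g.py .569 -.153 .092 180 0 -165.3
```

```text
t 10.05 pos [ 0.5706 -0.152   0.1046] rot [-179.8    0.9 -165.7] j [  4.1  19.4 -21.1   0.1 -48.6 -79.8] F [-0.1 -0.2 -1. ] w 0.0189
shift [ 0.05 -0.01  0.32] rows>= 0.3 turn [-0.03  0.11 -0.05]
```

Next E (.489,-.373).

Emit:
apply_moves --targets '[[[0.05,0,0.25],[0,0.1,0],10],[[0,0,0],[0,0,0],32],[[0,0,0],[0,0,0],32],[[0,0,-0.8],[0,0,0],32],[[0,-0.8,-0.2],[0,0,0],45]]'

```text
time_s: 10.55
tcp_pos: [0.5768, -0.1818, 0.1376]
eef_rot: [-179.8, 0.0, -165.5]
contact_force: [2.3, -0.3, 1.3]
gripper_width: 0.0356
```

```bash
python3 look.py pics/l3.png; python3 g.py .4895 -.373 .09 180 0 -165.3
```

```text
[362.4 221.5] 35 [ 0.5798 -0.1392  0.0505]
[446.8 259.1] 32 [ 0.4898 -0.3733  0.014 ]
t 10.6 pos [ 0.5778 -0.1863  0.1374] rot [-179.7    0.  -165.6] j [  0.7  19.1 -16.5   0.4 -54.3 -76.5] F [ 5.6 -3.6  1.9] w 0.0389
shift [ 3.3  -3.96  1.2 ] rows>= 4.2 turn [-0.04  0.   -0.03]
```

View pics/l3.png

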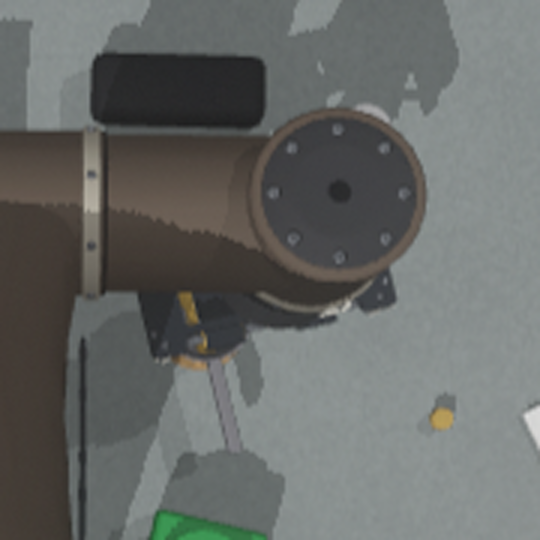

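Emit:
apply_moves --targets '[[[0.75,-0.85,0],[0,0,0],45],[[0.75,-0.9,0.3],[0,0,0],45],[[0.75,-0.9,0.3],[0,0,0],45],[[0.75,-0.9,0.3],[0,0,0],45],[[0.2,-0.3,0.4],[0,0,0],45]]'

```text
time_s: 11.1
tcp_pos: [0.4962, -0.3768, 0.0934]
eef_rot: [-179.2, 0.8, -165.5]
contact_force: [0.4, 0.3, -0.3]
gripper_width: 0.045
```

```bash
python3 g.py .4895 -.373 .021 180 0 -165.3
```

```text
t 11.1 pos [ 0.4962 -0.3768  0.0934] rot [-179.2    0.8 -165.5] j [-19.1  22.6 -17.8   0.3 -48.5 -56.5] F [ 0.4  0.3 -0.3] w 0.045
shift [0.16 0.16 1.81] rows>= 1.5 turn [-0.1   0.1  -0.02]
```

Emit:
apply_moves --targets '[[[0.1,0.25,0.7],[-0.1,0.1,0],45],[[0,0,0.7],[0,0,0],45],[[0,0,0.4],[0,0,0],45]]'

```text
time_s: 11.4
tcp_pos: [0.4898, -0.374, 0.0215]
eef_rot: [-179.8, 0.2, -165.9]
contact_force: [-0.1, -0.5, 0.2]
gripper_width: 0.0452
```

```bash
python3 g.py .4895 -.373 .021 180 0 -165.3
```

```text
t 11.4 pos [ 0.4898 -0.374   0.0215] rot [-179.8    0.2 -165.9] j [-19.2  27.6 -21.3   0.1 -40.8 -56.8] F [-0.1 -0.5  0.2] w 0.0452
shift [0.   0.03 0.01] rows>= 0.0 turn [-0.03  0.03 -0.08]
```

Emit:
apply_moves --targets '[[[0,0,0],[0,0,0],10],[[0,0,0],[0,0,0],10],[[0,0,0],[0,0,0],10],[[0,0,0],[0,0,0],10],[[0,0,-1],[0,0,0],10]]'

```text
time_s: 11.9
tcp_pos: [0.4873, -0.3732, 0.0588]
eef_rot: [179.9, -0.2, -166.0]
contact_force: [-1.0, -0.2, -0.4]
gripper_width: 0.0188
```

Emit:
apply_moves --targets '[[[-0.3,0.3,-1],[0,0,0],10],[[-0.6,0.75,-0.9],[0,0,0],10],[[-0.65,0.85,0],[0,0,0],10],[[-0.65,0.85,0],[0,0,0],10],[[-0.65,0.85,0],[0,0,0],10]]'

```text
time_s: 12.4
tcp_pos: [0.5678, -0.208, 0.1475]
eef_rot: [-179.6, 0.7, -166.4]
contact_force: [1.1, 0.2, -0.1]
gripper_width: 0.0189
```

```bash
python3 g.py .569 -.153 .092 180 0 -165.3
```

```text
t 12.4 pos [ 0.5678 -0.208   0.1475] rot [-179.6    0.7 -166.4] j [ -1.5  18.  -16.6   0.2 -54.6 -75. ] F [ 1.1  0.2 -0.1] w 0.0189
shift [-0.34  1.34  1.38] rows>= 1.6 turn [-0.05  0.09 -0.13]
```

Emit:
apply_moves --targets '[[[-0.2,0.95,0.2],[-0.05,0.1,-0.1],10],[[0,0.1,0.5],[0,0,0],10],[[0,0,0.4],[0,0,0],10]]'

```text
time_s: 12.7
tcp_pos: [0.5717, -0.158, 0.1094]
eef_rot: [-179.8, 0.7, -165.1]
contact_force: [0.4, -1.1, -1.0]
gripper_width: 0.0189
```

```bash
python3 g.py .567 -.159 .095 180 0 -165.3
```

```text
t 12.7 pos [ 0.5717 -0.158   0.1094] rot [-179.8    0.7 -165.1] j [  3.5  19.4 -20.3   0.1 -49.6 -78.6] F [ 0.4 -1.1 -1. ] w 0.0189
shift [0.12 0.01 0.36] rows>= 0.3 turn [-0.02  0.08  0.02]
```

Emit:
apply_moves --targets '[[[0.1,0,0.35],[0,0.1,0],10],[[0,0,0],[0,0,0],32],[[0,0,0],[0,0,0],32],[[0,0,-0.8],[0,0,0],32],[[-0.8,0,-0.4],[0,0,0],45]]'

```text
time_s: 13.2
tcp_pos: [0.5953, -0.1513, 0.1436]
eef_rot: [-179.9, -0.5, -165.2]
contact_force: [2.1, -0.5, 1.1]
gripper_width: 0.0357
```

```bash
python3 g.py .685 -.079 .09 180 0 -165.3
```

```text
t 13.2 pos [ 0.5953 -0.1513  0.1436] rot [-179.9   -0.5 -165.2] j [  4.1  19.7 -14.6   0.2 -56.1 -79.4] F [ 2.1 -0.5  1.1] w 0.0357
shift [-2.64  1.18  1.32] rows>= 2.5 turn [-0.01 -0.06  0.01]
```

Emit:
apply_moves --targets '[[[-0.9,0.4,0],[0,0,0],45],[[-0.8,0.4,0],[0,0,0],45],[[-0.6,0.4,0.4],[0,0,0],45],[[0,0,0.5],[0,0,0],45],[[0,0,0],[0,0,0],45]]'

```text
time_s: 13.7
tcp_pos: [0.6821, -0.0817, 0.1164]
eef_rot: [-179.6, 0.4, -165.4]
contact_force: [-0.4, 0.3, -0.4]
gripper_width: 0.0448
```

```bash
python3 look.py pics/l4.png;python3 g.py .685 -.079 .021 180 0 -165.3
```

```text
[414.5 171.3] 82 [ 0.7223 -0.2766  0.0374]
[366.8 226.9] 215 [ 0.5653 -0.1511  0.0426]
t 13.75 pos [ 0.683  -0.0819  0.1182] rot [-179.6    0.5 -165.4] j [  9.5  26.7  -7.1   0.4 -55.6 -85.2] F [ 0.4 -0.4  0.5] w 0.045
shift [-0.04  0.08  2.43] rows>= 1.9 turn [-0.05  0.07 -0.01]
```

View pics/l4.png

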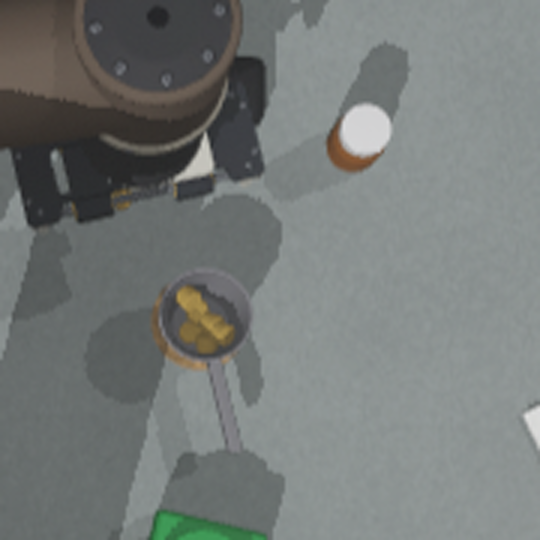

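```bash
cat > wl.py <<'E'
import sys
from plant import r
from h import *
s=r.get_state();c=r.capture('wrist');W=tcpT(s)@c['mount'];w=cloud(c,W);img=c['img'];cv2.imwrite(sys.argv[1],img)
hsv=cv2.cvtColor(img,cv2.COLOR_BGR2HSV)
m=((hsv[...,0]>10)&(hsv[...,0]<32)&(hsv[...,1]>110)&(hsv[...,2]>80)).astype(np.uint8)
n,l,st,ce=cv2.connectedComponentsWithStats(m)
for i in range(1,n):
    if st[i,4]>=60:
        p=w[l==i]; print(ce[i].round(1),st[i,4],np.nanmedian(p,0).round(4),((np.nanmax(p,0)+np.nanmin(p,0))/2).round(4))
E
python3 wl.py pics/w1.png
```

```text
[256.2  42.8] 5191 [ 0.5671 -0.1495  0.0447] [ 0.5719 -0.1516  0.037 ]
[ 43.5 238.4] 3367 [ 0.7262 -0.2721  0.0324] [ 0.734  -0.2808  0.0283]
[327.  242.3] 485 [ 0.6844 -0.0764  0.0148] [ 0.6855 -0.0762  0.0115]
[218.4 321.6] 523 [ 0.6589 -0.1137  0.1855] [ 0.661  -0.1135  0.1825]
[423.3 321.4] 564 [ 0.645  -0.0642  0.186 ] [ 0.6473 -0.0636  0.1819]
[400. 371.] 4525 [ 0.6533 -0.0646  0.1949] [ 0.6572 -0.0736  0.1941]
```

View pics/w1.png

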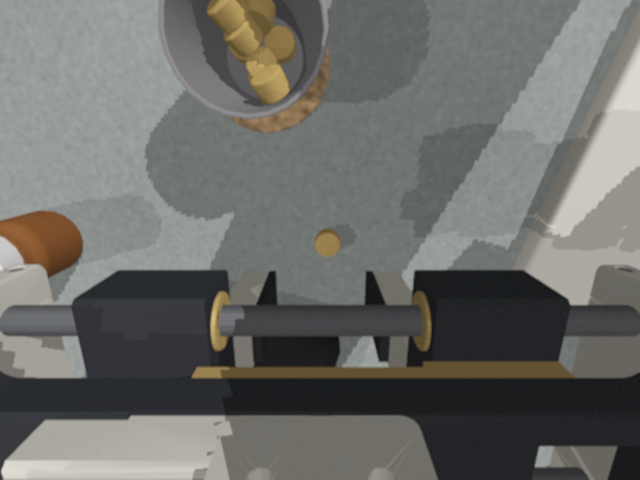

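Emit:
apply_moves --targets '[[[0,0.1,0.8],[0,0.05,0],45],[[0,0,0.8],[0,0,0],45],[[0,0,0.6],[0,0,0],45],[[0,0,0.15],[0,0,0],45]]'

```text
time_s: 14.2
tcp_pos: [0.6872, -0.0818, 0.0325]
eef_rot: [-179.4, 0.9, -165.5]
contact_force: [-0.8, -0.5, -0.5]
gripper_width: 0.0453
```

```bash
python3 g.py .685 -.078 .021 180 0 -165.3; python3 - <<'E'
import cv2
i=cv2.imread('pics/w1.png');cv2.imwrite('pics/w1c.png',cv2.resize(i[0:150,140:350],None,fx=3.5,fy=3.5,interpolation=cv2.INTER_CUBIC))
E
```

```text
t 14.2 pos [ 0.6872 -0.0818  0.0325] rot [-179.4    0.9 -165.5] j [  9.6  31.9 -11.3   0.7 -45.8 -85.6] F [-0.8 -0.5 -0.5] w 0.0453
shift [0.03 0.11 0.29] rows>= 0.2 turn [-0.08  0.12 -0.03]
```

View pics/w1c.png

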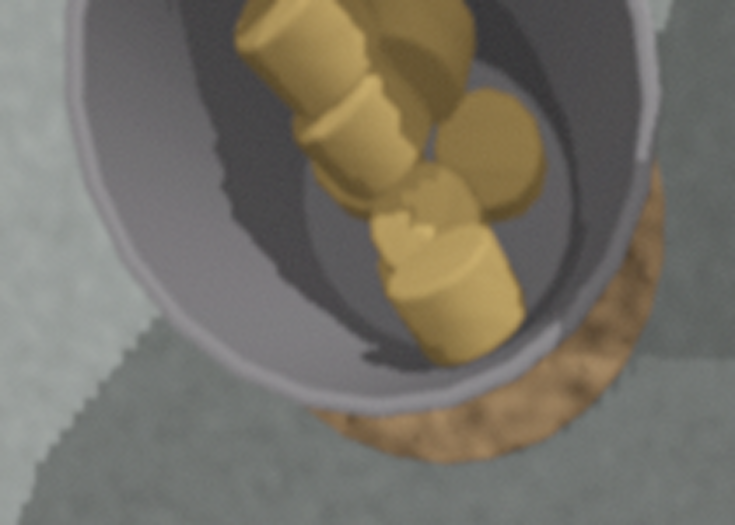

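Emit:
apply_moves --targets '[[[0.05,0.12,0.3],[-0.08,0.12,0],45],[[0,0,0],[0,0,0],10],[[0,0,0],[0,0,0],10],[[0,0,0],[0,0,0],10],[[0,0,0],[0,0,0],10]]'

```text
time_s: 14.7
tcp_pos: [0.6868, -0.0785, 0.0256]
eef_rot: [180.0, 0.3, -165.6]
contact_force: [-0.3, 0.6, -0.5]
gripper_width: 0.0187
```

Emit:
apply_moves --targets '[[[0,0,-1],[0,0,0],10],[[0,0,-1],[0,0,0],10],[[0.8,-0.3,-0.8],[0,0,0],10],[[0.9,-0.4,0],[0,0,0],10],[[0.8,-0.4,0],[0,0,0],10]]'

```text
time_s: 15.2
tcp_pos: [0.6017, -0.1453, 0.143]
eef_rot: [-179.9, 0.4, -165.3]
contact_force: [-0.2, 0.0, -0.8]
gripper_width: 0.0186
```

```bash
python3 g.py .571 -.155 .097 180 0 -165.3
```

```text
t 15.2 pos [ 0.6017 -0.1453  0.143 ] rot [-179.9    0.4 -165.3] j [  4.5  19.7 -14.6   0.  -55.2 -79.8] F [-0.2  0.  -0.8] w 0.0186
shift [ 0.81 -0.04  1.14] rows>= 1.1 turn [-0.01  0.05  0.  ]
```

Emit:
apply_moves --targets '[[[0.7,0,0.1],[0,0.05,0],10],[[0,0,0.5],[0,0,0],10],[[0,0,0.4],[0,0,0],10]]'

```text
time_s: 15.5
tcp_pos: [0.5727, -0.1557, 0.1085]
eef_rot: [-179.7, 0.6, -165.4]
contact_force: [0.4, -0.1, -0.0]
gripper_width: 0.0188
```

```bash
python3 g.py .571 -.155 .097 180 0 -165.3
```

```text
t 15.5 pos [ 0.5727 -0.1557  0.1085] rot [-179.7    0.6 -165.4] j [  3.7  19.5 -20.3   0.2 -49.6 -79.3] F [ 0.4 -0.1 -0. ] w 0.0188
shift [0.04 0.03 0.29] rows>= 0.2 turn [-0.03  0.08 -0.02]
```

Emit:
apply_moves --targets '[[[0,0,0.3],[0,0.05,0],10],[[0,0,0],[0,0,0],32],[[0,0,0],[0,0,0],32],[[0,0,-1],[0,0,0],32],[[0,0,-1],[0,0,0],32]]'

```text
time_s: 16.0
tcp_pos: [0.5696, -0.1551, 0.1731]
eef_rot: [-179.9, -0.4, -165.4]
contact_force: [0.8, 0.1, 0.2]
gripper_width: 0.0317
```

Emit:
apply_moves --targets '[[[-0.9,0,-0.8],[0,0,0],60],[[-0.9,0,0],[0,0,0],60],[[0,0,0],[0,0,0],60]]'

```text
time_s: 16.3
tcp_pos: [0.6447, -0.1364, 0.2162]
eef_rot: [-179.7, 0.3, -165.4]
contact_force: [-0.4, 0.6, -1.4]
gripper_width: 0.0505
```

```bash
python3 look.py pics/l5.png; python3 wl.py pics/w2.png; python3 g.py; python3 - <<'E'
import json,numpy as np
from scipy.optimize import least_squares
from scipy.spatial.transform import Rotation as R
L=[json.loads(l) for l in open('log.jsonl')]
J=np.radians([l['joints'] for l in L]);P=np.array([l['tcp_pos'] for l in L]);E=[R.from_euler('xyz',l['eef_rot'],degrees=True) for l in L]
# yaw check
for j,e in list(zip(J,E))[:3]:
    print(np.degrees(j[0]+j[5])-90, e.as_euler('xyz',degrees=True))
# pitch-plane: wrist position (tool down): radial and lateral
A=[]
rx=np.cos(J[:,0])*P[:,0]+np.sin(J[:,0])*P[:,1]; ry=-np.sin(J[:,0])*P[:,0]+np.cos(J[:,0])*P[:,1]
print('lateral',ry.min(),ry.max())
q2,q3,q5=J[:,1],J[:,2],J[:,4]
print('pitch', np.degrees(q2-q3-q5).round(1)[:8])
# model: rx=a1+a2*sin(q2)+a3*sin(q2-q3+c)+..., z=d1+a2*cos(q2)+...
for sg in (1,-1):
    M=np.zeros((2*len(J),6))
    t=q2+sg*q3
    M[:len(J)]=np.c_[np.ones(len(J)),np.zeros(len(J)),np.sin(q2),np.cos(q2),np.sin(t),np.cos(t)]
    M[len(J):]=np.c_[np.zeros(len(J)),np.ones(len(J)),np.cos(q2),-np.sin(q2),np.cos(t),-np.sin(t)]
    b=np.r_[rx,P[:,2]]
    x,res,_,sv=np.linalg.lstsq(M,b,rcond=None);print(sg,x.round(4),np.abs(M@x-b).max(),sv.round(3))
E
```

```text
[419.9 173.6] 24 [ 0.7184 -0.2922  0.0417]
[367.  226.9] 224 [ 0.5651 -0.1512  0.0491]
[326.4 135.4] 2132 [ 0.5665 -0.151   0.0507] [ 0.571  -0.1515  0.0354]
[167.4 253.9] 992 [ 0.7219 -0.2784  0.033 ] [ 0.73   -0.2864  0.0287]
[199.5 321.1] 630 [ 0.6204 -0.1733  0.2845] [ 0.6223 -0.1732  0.2806]
[442.9 322.1] 546 [ 0.6048 -0.1146  0.2853] [ 0.6068 -0.1142  0.2819]
[419.7 370.8] 4412 [ 0.6133 -0.1161  0.2937] [ 0.6234 -0.1253  0.285 ]
t 16.4 pos [ 0.6422 -0.1372  0.2162] rot [-179.7    0.2 -165.4] j [  5.1  19.6  -4.4   0.3 -65.6 -80.6] F [-0.4 -0.4 -0. ] w 0.0569
-158.35449923431946 [ 1.79929138e+02 -6.55406691e-03 -1.58359510e+02]
-165.78555383677403 [ 1.79862850e+02 -1.21461487e-01 -1.65788923e+02]
-165.93845814283014 [ 1.79941116e+02 -1.52919932e-03 -1.65993797e+02]
lateral -0.19505734969543442 -0.1903886748562721
pitch [90.1 90.2 90.  89.9 90.5 89.6 89.4 87.9]
1 [ 0.0098 -0.1766  0.324   0.8515  0.2739 -0.3628] 0.03495497262136127 [9.765 9.765 0.754 0.754 0.26  0.26 ]
-1 [ 0.0035 -0.1705  0.6134 -0.008  -0.0023  0.4692] 0.009800026134388129 [9.776 9.776 0.564 0.564 0.347 0.347]
```

View pics/w2.png

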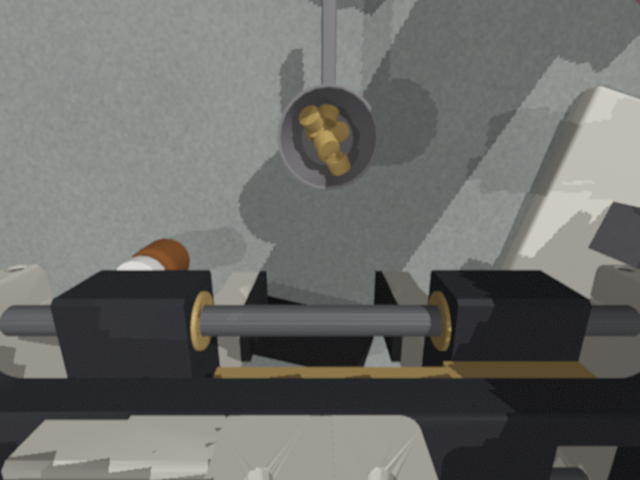

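Emit:
apply_moves --targets '[[[0.5,0,-1],[0,0,0],60],[[0.5,0,-1],[0,0,0],60],[[0,0,-0.8],[0.5,0,0],60],[[0,0,0],[1,0,0],60],[[0,0,0],[1,0,0],60]]'

```text
time_s: 16.9
tcp_pos: [0.5995, -0.1507, 0.3325]
eef_rot: [-159.3, 0.3, -165.8]
contact_force: [-0.6, -0.3, -0.2]
gripper_width: 0.0596
```

```bash
python3 g.py
```

```text
t 16.9 pos [ 0.5995 -0.1507  0.3325] rot [-159.3    0.3 -165.8] j [  15.4    8.2  -16.    22.5  -67.5 -100.2] F [-0.6 -0.3 -0.2] w 0.0596
```

Emit:
apply_moves --targets '[[[0,0,0],[1,0,0],60],[[0,0,0],[1,0,0],60],[[0,0,0],[1,0,0],60]]'

```text
time_s: 17.2
tcp_pos: [0.5982, -0.1497, 0.3369]
eef_rot: [-134.4, 0.9, -165.4]
contact_force: [0.3, -1.3, 0.7]
gripper_width: 0.06
```

```bash
python3 g.py
```

```text
t 17.2 pos [ 0.5982 -0.1497  0.3369] rot [-134.4    0.9 -165.4] j [  23.7    8.   -34.6   50.4  -66.5 -128.7] F [ 0.3 -1.3  0.7] w 0.06
```

Emit:
apply_moves --targets '[[[0,0,0],[0,1,0],60],[[0,0,0],[0,1,0],60],[[0,0,0],[0,1,0],60]]'

```text
time_s: 17.5
tcp_pos: [0.5781, -0.1564, 0.329]
eef_rot: [-130.5, -17.4, 176.9]
contact_force: [1.2, -0.1, 0.5]
gripper_width: 0.0599
```

```bash
python3 g.py
```

```text
t 17.5 pos [ 0.5781 -0.1564  0.329 ] rot [-130.5  -17.4  176.9] j [  23.    21.8  -17.5   36.7  -90.  -121.5] F [ 1.2 -0.1  0.5] w 0.0599
```

Emit:
apply_moves --targets '[[[0,0,0],[0,0,1],60],[[0,0,0],[0,0,1],60],[[0,0,0],[0,0,1],60]]'

```text
time_s: 17.8
tcp_pos: [0.5783, -0.1564, 0.3232]
eef_rot: [-127.7, 1.0, 160.9]
contact_force: [-0.5, -0.1, 0.3]
gripper_width: 0.06
```

```bash
python3 g.py
```

```text
t 17.8 pos [ 0.5783 -0.1564  0.3232] rot [-127.7    1.   160.9] j [  22.9   22.6  -17.4   36.5  -90.3 -146.1] F [-0.5 -0.1  0.3] w 0.06
```

```bash
cat > kin.py <<'E'
import json,numpy as np
from scipy.optimize import least_squares
from scipy.spatial.transform import Rotation as R
W=np.array([[0,0,1],[0,1,0],[0,-1,0],[S4:=-1,0,0],[0,-1,0],[-1,0,0.]])
def fk(q,p,W=W):
    pts=p[:18].reshape(6,3);Rt=R.identity();t=np.zeros(3)
    for i in range(6):
        Ri=R.from_rotvec(W[i]*q[i]); ti=pts[i]-Ri.apply(pts[i])
        t=Rt.apply(ti)+t; Rt=Rt*Ri
    M=R.from_rotvec(p[21:24]); return Rt*M, Rt.apply(p[18:21])+t
def load():
    L=[json.loads(l) for l in open('log.jsonl')]
    return np.radians([l['joints'] for l in L]),np.array([l['tcp_pos'] for l in L]),R.from_euler('xyz',[l['eef_rot'] for l in L],degrees=True)
def res(p,J,P,E,W):
    o=[]
    for j,x,e in zip(J,P,E):
        r,t=fk(j,p,W);o+=list(t-x)+list((r.inv()*e).as_rotvec()*.3)
    return np.r_[o,1e-4*(p-P0)]
P0=np.zeros(24)
P0[3:6]=[0,0,.18];P0[6:9]=[0,0,.79];P0[9:12]=[.3,0,.79];P0[12:15]=[.469,-.19,.79];P0[15:18]=[.5,-.19,.79];P0[18:21]=[.8,-.19,.79]
def fit():
    J,P,E=load();best=None
    for s4 in(1,-1):
        w=W.copy();w[3,0]=s4
        # M guess from last tool-down sample
        r0,_=fk(J[0],P0,w);p=P0.copy();p[21:24]=(r0.inv()*E[0]).as_rotvec()
        s=least_squares(res,p,args=(J,P,E,w))
        k=np.abs(s.fun[:-24]).max();print(s4,k)
        if best is None or k<best[0]: best=(k,s.x,w)
    np.savez('kin.npz',p=best[1],W=best[2]);return best
if __name__=='__main__':
    b=fit();print(b[1].reshape(-1,3).round(4))
    J,P,E=load();print([ (np.linalg.norm(fk(j,b[1],b[2])[1]-x)*1000).round(1) for j,x in zip(J,P)])
E
python3 kin.py
```

```text
1 0.3429602279832051
-1 1.7591217371659695e-09
[[-0.      0.      0.    ]
 [-0.      0.      0.1988]
 [-0.     -0.      0.8004]
 [ 0.3    -0.      0.8004]
 [ 0.4636 -0.19    0.8004]
 [ 0.5    -0.1918  0.8004]
 [ 0.8246 -0.1918  0.8004]
 [-1.2092  1.2092 -1.2092]]
[np.float64(0.0), np.float64(0.0), np.float64(0.0), np.float64(0.0), np.float64(0.0), np.float64(0.0), np.float64(0.0), np.float64(0.0), np.float64(0.0), np.float64(0.0), np.float64(0.0), np.float64(0.0), np.float64(0.0), np.float64(0.0), np.float64(0.0), np.float64(0.0), np.float64(0.0), np.float64(0.0), np.float64(0.0), np.float64(0.0), np.float64(0.0), np.float64(0.0), np.float64(0.0), np.float64(0.0), np.float64(0.0), np.float64(0.0), np.float64(0.0), np.float64(0.0), np.float64(0.0), np.float64(0.0), np.float64(0.0), np.float64(0.0), np.float64(0.0), np.float64(0.0), np.float64(0.0), np.float64(0.0)]
```

```bash
cat > ik.py <<'E'
import numpy as np
from scipy.spatial.transform import Rotation as R
k=np.load('kin.npz');p=k['p'];W=k['W'];PT=p[:18].reshape(6,3);M=np.eye(4);M[:3,:3]=R.from_rotvec(p[21:24]).as_matrix();M[:3,3]=p[18:21]
LO=np.radians([-176.03,-82.01,-58.28,-173.87,-174.79,-173.66]);HI=np.radians([176.03,121.73,71.71,95.51,-.11,173.66])
def rot(w,a):
    K=np.array([[0,-w[2],w[1]],[w[2],0,-w[0]],[-w[1],w[0],0]]);return np.eye(3)+np.sin(a)*K+(1-np.cos(a))*K@K
def fkj(q):
    T=np.eye(4);ax=[];op=[];Ts=[]
    for i in range(6):
        ax.append(T[:3,:3]@W[i]);op.append(T[:3,:3]@PT[i]+T[:3,3])
        A=np.eye(4);A[:3,:3]=rot(W[i],q[i]);A[:3,3]=PT[i]-A[:3,:3]@PT[i];T=T@A
    T=T@M
    J=np.array([np.r_[np.cross(a,T[:3,3]-o),a] for a,o in zip(ax,op)]).T
    return T,J,op
def ik(T,q,n=30):
    q=q.copy()
    for _ in range(n):
        C,J,_o=fkj(q)
        e=np.r_[T[:3,3]-C[:3,3],R.from_matrix(T[:3,:3]@C[:3,:3].T).as_rotvec()]
        if np.linalg.norm(e)<1e-5: break
        d=np.linalg.solve(J.T@J+1e-6*np.eye(6),J.T@e); m=np.abs(d).max(); d*=min(1,.2/m)
        q=q+d
    ok=np.linalg.norm(e)<1e-4 and np.all(q>LO+.03) and np.all(q<HI-.03)
    return q,ok
def Tm(Rm,t):
    T=np.eye(4);T[:3,:3]=Rm;T[:3,3]=t;return T
E
cat > plan.py <<'E'
from ik import *
import itertools,json
BK=np.array([.5692,-.153,.003]);yaw0=np.radians(14.66);TR=np.array([.5827,.1695,.134])
def bT(psi,t): return Tm(R.from_euler('z',psi).as_matrix(),t)
s0=np.radians([5.1,19.6,-4.4,.3,-65.6,-80.6])
def gT(al,sg):  # tool in beaker frame
    z=np.array([np.sin(al),0,-np.cos(al)]);y=np.array([0,sg,0.]);x=np.cross(y,z);return Tm(np.c_[x,y,z],np.array([-.095,0,.045])+0.002*z)
def body(T):
    pts=[]
    for zx in (-.052,-.13): pts+=[(a,b,zx) for a in(-.039,.039) for b in(-.097,0,.097)]
    pts+=[(a,b,zx) for zx in(-.2,-.28,-.36) for a in(-.05,.05) for b in(-.05,.05)]+[(.09,0,-.14)]
    return (T[:3,:3]@np.array(pts).T).T+T[:3,3]
def run(al,sg,psi,tiltdir,dirn,verbose=False,cz=.245,shift=.02,th=130):
    G=gT(al,sg)
    q=None
    # candidate start IK from several seeds
    T0=bT(yaw0,BK)@G
    for sd in (s0,s0+[0,0,0,0,0,np.pi],s0-[0,0,0,0,0,np.pi*.5]):
        q,ok=ik(T0,sd,80)
        if ok: break
    if not ok: return None
    path=[q];mb=99
    if (body(T0)[:,2]).min()<.02: return None
    m0=np.array([np.cos(psi+tiltdir),np.sin(psi+tiltdir),0])
    ax=np.cross([0,0,1],m0)
    C=TR[:2]-shift*m0[:2]
    dp=(psi-yaw0)
    dp=(dp+np.pi)%(2*np.pi)-np.pi
    if dirn and abs(dp)<np.pi: dp=dp-np.sign(dp)*2*np.pi if abs(dp)>1.5 else dp
    for f in np.linspace(0.05,1,6):
        q,ok=ik(bT(yaw0,BK+[0,0,f*(cz-.045+.02)])@G,q)
        if not ok: return None
        path.append(q)
    for f in np.linspace(0.02,1,40):
        pos=np.r_[(1-f)*BK[:2]+f*C,BK[2]+cz-.045+.02]
        q,ok=ik(bT(yaw0+f*dp,pos)@G,q)
        if not ok: return None
        path.append(q)
    clear=[]
    for a in np.radians(np.arange(0,th+.1,5)):
        Rb=rot(ax,a)@R.from_euler('z',yaw0+dp).as_matrix()
        c=np.r_[C,cz]
        Tb=Tm(Rb,c-.045*Rb[:,2])
        q2,ok=ik(Tb@G,q)
        if not ok or np.abs(q2-q).max()>np.radians(40): return None
        q=q2;path.append(q)
        b=body(Tb@G);_,_,op=fkj(q)
        b=np.r_[b,np.array([op[4]]),np.array([op[4]])]
        # stand-local
        l=b-np.r_[TR[:2],0];ca,sa=np.cos(-.028),np.sin(-.028)
        lx=l[:,0]*ca+l[:,1]*sa;ly=-l[:,0]*sa+l[:,1]*ca
        intray=(abs(lx)<.095)&(abs(ly)<.095)|((lx<-.07)&(lx>-.145)&(abs(ly)<.03))
        cl=np.where(intray,b[:,2]-.177,np.where((ly>.125),.0*b[:,2]-1*(ly-.125),.2))
        cl2=np.minimum(cl,b[:,2]-.03)
        clear.append(cl2.min())
    path=np.array(path)
    marg=np.degrees(min((path-LO).min(),(HI-path).min()))
    return min(clear),marg,np.degrees(path[-1]).round(0),np.degrees(np.abs(np.diff(path,axis=0)).max()).round(0)
if __name__=='__main__':
    out=[]
    for al in np.radians([0,20,40]):
     for sg in(1,-1):
      for psi in np.radians(np.arange(0,360,30)):
       for td in np.radians([0,45,90,-90,-45]):
        for dn in(0,):
         x=run(al,sg,psi,td,dn)
         if x: out.append((x,np.degrees([al,psi,td]).round().tolist()+[sg,dn]))
    out.sort(key=lambda o:-min(o[0][0],.03)*1000-min(o[0][1],15))
    print(len(out))
    for o in out[:25]: print(o[1],round(o[0][0],3),o[0][1].round(1),o[0][2],o[0][3])
E
time python3 plan.py
```

```text
108
[20.0, 30.0, -45.0, 1, 0] 0.053 16.8 [  -6.   60.   36.  -99. -158. -142.] 8.0
[20.0, 0.0, -45.0, -1, 0] 0.053 15.7 [ -13.   52.   16.  -88. -138.   64.] 9.0
[20.0, 30.0, -45.0, -1, 0] 0.053 16.8 [  -6.   60.   36.  -99. -158.   38.] 8.0
[20.0, 0.0, -45.0, 1, 0] 0.053 13.9 [ -13.   52.   16.  -88. -138. -116.] 9.0
[40.0, 60.0, -45.0, 1, 0] 0.08 7.3 [   0.   62.   55. -100. -167. -155.] 13.0
[0.0, 0.0, -45.0, 1, 0] -0.018 21.6 [ -10.   59.   19. -102. -153. -123.] 6.0
[0.0, 0.0, -45.0, -1, 0] -0.018 21.6 [ -10.   59.   19. -102. -153.   57.] 6.0
[40.0, 90.0, -90.0, 1, 0] -0.02 25.7 [ -11.   61.   25.  -89. -149.  -97.] 13.0
[40.0, 180.0, 90.0, 1, 0] -0.02 23.7 [  -5.   68.   44. -108. -146.  118.] 13.0
[0.0, 30.0, -45.0, 1, 0] -0.018 3.2 [  -7.   65.   31. -131. -171. -170.] 10.0
[0.0, 30.0, -45.0, -1, 0] -0.018 3.3 [  -7.   65.   31. -131. -171.   10.] 10.0
[0.0, 330.0, 0.0, -1, 0] -0.034 16.2 [  -6.   64.   32. -121. -159.  -17.] 6.0
[0.0, 270.0, 45.0, -1, 0] -0.035 24.4 [  -5.   64.   31. -115. -147.  -45.] 6.0
[0.0, 270.0, -45.0, -1, 0] -0.036 16.0 [ -15.   58.  -36. -118. -13
[... 239 characters left out ...]
125.    4.] 6.0
[0.0, 300.0, 45.0, -1, 0] -0.045 12.1 [   2.   69.   39. -132. -163.  -77.] 8.0
[40.0, 150.0, 90.0, 1, 0] -0.048 25.7 [ -14.   60.   24. -100. -131.  143.] 13.0
[40.0, 60.0, -90.0, 1, 0] -0.048 25.7 [ -18.   54.    2.  -86. -131.  -73.] 13.0
[0.0, 330.0, -45.0, 1, 0] -0.043 7.7 [ -15.   54.    1.  -96. -138.  -96.] 6.0
[20.0, 60.0, -90.0, 1, 0] -0.051 19.4 [ -11.   60.   13.  -89. -146.  -74.] 6.0
[20.0, 60.0, -90.0, -1, 0] -0.051 19.4 [ -11.   60.   13.  -89. -146.  106.] 6.0
[20.0, 180.0, 90.0, 1, 0] -0.051 19.4 [  -9.   65.   27. -107. -136.  124.] 6.0
[20.0, 330.0, 0.0, -1, 0] -0.054 15.3 [  -4.   59.   43. -102. -155.   -4.] 8.0
real	1m19.116s
user	1m18.999s
sys	0m0.224s
```

```bash
cat > p2.py <<'E'
from plan import *
for al in (15,20,25,30):
  for psi in (14.66,30):
    for td in (-30,-45,-60):
      x=run(np.radians(al),1,np.radians(psi),np.radians(td),0,cz=.24)
      if x: print(al,psi,td,round(x[0],3),x[1].round(1),x[2],x[3])
E
python3 p2.py
```

```text
15 14.66 -30 0.053 7.3 [  -5.   62.   40. -110. -162. -166.] 8.0
15 14.66 -45 0.028 19.2 [  -9.   58.   27.  -95. -151. -129.] 9.0
15 14.66 -60 -0.012 19.2 [ -13.   55.   12.  -89. -141.  -98.] 9.0
15 30 -45 0.028 13.7 [  -6.   62.   36. -105. -161. -147.] 7.0
15 30 -60 -0.012 19.2 [ -10.   58.   23.  -92. -150. -111.] 8.0
20 14.66 -30 0.074 13.1 [  -5.   60.   41. -103. -160. -161.] 10.0
20 14.66 -45 0.048 15.4 [ -10.   56.   26.  -90. -148. -127.] 10.0
20 14.66 -60 -0.011 15.8 [ -15.   53.   10.  -87. -137.  -97.] 10.0
20 30 -45 0.048 16.9 [  -6.   60.   37.  -98. -158. -142.] 8.0
20 30 -60 0.015 19.4 [ -11.   57.   21.  -89. -146. -109.] 9.0
25 14.66 -30 0.077 8.4 [  -4.   59.   42.  -96. -157. -155.] 12.0
25 14.66 -45 0.067 8.7 [ -10.   54.   26.  -87. -144. -125.] 12.0
25 14.66 -60 -0.01 9.0 [ -16.   51.    8.  -85. -133.  -97.] 12.0
25 30 -45 0.067 15.5 [  -6.   58.   37.  -93. -155. -137.] 10.0
25 30 -60 0.032 15.6 [ -12.   55.   20.  -86. -143. -108.] 11.0
30 30 -30 0.08 5.8 [  -1.   62.   52. -104. -166. -168.] 11.0
30 30 -45 0.069 9.9 [  -7.   57.   36.  -88. -151. -133.] 13.0
30 30 -60 0.05 9.9 [ -13.   53.   18.  -84. -139. -106.] 14.0
```

```bash
cat > traj.py <<'E'
from plan import *
AL=np.radians(20);G=gT(AL,1);CZ=.245;TD=np.radians(-45)
def pour_T(a,cz=CZ,shift=.02,psi=yaw0):
    m0=np.array([np.cos(psi+TD),np.sin(psi+TD),0]);ax=np.cross([0,0,1],m0)
    Rb=rot(ax,np.radians(a))@R.from_euler('z',psi).as_matrix()
    c=np.r_[TR[:2]-shift*m0[:2],cz];return Tm(Rb,c-.045*Rb[:,2])@G
def pick_T(dz=0): return bT(yaw0,BK+[0,0,dz])@G
if __name__=='__main__':
    q=s0
    for nm,T in [('pick',pick_T()),('up',pick_T(.22))]+[(a,pour_T(a)) for a in range(0,136,15)]:
        q,ok=ik(T,q,80);_,_,op=fkj(q);print(nm,ok,np.degrees(q).round(0),'w',op[3].round(2),op[4].round(3),'tcp',T[:3,3].round(3),'bodyzmin',body(T)[:,2].min().round(3))
E
python3 traj.py
```

```text
pick True [ -4.  13. -39. -18. -20. -55.] w [ 0.32 -0.02  0.55] [ 0.359 -0.206  0.386] tcp [ 0.478 -0.177  0.046] bodyzmin 0.082
up True [ -3.  -5. -26.  -8. -50. -68.] w [ 0.23 -0.01  0.69] [ 0.359 -0.206  0.606] tcp [ 0.478 -0.177  0.266] bodyzmin 0.302
0 True [  49.   -8.  -42.   17.  -41. -135.] w [0.11 0.12 0.63] [0.353 0.125 0.582] tcp [0.474 0.156 0.243] bodyzmin 0.279
15 True [  36.   -2.  -23.   -7.  -57. -109.] w [0.21 0.15 0.69] [0.434 0.079 0.611] tcp [0.476 0.155 0.26 ] bodyzmin 0.287
30 True [ 23.   5.  -9. -22. -74. -97.] w [0.32 0.14 0.72] [0.518 0.03  0.615] tcp [0.481 0.152 0.277] bodyzmin 0.29
45 True [ 14.  14.   2. -31. -91. -92.] w [0.42 0.11 0.72] [ 0.599 -0.017  0.593] tcp [0.49  0.147 0.291] bodyzmin 0.277
60 True [   7.   22.   11.  -40. -105.  -92.] w [0.52 0.07 0.7 ] [ 0.673 -0.061  0.548] tcp [0.502 0.14  0.302] bodyzmin 0.262
75 True [   2.   31.   19.  -48. -118.  -95.] w [0.6  0.02 0.66] [ 0.735 -0.097  0.482] tcp [0.515 0.132 0.309] bodyzmin 0.246
90 True [  -2.   38.   24.  -58. -129. -102.] w [ 0.66 -0.02  0.6 ] [ 0.779 -0.123  0.4  ] tcp [0.53  0.123 0.312] bodyzmin 0.23
105 True [  -5.   45.   27.  -70. -138. -110.] w [ 0.71 -0.06  0.53] [ 0.804 -0.137  0.308] tcp [0.545 0.114 0.31 ] bodyzmin 0.214
120 True [  -8.   52.   28.  -82. -144. -120.] w [ 0.74 -0.1   0.45] [ 0.807 -0.14   0.211] tcp [0.559 0.106 0.304] bodyzmin 0.142
135 True [ -10.   57.   25.  -95. -149. -131.] w [ 0.75 -0.14  0.36] [ 0.788 -0.129  0.117] tcp [0.571 0.099 0.293] bodyzmin 0.055
```

```bash
cat > rows.py <<'E'
# prints rows from current pose along waypoints (list of 4x4), each split to n rows
import json
from plant import r
from h import *
from scipy.spatial.transform import Slerp
def rows(wps,lead=True):
    s=r.get_state()
    with open('log.jsonl','a') as f: f.write(json.dumps({k:np.array(v).tolist() for k,v in s.items()})+'\n')
    print('t',round(s['time_s'],2),'pos',s['tcp_pos'].round(4),'rot',s['eef_rot'].round(1),'j',s['joints'].round(0),'F',s['contact_force'].round(1),'w',round(s['gripper_width'],4))
    C=tcpT(s);i=0
    for T,n in wps:
        if n is None:
            d=np.linalg.norm(T[:3,3]-C[:3,3]);a=R.from_matrix(C[:3,:3].T@T[:3,:3]).magnitude()*57.3
            n=int(np.ceil(max(d/.04,a/7.5,1)))
        sl=Slerp([0,1],R.from_matrix(np.array([C[:3,:3],T[:3,:3]])));C0=C.copy()
        for k in range(1,n+1):
            D=np.eye(4);D[:3,:3]=sl(k/n).as_matrix();D[:3,3]=C0[:3,3]+(T[:3,3]-C0[:3,3])*k/n
            d=C[:3,:3].T@(D[:3,3]-C[:3,3])/.04;rv=R.from_matrix(C[:3,:3].T@D[:3,:3]).as_rotvec(degrees=True)/8
            i+=1;print(i,(d.round(2)+0.).tolist(),(rv.round(2)+0.).tolist());C=D
E
python3 - <<'E'
from traj import *
from rows import rows
rows([(pick_T(.12),None)])
E
```

```text
t 17.8 pos [ 0.5783 -0.1564  0.3232] rot [-127.7    1.   160.9] j [  23.   23.  -17.   37.  -90. -146.] F [-0.5 -0.1  0.3] w 0.06
1 [0.23, 0.23, 0.34] [-0.71, -0.41, -0.28]
2 [0.24, 0.2, 0.35] [-0.71, -0.41, -0.28]
3 [0.25, 0.18, 0.35] [-0.71, -0.41, -0.28]
4 [0.26, 0.15, 0.36] [-0.71, -0.41, -0.28]
5 [0.28, 0.13, 0.35] [-0.71, -0.41, -0.28]
6 [0.29, 0.11, 0.35] [-0.71, -0.41, -0.28]
7 [0.31, 0.08, 0.34] [-0.71, -0.41, -0.28]
8 [0.33, 0.06, 0.33] [-0.71, -0.41, -0.28]
9 [0.34, 0.04, 0.32] [-0.71, -0.41, -0.28]
10 [0.36, 0.03, 0.3] [-0.71, -0.41, -0.28]
```

Emit:
apply_moves --targets '[[[0.23,0.23,0.34],[-0.71,-0.41,-0.28],55],[[0.24,0.2,0.35],[-0.71,-0.41,-0.28],55],[[0.25,0.18,0.35],[-0.71,-0.41,-0.28],55],[[0.26,0.15,0.36],[-0.71,-0.41,-0.28],55],[[0.28,0.13,0.35],[-0.71,-0.41,-0.28],55]]'

```text
time_s: 18.3
tcp_pos: [0.5262, -0.1656, 0.2386]
eef_rot: [-155.6, 7.1, -179.7]
contact_force: [-0.1, -1.4, 0.7]
gripper_width: 0.0549
```

Emit:
apply_moves --targets '[[[0.29,0.11,0.35],[-0.71,-0.41,-0.28],55],[[0.31,0.08,0.34],[-0.71,-0.41,-0.28],55],[[0.33,0.06,0.33],[-0.71,-0.41,-0.28],55],[[0.34,0.04,0.32],[-0.71,-0.41,-0.28],55],[[0.36,0.03,0.3],[-0.71,-0.41,-0.28],55]]'

```text
time_s: 18.8
tcp_pos: [0.4735, -0.1775, 0.1695]
eef_rot: [-177.8, 18.3, -166.7]
contact_force: [-0.1, -1.5, -1.1]
gripper_width: 0.0549
```

```bash
python3 - <<'E'
from traj import *
from rows import rows
rows([(pick_T(.10),None),(pick_T(.04),2)])
E
```

```text
t 18.8 pos [ 0.4735 -0.1775  0.1695] rot [-177.8   18.3 -166.7] j [  0.  -0. -37.  -3. -35. -75.] F [-0.1 -1.5 -1.1] w 0.0549
1 [0.08, 0.01, 0.59] [-0.33, -0.22, -0.16]
2 [0.26, 0.0, 0.7] [0.0, 0.0, 0.0]
3 [0.26, 0.0, 0.7] [0.0, 0.0, 0.0]
```

Emit:
apply_moves --targets '[[[0.08,0,0.59],[-0.33,-0.22,-0.16],55],[[0.1,0,0.4],[0,0,0],55],[[0,0,0],[0,0,0],55]]'

```text
time_s: 19.1
tcp_pos: [0.4763, -0.1785, 0.1291]
eef_rot: [179.8, 20.3, -165.5]
contact_force: [-0.6, -0.1, -0.5]
gripper_width: 0.0552
```

```bash
python3 wl.py pics/w3.png; python3 - <<'E'
from traj import *
from rows import rows
rows([(pick_T(.0),3)])
E
```

```text
[198.5 320.9] 657 [ 0.4332 -0.2208  0.1823] [ 0.4369 -0.2203  0.1787]
[443.6 321.5] 559 [ 0.4172 -0.1617  0.1833] [ 0.4199 -0.1611  0.1799]
[426.4 370.6] 4134 [ 0.4218 -0.1616  0.1935] [ 0.4242 -0.1714  0.1917]
t 19.15 pos [ 0.4767 -0.1784  0.1301] rot [ 179.9   20.3 -165.4] j [ -4.   4. -36. -12. -31. -62.] F [-0.1 -0.3  0. ] w 0.0544
1 [0.23, 0.01, 0.66] [0.0, 0.01, 0.0]
2 [0.23, 0.01, 0.66] [0.0, 0.01, 0.0]
3 [0.23, 0.01, 0.66] [0.0, 0.01, 0.0]
```

View pics/w3.png

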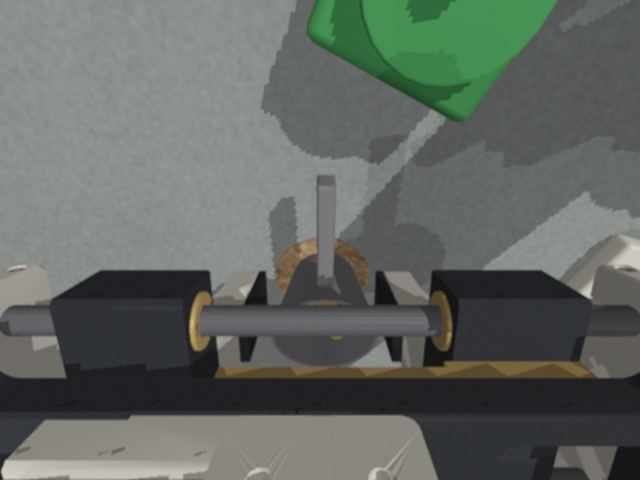

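Emit:
apply_moves --targets '[[[0.23,0,0.66],[0,0,0],45],[[0.23,0,0.66],[0,0,0],45],[[0.15,0,0.4],[0,0,0],45]]'

```text
time_s: 19.45
tcp_pos: [0.4799, -0.1781, 0.0613]
eef_rot: [-179.8, 20.8, -165.1]
contact_force: [-0.6, -0.9, -0.4]
gripper_width: 0.0454
```

```bash
python3 - <<'E'
from traj import *
from rows import rows
rows([(pick_T(.0),1)])
E
```

```text
t 19.45 pos [ 0.4799 -0.1781  0.0613] rot [-179.8   20.8 -165.1] j [ -4.  11. -39. -18. -22. -55.] F [-0.6 -0.9 -0.4] w 0.0454
1 [0.17, 0.04, 0.34] [-0.02, 0.1, 0.02]
```

Emit:
apply_moves --targets '[[[0.17,0.04,0.34],[-0.02,0.1,0.02],45],[[0,0,0],[0,0,0],45]]'

```text
time_s: 19.65
tcp_pos: [0.477, -0.1763, 0.0449]
eef_rot: [179.9, 19.8, -165.3]
contact_force: [-0.4, 0.4, -0.3]
gripper_width: 0.0449
```

```bash
python3 - <<'E'
from traj import *
from rows import rows
rows([(pick_T(.0),1)])
E
```

```text
t 19.65 pos [ 0.477  -0.1763  0.0449] rot [ 179.9   19.8 -165.3] j [ -4.  13. -39. -18. -21. -55.] F [-0.4  0.4 -0.3] w 0.0449
1 [-0.03, -0.02, -0.02] [0.01, -0.03, 0.01]
```

Emit:
apply_moves --targets '[[[0,0,0],[0,0,0],4],[[0,0,0],[0,0,0],4],[[0,0,0],[0,0,0],4],[[0,0,0],[0,0,0],4],[[0,0,0],[0,0,0],4]]' --squeeze 55

```text
time_s: 20.15
tcp_pos: [0.4789, -0.1758, 0.0488]
eef_rot: [-180.0, 20.0, -165.1]
contact_force: [1.0, 1.6, -1.3]
gripper_width: 0.0116
```

```bash
python3 - <<'E'
from traj import *
from rows import rows
rows([(pick_T(.20),8)])
E
```

```text
t 20.15 pos [ 0.4789 -0.1758  0.0488] rot [-180.    20.  -165.1] j [ -4.  12. -39. -18. -21. -55.] F [ 1.   1.6 -1.3] w 0.0116
1 [-0.21, 0.0, -0.58] [0.0, 0.0, 0.0]
2 [-0.21, 0.0, -0.58] [0.0, 0.0, 0.0]
3 [-0.21, 0.0, -0.58] [0.0, 0.0, 0.0]
4 [-0.21, 0.0, -0.58] [0.0, 0.0, 0.0]
5 [-0.21, 0.0, -0.58] [0.0, 0.0, 0.0]
6 [-0.21, 0.0, -0.58] [0.0, 0.0, 0.0]
7 [-0.21, 0.0, -0.58] [0.0, 0.0, 0.0]
8 [-0.21, 0.0, -0.58] [0.0, 0.0, 0.0]
```

Emit:
apply_moves --targets '[[[-0.05,0,-0.15],[0,0,0],4],[[-0.1,0,-0.3],[0,0,0],4],[[-0.15,0,-0.4],[0,0,0],4],[[-0.1,0,-0.3],[0,0,0],4],[[-0.05,0,-0.1],[0,0,0],4]]'

```text
time_s: 20.65
tcp_pos: [0.4736, -0.1757, 0.1029]
eef_rot: [179.8, 19.5, -165.2]
contact_force: [0.8, -0.3, -5.3]
gripper_width: 0.0117
```

```bash
cat > bk.py <<'E'
import sys
from plant import r
from h import *
c=r.capture('scene');cv2.imwrite(sys.argv[1],cv2.resize(c['img'][150:390,140:500],None,fx=2.2,fy=2.2,interpolation=cv2.INTER_CUBIC))
E
python3 bk.py pics/s1.png;python3 - <<'E'
from traj import *
from rows import rows
rows([(pick_T(.22),None)])
E
```

```text
t 20.7 pos [ 0.474  -0.1757  0.1033] rot [ 179.8   19.5 -165.2] j [ -3.   6. -38. -13. -28. -61.] F [ 0.6 -0.5 -3.5] w 0.0113
1 [-0.29, -0.01, -0.76] [0.01, -0.01, 0.0]
2 [-0.29, -0.01, -0.76] [0.01, -0.01, 0.0]
3 [-0.29, -0.01, -0.76] [0.01, -0.01, 0.0]
4 [-0.29, -0.01, -0.76] [0.01, -0.01, 0.0]
5 [-0.29, -0.01, -0.76] [0.01, -0.01, 0.0]
```

View pics/s1.png

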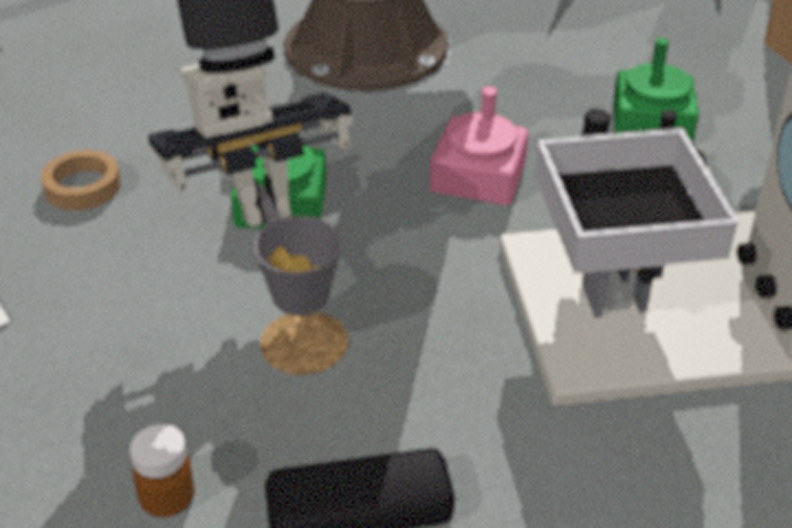

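Emit:
apply_moves --targets '[[[-0.15,0,-0.4],[0,0,0],4],[[-0.25,0,-0.7],[0,0,0],4],[[-0.27,0,-0.74],[0,0,0],4],[[-0.27,0,-0.74],[0,0,0],4],[[-0.2,0,-0.5],[0,0,0],4]]'

```text
time_s: 21.2
tcp_pos: [0.47, -0.1751, 0.2327]
eef_rot: [179.4, 18.7, -165.5]
contact_force: [1.2, 0.0, -4.0]
gripper_width: 0.0115
```

```bash
python3 - <<'E'
from traj import *
from rows import rows
from plant import r
from h import cloud
import cv2
c=r.capture('top');w=cloud(c);cv2.imwrite('pics/t5.png',cv2.resize(c['img'][150:330,250:450],None,fx=3.5,fy=3.5))
q=c['img'][195:265,330:400];wp=w[195:265,330:400].reshape(-1,3)
hsv=cv2.cvtColor(q,cv2.COLOR_BGR2HSV).reshape(-1,3)
m=(hsv[:,0]>5)&(hsv[:,0]<22)&(hsv[:,1]>70)&(wp[:,2]<.012)
P=wp[m];print('mat',cv2.minEnclosingCircle(P[:,:2].astype(np.float32)*1000),m.sum(),np.median(P,0))
rows([(pour_T(0,cz=.27),None)])
E
```

```text
mat ((571.5071411132812, -151.47183227539062), 43.317359924316406) 293 [ 0.55258099 -0.13148961  0.00330571]
t 21.25 pos [ 0.4718 -0.1755  0.2362] rot [ 179.6   18.9 -165.4] j [ -3.  -4. -29.  -8. -47. -68.] F [ 2.5 -0.1  2. ] w 0.0118
1 [-0.25, 0.89, 0.0] [0.01, -0.01, 0.0]
2 [-0.25, 0.89, 0.0] [0.01, -0.01, 0.0]
3 [-0.25, 0.89, 0.0] [0.01, -0.01, 0.0]
4 [-0.25, 0.89, 0.0] [0.01, -0.01, 0.0]
5 [-0.25, 0.89, 0.0] [0.01, -0.01, 0.0]
6 [-0.25, 0.89, 0.0] [0.01, -0.01, 0.0]
7 [-0.25, 0.89, 0.0] [0.01, -0.01, 0.0]
8 [-0.26, 0.89, 0.0] [0.01, -0.01, 0.0]
9 [-0.26, 0.89, 0.0] [0.01, -0.01, 0.0]
```

View pics/t5.png

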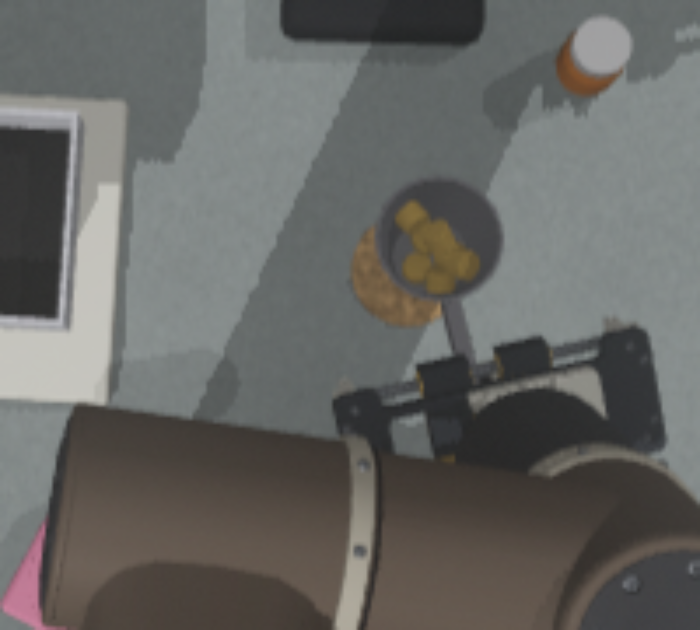

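Emit:
apply_moves --targets '[[[-0.1,0.4,-0.1],[0,0,0],4],[[-0.2,0.7,-0.1],[0,0,0],4],[[-0.22,0.8,0],[0,0,0],4],[[-0.22,0.8,0],[0,0,0],4],[[-0.22,0.8,0],[0,0,0],4]]'

```text
time_s: 21.75
tcp_pos: [0.4662, -0.0308, 0.254]
eef_rot: [179.4, 18.6, -166.0]
contact_force: [0.9, 0.4, -5.1]
gripper_width: 0.0114
```

Emit:
apply_moves --targets '[[[-0.22,0.8,0],[0,0,0],4],[[-0.22,0.8,0],[0,0,0],4],[[-0.22,0.8,0],[0,0,0],4],[[-0.22,0.8,0],[0,0,0],4],[[-0.2,0.5,0],[0,0,0],4]]'

```text
time_s: 22.25
tcp_pos: [0.464, 0.1285, 0.2639]
eef_rot: [179.3, 18.2, -166.0]
contact_force: [-0.4, -0.0, -4.4]
gripper_width: 0.0116
```

```bash
python3 - <<'E'
from traj import *
from rows import rows
rows([(pour_T(0,cz=.255),None)])
E
```

```text
t 22.25 pos [0.464  0.1285 0.2639] rot [ 179.3   18.2 -166. ] j [  46.  -11.  -39.   12.  -46. -129.] F [-0.4 -0.  -4.4] w 0.0116
1 [-0.31, 0.59, 0.39] [0.06, -0.22, -0.08]
```

Emit:
apply_moves --targets '[[[-0.3,0.5,0.3],[0.06,-0.22,-0.08],4],[[0,0.1,0],[0,0,0],4],[[0,0,0],[0,0,0],4]]'

```text
time_s: 22.55
tcp_pos: [0.4711, 0.1592, 0.2532]
eef_rot: [180.0, 19.8, -165.1]
contact_force: [-0.2, -0.3, -5.1]
gripper_width: 0.0118
```

```bash
cat > pr.py <<'E'
import sys
from traj import *
from rows import rows
a0,a1,st=map(float,sys.argv[1:4])
rows([(pour_T(a,cz=.25),1) for a in np.arange(a0,a1+.01,st)])
E
python3 bk.py pics/s2.png; python3 pr.py 6 60 6
```

```text
t 22.6 pos [0.471  0.1587 0.2531] rot [ 180.    19.8 -165.2] j [  49.   -9.  -41.   16.  -43. -135.] F [ 0.8 -0.4 -6.3] w 0.0118
1 [-0.07, -0.1, -0.03] [-0.49, 0.5, 0.2]
2 [-0.06, 0.0, -0.16] [-0.5, 0.53, 0.18]
3 [-0.06, 0.0, -0.16] [-0.5, 0.53, 0.18]
4 [-0.06, 0.0, -0.16] [-0.5, 0.53, 0.18]
5 [-0.06, 0.0, -0.16] [-0.5, 0.53, 0.18]
6 [-0.06, 0.0, -0.16] [-0.5, 0.53, 0.18]
7 [-0.06, 0.0, -0.16] [-0.5, 0.53, 0.18]
8 [-0.06, 0.0, -0.16] [-0.5, 0.53, 0.18]
9 [-0.06, 0.0, -0.16] [-0.5, 0.53, 0.18]
10 [-0.06, 0.0, -0.16] [-0.5, 0.53, 0.18]
```

View pics/s2.png

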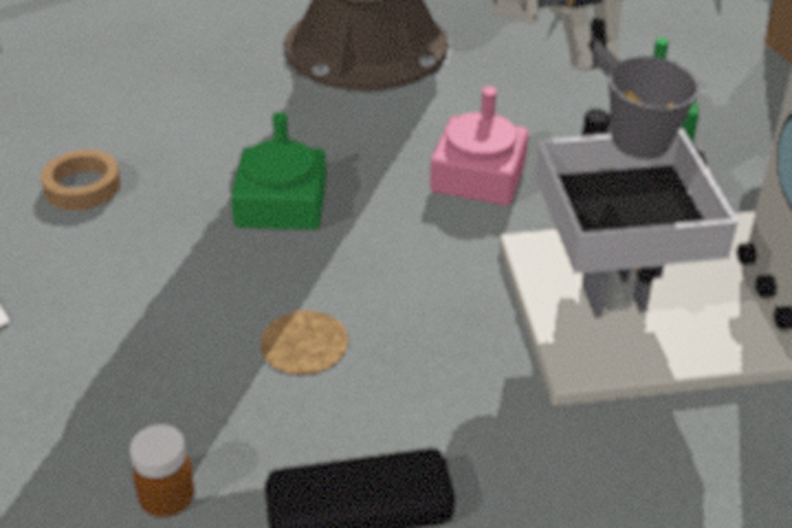

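Emit:
apply_moves --targets '[[[-0.07,-0.08,-0.05],[-0.5,0.5,0.2],4],[[-0.06,0,-0.16],[-0.5,0.53,0.18],4],[[-0.06,0,-0.16],[-0.5,0.53,0.18],4],[[-0.06,0,-0.16],[-0.5,0.53,0.18],4],[[-0.06,0,-0.16],[-0.5,0.53,0.18],4]]'

```text
time_s: 23.1
tcp_pos: [0.474, 0.1504, 0.2807]
eef_rot: [158.3, -2.9, -168.0]
contact_force: [0.6, 0.4, -4.3]
gripper_width: 0.0113
```

```bash
cat > tilt.py <<'E'
# current beaker tilt assuming rigid grasp
from traj import *
from plant import r
from h import tcpT
T=tcpT(r.get_state())@np.linalg.inv(G);print('tilt',np.degrees(np.arccos(T[2,2])).round(1),'c',(T[:3,3]+.045*T[:3,2]).round(3),'mouthdir',np.degrees(np.arctan2(T[1,2],T[0,2])).round(0))
E
python3 tilt.py;python3 pr.py 30 60 6
```

```text
tilt 31.2 c [0.557 0.18  0.248] mouthdir -30.0
t 23.1 pos [0.474  0.1504 0.2807] rot [ 158.3   -2.9 -168. ] j [ 23.   5.  -9. -23. -76. -96.] F [ 0.6  0.4 -4.3] w 0.0113
1 [-0.18, 0.01, -0.03] [0.12, -0.13, 0.04]
2 [-0.06, 0.0, -0.16] [-0.5, 0.53, 0.18]
3 [-0.06, 0.0, -0.16] [-0.5, 0.53, 0.18]
4 [-0.06, 0.0, -0.16] [-0.5, 0.53, 0.18]
5 [-0.06, 0.0, -0.16] [-0.5, 0.53, 0.18]
6 [-0.06, 0.0, -0.16] [-0.5, 0.53, 0.18]
```

Emit:
apply_moves --targets '[[[-0.2,0,-0.14],[-0.5,0.53,0.18],4],[[-0.06,0,-0.16],[-0.5,0.53,0.18],4],[[-0.06,0,-0.16],[-0.5,0.53,0.18],4],[[-0.06,0,-0.16],[-0.5,0.53,0.18],4],[[-0.06,0,-0.16],[-0.5,0.53,0.18],4]]'

```text
time_s: 23.6
tcp_pos: [0.5065, 0.1343, 0.3081]
eef_rot: [135.7, -24.5, -162.5]
contact_force: [0.1, 1.2, -4.9]
gripper_width: 0.0115
```

```bash
python3 tilt.py;python3 pr.py 66 90 6; python3 bk.py pics/s3.png
```

```text
tilt 61.9 c [0.569 0.176 0.251] mouthdir -31.0
t 23.6 pos [0.5065 0.1343 0.3081] rot [ 135.7  -24.5 -162.5] j [   6.   23.   13.  -41. -108.  -91.] F [ 0.1  1.2 -4.9] w 0.0115
1 [0.0, 0.08, 0.0] [-0.28, 0.37, 0.23]
2 [-0.06, 0.0, -0.16] [-0.5, 0.53, 0.18]
3 [-0.06, 0.0, -0.16] [-0.5, 0.53, 0.18]
4 [-0.06, 0.0, -0.16] [-0.5, 0.53, 0.18]
5 [-0.06, 0.0, -0.16] [-0.5, 0.53, 0.18]
```

View pics/s3.png

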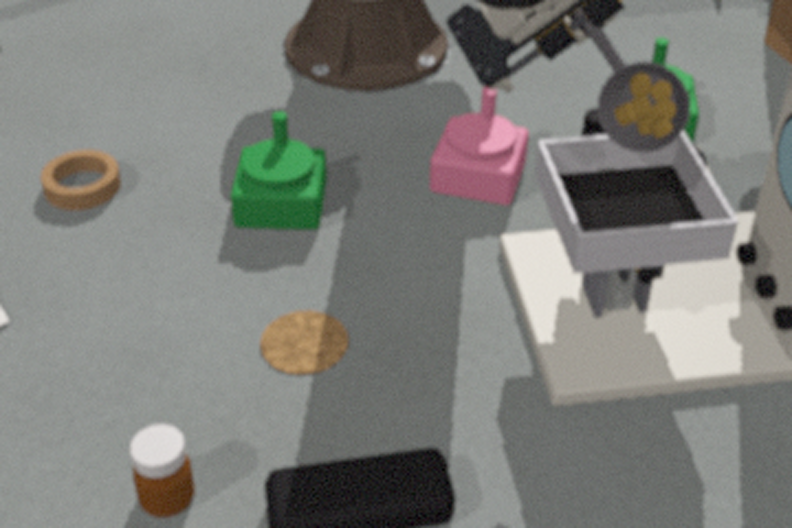

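Emit:
apply_moves --targets '[[[0,0.05,-0.1],[-0.4,0.45,0.2],4],[[-0.06,0,-0.16],[-0.5,0.53,0.18],4],[[-0.06,0,-0.16],[-0.5,0.53,0.18],4],[[-0.05,0,-0.13],[-0.4,0.42,0.15],4],[[-0.04,0,-0.1],[-0.3,0.32,0.11],4]]'

```text
time_s: 24.15
tcp_pos: [0.5358, 0.1147, 0.3132]
eef_rot: [110.7, -40.4, -149.5]
contact_force: [0.9, -0.8, -4.9]
gripper_width: 0.0117
```

```bash
python3 tilt.py;python3 pr.py 92 108 4; python3 bk.py pics/s4.png
```

```text
tilt 88.2 c [0.574 0.17  0.247] mouthdir -31.0
t 24.15 pos [0.5358 0.1147 0.3132] rot [ 110.7  -40.4 -149.5] j [  -2.   38.   25.  -58. -128. -101.] F [ 0.9 -0.8 -4.9] w 0.0117
1 [0.05, 0.14, 0.16] [-0.23, 0.4, 0.14]
2 [-0.04, 0.0, -0.11] [-0.33, 0.35, 0.12]
3 [-0.04, 0.0, -0.11] [-0.33, 0.35, 0.12]
4 [-0.04, 0.0, -0.11] [-0.33, 0.35, 0.12]
5 [-0.04, 0.0, -0.11] [-0.33, 0.35, 0.12]
```

View pics/s4.png

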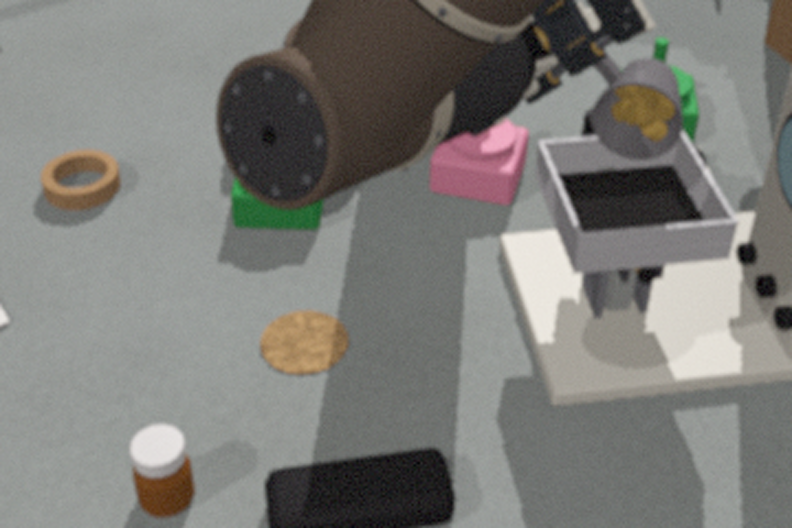

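Emit:
apply_moves --targets '[[[0.02,0.1,0],[-0.3,0.38,0.13],4],[[-0.04,0,-0.11],[-0.33,0.35,0.12],4],[[-0.04,0,-0.11],[-0.33,0.35,0.12],4],[[-0.04,0,-0.11],[-0.33,0.35,0.12],4],[[-0.04,0,-0.11],[-0.33,0.35,0.12],4]]'

```text
time_s: 24.7
tcp_pos: [0.5567, 0.1038, 0.312]
eef_rot: [84.8, -47.3, -131.6]
contact_force: [0.4, 0.6, -2.7]
gripper_width: 0.0116
```

```bash
python3 tilt.py;python3 pr.py 112 124 4; python3 bk.py pics/s5.png
```

```text
tilt 108.0 c [0.576 0.171 0.248] mouthdir -31.0
t 24.7 pos [0.5567 0.1038 0.312 ] rot [  84.8  -47.3 -131.6] j [  -7.   47.   29.  -73. -139. -113.] F [ 0.4  0.6 -2.7] w 0.0116
1 [-0.02, 0.02, 0.2] [-0.22, 0.44, 0.16]
2 [-0.04, 0.0, -0.11] [-0.33, 0.35, 0.12]
3 [-0.04, 0.0, -0.11] [-0.33, 0.35, 0.12]
4 [-0.04, 0.0, -0.11] [-0.33, 0.35, 0.12]
```

View pics/s5.png

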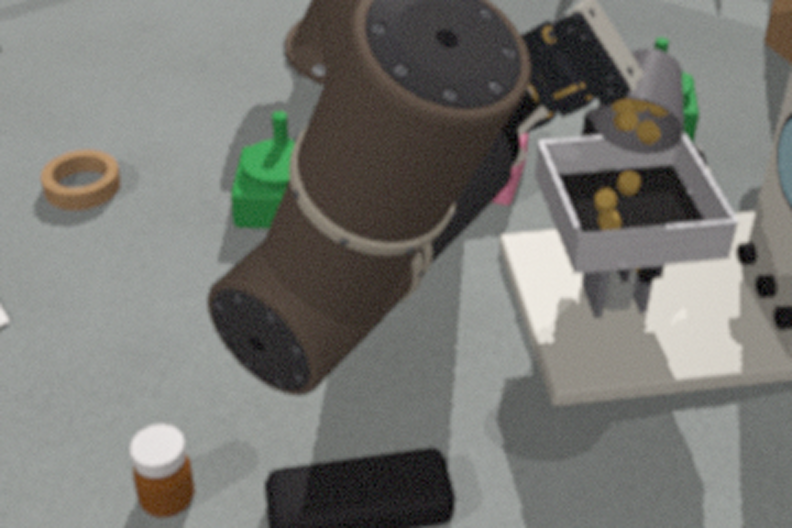

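Emit:
apply_moves --targets '[[[-0.04,0,0],[-0.3,0.38,0.13],4],[[-0.04,0,-0.11],[-0.33,0.35,0.12],4],[[-0.02,0,-0.05],[-0.2,0.2,0.07],4],[[0,0,0],[0,0,0],4]]'

```text
time_s: 25.15
tcp_pos: [0.5642, 0.0996, 0.3061]
eef_rot: [69.3, -48.3, -120.3]
contact_force: [-0.6, 0.4, -1.8]
gripper_width: 0.0115
```

```bash
python3 tilt.py;python3 pr.py 122 124 2; python3 bk.py pics/s6.png
```

```text
tilt 118.5 c [0.574 0.172 0.247] mouthdir -32.0
t 25.15 pos [0.5642 0.0996 0.3061] rot [  69.3  -48.3 -120.3] j [  -9.   51.   28.  -82. -144. -120.] F [-0.6  0.4 -1.8] w 0.0115
1 [-0.02, 0.03, 0.16] [-0.17, 0.41, 0.16]
2 [-0.02, 0.0, -0.05] [-0.17, 0.18, 0.06]
```

View pics/s6.png

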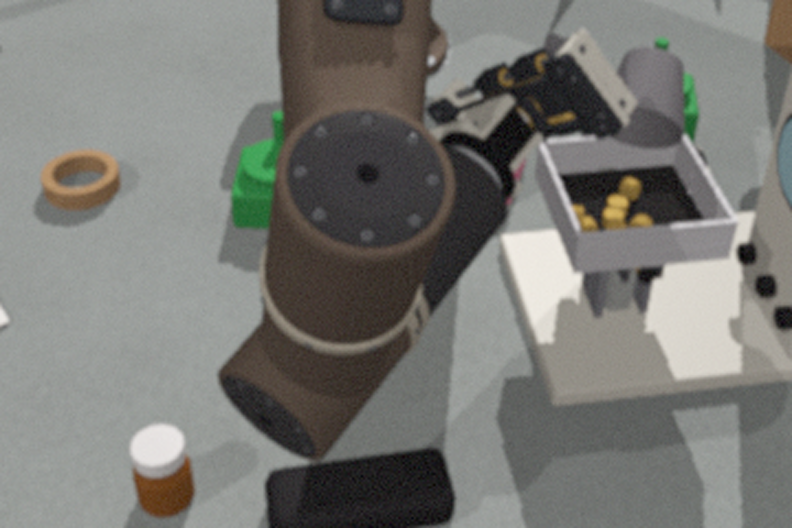

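Emit:
apply_moves --targets '[[[-0.03,0,0],[-0.2,0.28,0.1],4],[[0,0,-0.05],[-0.15,0.15,0.05],4],[[0,0,0],[0,0,0],4],[[0,0,0],[0,0,0],4]]'

```text
time_s: 25.6
tcp_pos: [0.5661, 0.0992, 0.3085]
eef_rot: [63.9, -47.9, -116.0]
contact_force: [-0.8, 0.0, -0.9]
gripper_width: 0.0118
```

```bash
python3 tilt.py;python3 pr.py 120 0 -6 |head -3; python3 - <<'E'
from plant import r
from h import *
c=r.capture('top');crop(c['img'],180,150,380,300,4,'pics/t6.png');cv2.imwrite('pics/t6f.png',c['img'])
c=r.capture('scene');crop(c['img'],360,180,500,290,5,'pics/s7.png')
E
```

```text
tilt 122.1 c [0.572 0.174 0.251] mouthdir -31.0
t 25.6 pos [0.5661 0.0992 0.3085] rot [  63.9  -47.9 -116. ] j [  -9.   52.   28.  -85. -145. -123.] F [-0.8  0.  -0.9] w 0.0118
1 [-0.05, -0.05, 0.24] [0.27, -0.11, 0.0]
2 [0.05, -0.01, 0.17] [0.5, -0.53, -0.18]
```

View pics/t6.png

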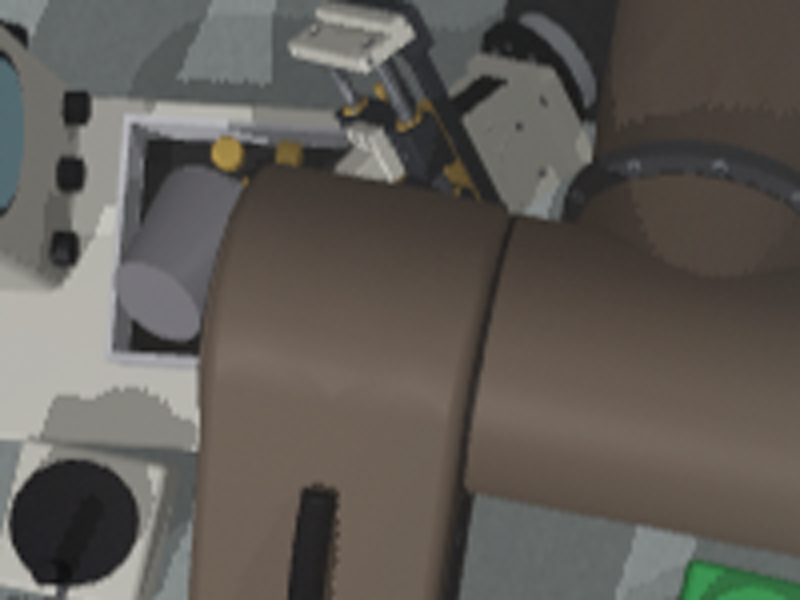

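View pics/s7.png

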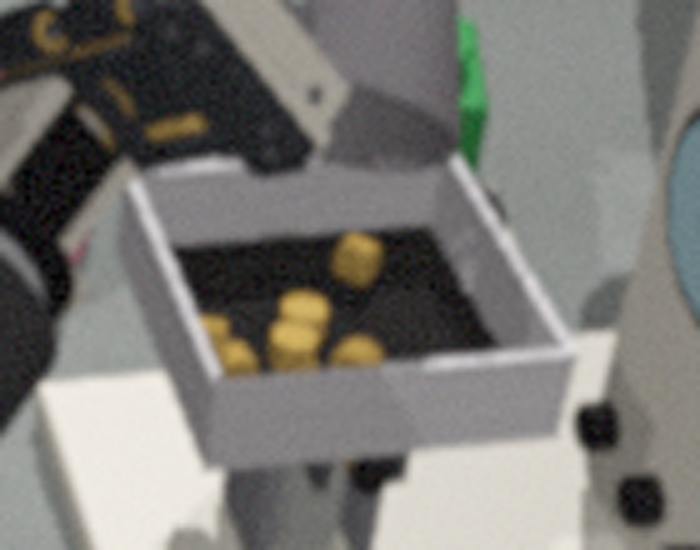

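Emit:
apply_moves --targets '[[[0.04,0,0.16],[0.45,-0.48,-0.16],4],[[0.06,0,0.16],[0.5,-0.53,-0.18],4],[[0.06,0,0.16],[0.5,-0.53,-0.18],4],[[0.06,0,0.16],[0.5,-0.53,-0.18],4],[[0.06,0,0.16],[0.5,-0.53,-0.18],4]]'

```text
time_s: 26.2
tcp_pos: [0.5399, 0.1144, 0.3161]
eef_rot: [106.6, -42.4, -147.2]
contact_force: [0.2, 0.8, -1.4]
gripper_width: 0.0114
```

Emit:
apply_moves --targets '[[[0.06,0,0.16],[0.5,-0.53,-0.18],4],[[0.06,0,0.16],[0.5,-0.53,-0.18],4],[[0.06,0,0.16],[0.5,-0.53,-0.18],4],[[0.06,0,0.16],[0.5,-0.53,-0.18],4],[[0,0,0],[0,0,0],4]]'

```text
time_s: 26.7
tcp_pos: [0.517, 0.1286, 0.3189]
eef_rot: [133.0, -27.2, -162.4]
contact_force: [-0.9, -0.3, -0.5]
gripper_width: 0.0117
```

```bash
python3 tilt.py;python3 pr.py 60 0 -6 ; python3 - <<'E'
from plant import r
from h import *
c=r.capture('top');crop(c['img'],180,150,380,300,4,'pics/t7.png')
c=r.capture('scene');crop(c['img'],360,150,500,290,5,'pics/s8.png')
E
```

```text
tilt 65.6 c [0.577 0.171 0.26 ] mouthdir -31.0
t 26.7 pos [0.517  0.1286 0.3189] rot [ 133.   -27.2 -162.4] j [   4.   26.   16.  -43. -112.  -94.] F [-0.9 -0.3 -0.5] w 0.0117
1 [0.11, -0.03, 0.55] [0.55, -0.4, -0.18]
2 [0.05, -0.01, 0.17] [0.5, -0.53, -0.18]
3 [0.05, -0.01, 0.17] [0.5, -0.53, -0.18]
4 [0.05, -0.01, 0.17] [0.5, -0.53, -0.18]
5 [0.05, -0.01, 0.17] [0.5, -0.53, -0.18]
6 [0.05, -0.01, 0.17] [0.5, -0.53, -0.18]
7 [0.05, -0.01, 0.17] [0.5, -0.53, -0.18]
8 [0.05, -0.01, 0.17] [0.5, -0.53, -0.18]
9 [0.05, -0.01, 0.17] [0.5, -0.53, -0.18]
10 [0.05, -0.01, 0.17] [0.5, -0.53, -0.18]
```

View pics/t7.png

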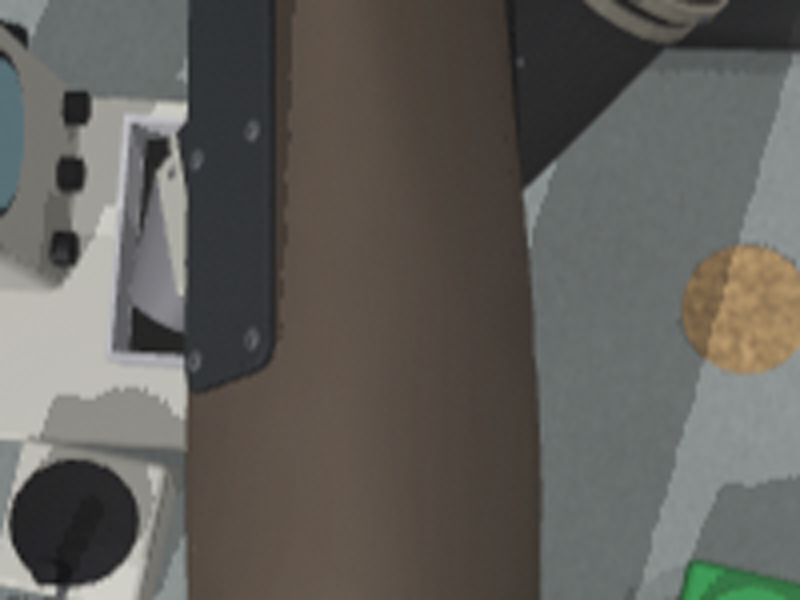

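View pics/s8.png

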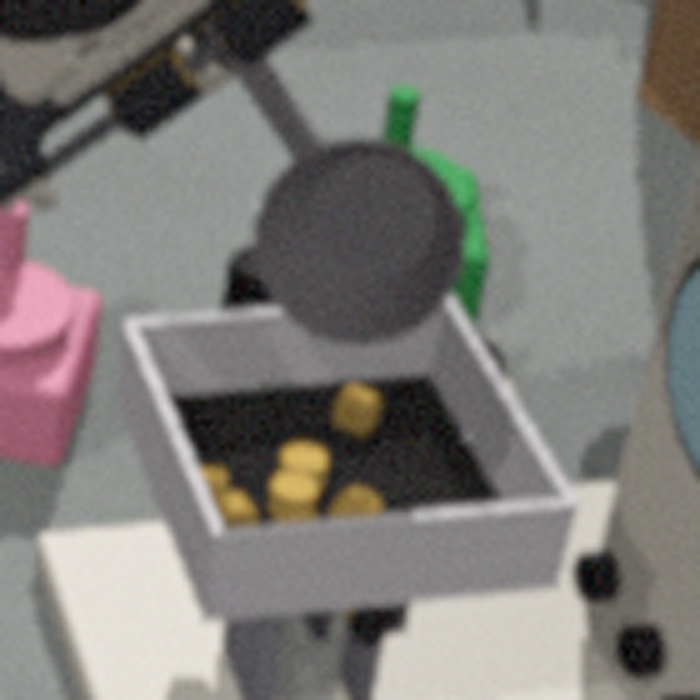

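Emit:
apply_moves --targets '[[[0.1,0,0.4],[0.55,-0.45,-0.18],4],[[0.05,0,0.17],[0.5,-0.53,-0.18],4],[[0.05,0,0.17],[0.5,-0.53,-0.18],4],[[0.05,0,0.17],[0.5,-0.53,-0.18],4],[[0.05,0,0.17],[0.5,-0.53,-0.18],4]]'

```text
time_s: 27.3
tcp_pos: [0.4894, 0.1464, 0.279]
eef_rot: [155.4, -7.7, -169.2]
contact_force: [-1.1, 0.5, -2.3]
gripper_width: 0.0113
```

Emit:
apply_moves --targets '[[[0.05,0,0.17],[0.5,-0.53,-0.18],4],[[0.05,0,0.17],[0.5,-0.53,-0.18],4],[[0.05,0,0.17],[0.5,-0.53,-0.18],4],[[0.05,0,0.17],[0.5,-0.53,-0.18],4],[[0.05,0,0.17],[0.5,-0.53,-0.18],4]]'

```text
time_s: 27.8
tcp_pos: [0.4781, 0.1535, 0.2399]
eef_rot: [176.2, 14.4, -167.9]
contact_force: [0.9, -2.5, -2.0]
gripper_width: 0.0117
```

```bash
python3 tilt.py; python3 - <<'E'
from plant import r
from h import *
from traj import *
from rows import rows
c=r.capture('top');w=cloud(c);crop(c['img'],180,150,380,300,4,'pics/t8.png')
q=c['img'][195:265,330:400];wp=w[195:265,330:400].reshape(-1,3)
hsv=cv2.cvtColor(q,cv2.COLOR_BGR2HSV).reshape(-1,3)
m=(hsv[:,0]>5)&(hsv[:,0]<22)&(hsv[:,1]>70)&(wp[:,2]<.012)&(wp[:,2]>-.005)
P=wp[m];print('mat',cv2.minEnclosingCircle(P[:,:2].astype(np.float32)*1000),m.sum())
rows([(pick_T(.2),None)])
E
```

```text
tilt 6.7 c [0.57  0.175 0.233] mouthdir -20.0
mat ((574.03369140625, -152.9075927734375), 44.31510543823242) 782
t 27.85 pos [0.4736 0.1504 0.235 ] rot [ 176.7   14.3 -167.8] j [  44.   -5.  -35.    6.  -46. -125.] F [-3.9 -2.1 -5.3] w 0.0113
1 [0.17, -0.89, -0.13] [0.04, -0.08, -0.03]
2 [0.17, -0.88, -0.12] [0.04, -0.08, -0.03]
3 [0.17, -0.88, -0.12] [0.04, -0.08, -0.03]
4 [0.18, -0.88, -0.12] [0.04, -0.08, -0.03]
5 [0.18, -0.88, -0.12] [0.04, -0.08, -0.03]
6 [0.18, -0.88, -0.11] [0.04, -0.08, -0.03]
7 [0.19, -0.88, -0.11] [0.04, -0.08, -0.03]
8 [0.19, -0.88, -0.11] [0.04, -0.08, -0.03]
9 [0.19, -0.88, -0.11] [0.04, -0.08, -0.03]
```

View pics/t8.png

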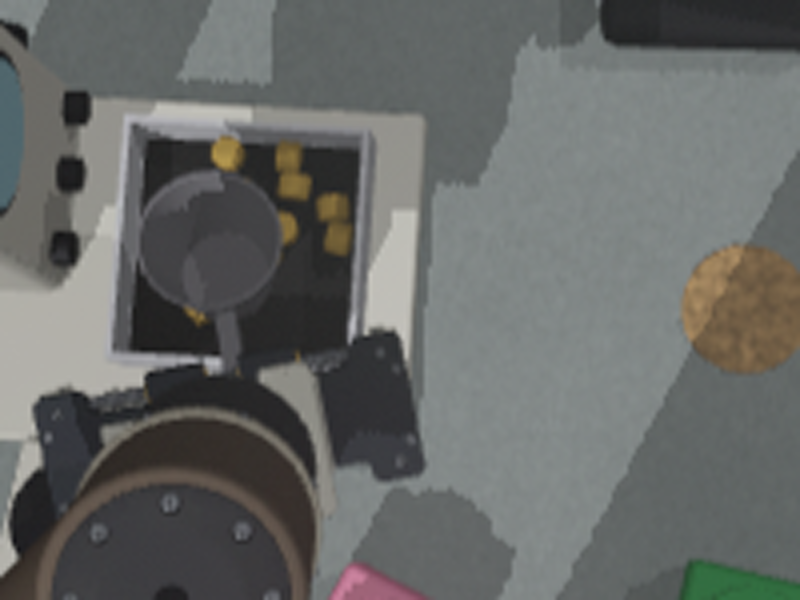

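Emit:
apply_moves --targets '[[[0,0,-0.6],[0.15,-0.3,-0.1],4],[[0.1,-0.5,-0.4],[0.1,-0.2,-0.1],4],[[0.2,-0.88,-0.2],[0.05,-0.1,0],4],[[0.2,-0.9,0],[0,0,0],4],[[0.2,-0.9,0],[0,0,0],4]]'

```text
time_s: 28.35
tcp_pos: [0.4587, 0.0115, 0.2621]
eef_rot: [-179.9, 17.7, -166.0]
contact_force: [0.2, 0.2, -0.6]
gripper_width: 0.0117
```

Emit:
apply_moves --targets '[[[0.2,-0.9,0],[0,0,0],4],[[0.2,-0.9,0],[0,0,0],4],[[0.2,-0.9,0],[0,0,0],4],[[0.2,-0.9,0],[0,0,0],4],[[0.1,-0.5,0],[0,0,0],4]]'

```text
time_s: 28.85
tcp_pos: [0.4585, -0.165, 0.2431]
eef_rot: [179.5, 16.6, -166.8]
contact_force: [0.9, -0.1, -1.5]
gripper_width: 0.0116
```

```bash
python3 tilt.py; python3 - <<'E'
from traj import *
from rows import rows
T=pick_T(.15);T[0,3]+=.003
rows([(T,None)])
E
```

```text
tilt 3.4 c [ 0.55  -0.143  0.239] mouthdir 5.0
t 28.85 pos [ 0.4585 -0.165   0.2431] rot [ 179.5   16.6 -166.8] j [ -0.  -5. -30.  -6. -50. -74.] F [ 0.9 -0.1 -1.5] w 0.0116
1 [-0.06, -0.21, 0.63] [0.0, -0.21, -0.09]
2 [-0.04, -0.21, 0.63] [0.0, -0.21, -0.09]
```

Emit:
apply_moves --targets '[[[-0.06,-0.15,0.6],[0,-0.21,-0.09],4],[[-0.04,-0.21,0.6],[0,-0.21,-0.09],4],[[0.1,0,0.4],[0,0,0],4],[[0.1,0,0.4],[0,0,0],4],[[0,0,0],[0,0,0],4]]'

```text
time_s: 29.35
tcp_pos: [0.4778, -0.1797, 0.1534]
eef_rot: [179.0, 18.9, -166.8]
contact_force: [0.0, -0.1, -1.5]
gripper_width: 0.0118
```

```bash
cat > bm.py <<'E'
from traj import *
from rows import rows
from plant import r
from h import *
s=r.get_state();T=tcpT(s)@np.linalg.inv(G)
c=r.capture('top');w=cloud(c).reshape(-1,3);rimz=T[2,3]+.07
m=(abs(w[:,0]-T[0,3])<.06)&(abs(w[:,1]-T[1,3])<.06)&(abs(w[:,2]-rimz)<.015)
P=w[m];print('model foot',T[:3,3].round(4),'rim seen',cv2.minEnclosingCircle(P[:,:2].astype(np.float32)*1000),'z',np.median(P[:,2]),m.sum())
A=np.c_[P[:,:2]-T[:2,3],np.ones(len(P))];k=np.linalg.lstsq(A,P[:,2],rcond=None)[0];print('plane',k)
T=pick_T(.003);T[0,3]+=.003
rows([(T,None)])
E
python3 bm.py
```

```text
model foot [ 0.5685 -0.1571  0.1085] rim seen ((571.0137329101562, -159.51492309570312), 41.64409637451172) z 0.1692433724324911 158
plane [-0.07425888 -0.00403681  0.16969247]
t 29.4 pos [ 0.4784 -0.1798  0.1547] rot [ 179.1   18.9 -166.7] j [ -4.   3. -34. -11. -36. -65.] F [ 0.1  0.1 -1.9] w 0.0117
1 [0.26, 0.01, 0.84] [0.02, -0.04, -0.05]
2 [0.27, 0.01, 0.84] [0.02, -0.04, -0.05]
3 [0.27, 0.01, 0.84] [0.02, -0.04, -0.05]
```

```bash
cat > g2.py <<'E'
import sys
from rows import rows
from h import *
a=[float(x) for x in sys.argv[1:]]
T=np.eye(4);T[:3,3]=a[:3];T[:3,:3]=R.from_euler('xyz',a[3:6],degrees=True).as_matrix()
rows([(T,int(a[6]))])
E
python3 g2.py .482 -.174 .09 180 23.1 -165.2 3
```

```text
t 29.4 pos [ 0.4784 -0.1798  0.1547] rot [ 179.1   18.9 -166.7] j [ -4.   3. -34. -11. -36. -65.] F [ 0.1  0.1 -1.9] w 0.0117
1 [0.14, 0.03, 0.52] [0.02, -0.17, -0.06]
2 [0.15, 0.03, 0.52] [0.02, -0.17, -0.06]
3 [0.16, 0.04, 0.52] [0.02, -0.17, -0.06]
```

Emit:
apply_moves --targets '[[[0.14,0.03,0.52],[0.02,-0.17,-0.06],4],[[0.15,0.03,0.52],[0.02,-0.17,-0.06],4],[[0.16,0.04,0.4],[0.02,-0.17,-0.06],4],[[0,0,0],[0,0,0],4]]'

```text
time_s: 29.8
tcp_pos: [0.4816, -0.175, 0.0945]
eef_rot: [-180.0, 23.1, -165.3]
contact_force: [-0.9, -0.5, -1.6]
gripper_width: 0.0115
```

```bash
python3 bm.py|head -2;python3 g2.py .482 -.174 .06 180 23.1 -165.2 2
```

```text
model foot [ 0.575  -0.1506  0.0565] rim seen ((572.9104614257812, -153.0309295654297), 41.88190841674805) z 0.11695541432094014 157
plane [-0.01887035 -0.00520379  0.11703917]
t 29.85 pos [ 0.4829 -0.1754  0.096 ] rot [-179.9   23.2 -165.3] j [ -5.   7. -38. -18. -24. -56.] F [ 0.7 -1.1 -0.8] w 0.0117
1 [0.18, 0.02, 0.41] [-0.01, 0.01, -0.01]
2 [0.18, 0.02, 0.41] [-0.01, 0.01, -0.01]
```

Emit:
apply_moves --targets '[[[0.16,0.02,0.38],[0,-0.05,0],4],[[0.16,0.02,0.38],[0,-0.05,0],4],[[0.04,0,0.15],[0,0,0],4],[[0,0,0],[0,0,0],4]]'

```text
time_s: 30.25
tcp_pos: [0.489, -0.1742, 0.0622]
eef_rot: [-179.8, 24.3, -165.2]
contact_force: [0.2, 0.2, -0.5]
gripper_width: 0.0111
```

```bash
python3 bm.py|head -2;python3 g2.py .482 -.174 .050 180 23.1 -165.2 1
```

```text
model foot [ 0.5831 -0.1495  0.0263] rim seen ((579.5481567382812, -152.1346435546875), 41.79837417602539) z 0.08690353953639685 168
plane [0.00969942 0.01156631 0.086862  ]
t 30.3 pos [ 0.4892 -0.1742  0.0627] rot [-179.8   24.3 -165.2] j [ -6.  11. -37. -24. -20. -48.] F [ 0.6 -0.4 -0.7] w 0.0116
1 [0.29, 0.05, 0.22] [-0.03, 0.16, 0.0]
```

Emit:
apply_moves --targets '[[[0.25,0.03,0.18],[0,0.08,0],4],[[0.03,0,0.06],[0,0,0],4],[[0,0,0],[0,0,0],4]]'

```text
time_s: 30.6
tcp_pos: [0.4836, -0.1748, 0.0507]
eef_rot: [-179.7, 23.8, -165.1]
contact_force: [0.3, 0.2, -1.7]
gripper_width: 0.0115
```

```bash
python3 bm.py|head -2;python3 g2.py .482 -.174 .048 180 23.1 -165.2 1
```

```text
model foot [ 0.5774 -0.1502  0.0139] rim seen ((574.3131103515625, -152.91725158691406), 41.672523498535156) z 0.07468019978816309 142
plane [-0.00307493 -0.00485575  0.07448261]
t 30.65 pos [ 0.4835 -0.1748  0.0507] rot [-179.7   23.8 -165.1] j [ -6.  12. -38. -25. -19. -47.] F [-0.4 -0.2 -2.2] w 0.0115
1 [0.06, 0.03, 0.05] [-0.03, 0.09, 0.01]
```

Foot within ~1–2 mm of the mat, level and centred. Lower a hair and release slowly.

Emit:
apply_moves --targets '[[[0.02,0,0.05],[0,0,0],4],[[0,0,0],[0,0,0],14],[[0,0,0],[0,0,0],20],[[0,0,0],[0,0,0],35],[[0,0,0],[0,0,0],45]]' --squeeze 20

```text
time_s: 31.15
tcp_pos: [0.485, -0.1751, 0.0498]
eef_rot: [-179.6, 23.9, -165.1]
contact_force: [0.3, 0.2, 0.7]
gripper_width: 0.0308
```

```bash
python3 bm.py;python3 g2.py .482 -.174 .20 180 23.1 -165.2 4
```

```text
model foot [ 0.5789 -0.1505  0.0132] rim seen ((574.9461669921875, -152.88790893554688), 41.632938385009766) z 0.07319069678063217 130
plane [-0.0128143   0.00873359  0.07285948]
t 31.2 pos [ 0.485  -0.1751  0.0498] rot [-179.6   23.9 -165.1] j [ -6.  12. -38. -25. -19. -47.] F [ 0.7 -0.8  0.1] w 0.0345
1 [0.11, -0.02, -0.03] [-0.03, 0.49, 0.03]
t 31.2 pos [ 0.485  -0.1751  0.0498] rot [-179.6   23.9 -165.1] j [ -6.  12. -38. -25. -19. -47.] F [ 0.7 -0.8  0.1] w 0.0345
1 [-0.37, 0.01, -0.86] [-0.01, 0.03, 0.0]
2 [-0.36, 0.01, -0.87] [-0.01, 0.03, 0.0]
3 [-0.36, 0.01, -0.87] [-0.01, 0.03, 0.0]
4 [-0.36, 0.01, -0.87] [-0.01, 0.03, 0.0]
```

Emit:
apply_moves --targets '[[[-0.36,0,-0.86],[0,0,0],50],[[-0.36,0,-0.86],[0,0,0],50],[[-0.36,0,-0.86],[0,0,0],60],[[-0.36,0,-0.86],[0,0,0],60],[[-0.3,0,-0.7],[0,0,0],60]]'

```text
time_s: 31.7
tcp_pos: [0.4785, -0.1754, 0.2301]
eef_rot: [-179.8, 23.3, -165.3]
contact_force: [1.9, 0.5, -0.9]
gripper_width: 0.0596
```

```bash
python3 - <<'E'
from plant import r
from h import *
c=r.capture('top');w=cloud(c);crop(c['img'],180,150,400,310,3.6,'pics/t9.png')
P=w[252:272,227:250].reshape(-1,3);P=P[(P[:,2]>.16)&(P[:,2]<.19)];print('knobtop',np.median(P[:,2]),cv2.minEnclosingCircle(P[:,:2].astype(np.float32)*1000),len(P))
hsv=cv2.cvtColor(c['img'],cv2.COLOR_BGR2HSV);m=((hsv[...,0]>10)&(hsv[...,0]<32)&(hsv[...,1]>110)&(hsv[...,2]>60)).astype(np.uint8);m[:,:190]=0;m[:,280:]=0;m[260:]=0
n,l,st,ce=cv2.connectedComponentsWithStats(m)
for i in range(1,n):
    if st[i,4]>5: p=w[l==i];print(ce[i].round(),st[i,4],(np.nanmedian(p,0)-[.5827,.1695,.134]).round(3))
E
python3 g2.py .463 .173 .26 180 0 178.4 9;
```

```text
knobtop 0.1695555467083938 ((462.4745178222656, 172.5133819580078), 13.626564025878906) 105
[237. 188.] 54 [0.06  0.014 0.014]
[252. 193.] 89 [ 0.05  -0.027  0.018]
[245. 207.] 218 [ 0.013 -0.008  0.014]
[263. 205.] 95 [ 0.021 -0.055  0.018]
t 31.75 pos [ 0.4809 -0.1761  0.2358] rot [-179.6   23.7 -165.1] j [ -4.  -5. -30. -10. -42. -65.] F [ 2.4 -1.3  5.9] w 0.0599
1 [-0.21, 0.95, 0.01] [0.04, 0.33, 0.22]
2 [-0.18, 0.96, 0.0] [0.04, 0.33, 0.22]
3 [-0.15, 0.96, -0.02] [0.04, 0.33, 0.22]
4 [-0.12, 0.97, -0.03] [0.04, 0.33, 0.22]
5 [-0.09, 0.97, -0.04] [0.04, 0.33, 0.22]
6 [-0.06, 0.97, -0.05] [0.04, 0.33, 0.22]
7 [-0.02, 0.97, -0.05] [0.04, 0.33, 0.22]
8 [0.01, 0.97, -0.06] [0.04, 0.33, 0.22]
9 [0.04, 0.97, -0.06] [0.04, 0.33, 0.22]
```

View pics/t9.png

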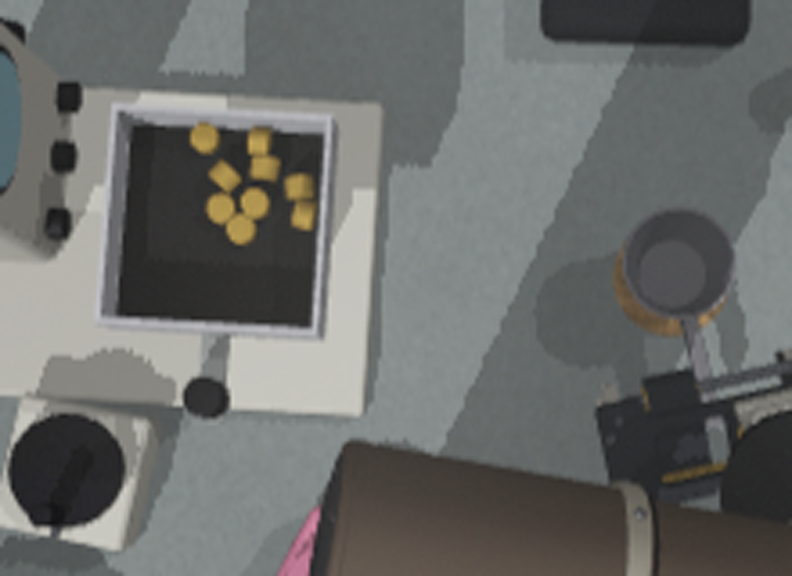

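Emit:
apply_moves --targets '[[[-0.2,0.9,-0.1],[0.04,0.33,0.22],60],[[-0.18,0.96,-0.1],[0.04,0.33,0.22],60],[[-0.15,0.96,-0.1],[0.04,0.33,0.22],60],[[-0.12,0.97,-0.05],[0.04,0.33,0.22],60],[[-0.09,0.97,-0.05],[0.04,0.33,0.22],60]]'

```text
time_s: 32.25
tcp_pos: [0.466, 0.0134, 0.2658]
eef_rot: [179.5, 10.6, -175.3]
contact_force: [1.3, 0.2, 0.7]
gripper_width: 0.06
```

Emit:
apply_moves --targets '[[[-0.06,0.97,-0.05],[0.04,0.33,0.22],60],[[-0.02,0.97,-0.05],[0.04,0.33,0.22],60],[[0,0.9,0],[0.04,0.33,0.22],60],[[0,0.5,0],[0.04,0.33,0.22],60],[[0,0,0],[0,0,0],60]]'

```text
time_s: 32.75
tcp_pos: [0.4613, 0.1579, 0.2719]
eef_rot: [-179.9, -0.3, 177.8]
contact_force: [-0.4, 0.1, -1.3]
gripper_width: 0.0605
```

```bash
python3 g2.py .463 .173 .154 180 0 178.4 3
```

```text
t 32.75 pos [0.4613 0.1579 0.2719] rot [-179.9   -0.3  177.8] j [  42.    2.  -19.   -0.  -69. -134.] F [-0.4  0.1 -1.3] w 0.0605
1 [-0.01, 0.13, 0.98] [0.0, -0.01, -0.03]
2 [-0.01, 0.13, 0.98] [0.0, -0.01, -0.03]
3 [-0.01, 0.13, 0.98] [0.0, -0.01, -0.03]
```

Emit:
apply_moves --targets '[[[0,0.35,0.5],[0,0,-0.03],60],[[0,0,0.7],[0,0,0],60],[[0,0,0.7],[0,0,0],60],[[0,0,0.6],[0,0,0],60],[[0,0,0.2],[0,0,0],60]]'

```text
time_s: 33.25
tcp_pos: [0.4621, 0.1724, 0.161]
eef_rot: [179.9, -0.0, 178.2]
contact_force: [-0.1, -0.8, 0.9]
gripper_width: 0.0602
```

```bash
python3 g2.py .463 .173 .156 180 0 178.4 1
```

```text
t 33.25 pos [0.4621 0.1724 0.161 ] rot [179.9  -0.  178.2] j [  43.    8.  -28.   -0.  -54. -135.] F [-0.1 -0.8  0.9] w 0.0602
1 [-0.02, 0.02, 0.13] [0.01, -0.01, -0.03]
```

Emit:
apply_moves --targets '[[[0,0,0.1],[0,0,0],60],[[0,0,0],[0,0,0],20],[[0,0,0],[0,0,0],20],[[0,0,0],[0,0,0],20],[[0,0,0],[0,0,0],20]]' --squeeze 45

```text
time_s: 33.75
tcp_pos: [0.4634, 0.1723, 0.1594]
eef_rot: [179.8, 0.1, 178.2]
contact_force: [-0.9, 7.4, -4.3]
gripper_width: 0.0331
```

Emit:
apply_moves --targets '[[[0,0,0],[0,0,0],20],[[0,0,0],[0,0,0],20]]'

```text
time_s: 33.95
tcp_pos: [0.4634, 0.1754, 0.1593]
eef_rot: [179.4, 0.2, 178.2]
contact_force: [5.0, -6.4, -5.4]
gripper_width: 0.0268
```

```bash
python3 g2.py .463 .173 .21 180 0 178.4 5
```

```text
t 33.95 pos [0.4634 0.1754 0.1593] rot [179.4   0.2 178.2] j [  43.    8.  -28.   -0.  -53. -135.] F [ 5.  -6.4 -5.4] w 0.0268
1 [0.0, -0.01, -0.25] [0.01, 0.0, -0.01]
2 [0.0, -0.01, -0.25] [0.01, 0.0, -0.01]
3 [0.0, -0.01, -0.25] [0.01, 0.0, -0.01]
4 [0.0, -0.01, -0.25] [0.01, 0.0, -0.01]
5 [0.0, -0.01, -0.25] [0.01, 0.0, -0.01]
```

Emit:
apply_moves --targets '[[[0,0,-0.2],[0,0,0],20],[[0,0,-0.25],[0,0,0],20],[[0,0,-0.25],[0,0,0],20],[[0,0,-0.25],[0,0,0],20],[[0,0,-0.25],[0,0,0],20]]'

```text
time_s: 34.45
tcp_pos: [0.4634, 0.1753, 0.203]
eef_rot: [179.5, 0.1, 178.1]
contact_force: [7.2, 2.5, -15.8]
gripper_width: 0.0272
```

Emit:
apply_moves --targets '[[[0,0,-0.15],[0,0,0],20],[[0,0,-0.1],[0,0,0],20],[[0,0,0],[0,0,0],20]]'

```text
time_s: 34.75
tcp_pos: [0.4634, 0.1753, 0.2115]
eef_rot: [179.5, 0.0, 178.1]
contact_force: [3.3, 1.2, -8.4]
gripper_width: 0.0271
```

```bash
cat > tz.py <<'E'
from plant import r
from h import *
c=r.capture('top');w=cloud(c)
for z0 in (.165,):
    P=w[160:262,195:290].reshape(-1,3);P=P[(P[:,2]>.165)&(P[:,2]<.27)]
    l=P[:,:2]-[.5827,.1695];m=(np.abs(np.abs(l[:,0])-.073)<.004)&(abs(l[:,1])<.06)|(np.abs(np.abs(l[:,1])-.073)<.004)&(abs(l[:,0])<.06)
    z=P[m][:,2];print('rim z pct',np.percentile(z,[10,25,50,75,90]).round(4),len(z),'rise',np.median(z)-.1747)
E
python3 tz.py; python3 g.py
```

```text
rim z pct [0.1885 0.1998 0.2167 0.2265 0.2284] 766 rise 0.04197089799891349
t 34.8 pos [0.4634 0.1753 0.2113] rot [179.5   0.  178.1] j [  43.2    4.8  -24.2   -0.4  -60.6 -134.9] F [ 4.2  1.1 -8.5] w 0.0271
```

Emit:
apply_moves --targets '[[[0,0,-0.15],[0,0,0],20],[[0,0,-0.12],[0,0,0],20],[[0,0,-0.05],[0,0,0],20]]'

```text
time_s: 35.1
tcp_pos: [0.4634, 0.1753, 0.222]
eef_rot: [179.5, -0.1, 178.1]
contact_force: [5.7, 1.6, -14.0]
gripper_width: 0.0275
```

Emit:
apply_moves --targets '[[[0,0,-0.08],[0,0,0],20],[[0,0,-0.03],[0,0,0],20]]'

```text
time_s: 35.3
tcp_pos: [0.4634, 0.1753, 0.2252]
eef_rot: [179.5, -0.1, 178.1]
contact_force: [5.9, 2.4, -13.7]
gripper_width: 0.0272
```

```bash
cat > tz.py <<'E'
from plant import r
from h import *
c=r.capture('top');w=cloud(c)
P=w[150:262,190:295].reshape(-1,3);P=P[(P[:,2]>.165)&(P[:,2]<.27)]
l=P[:,:2]-[.5827,.1695];m=(np.abs(np.abs(l[:,0])-.073)<.0025)&(abs(l[:,1])<.06)|(np.abs(np.abs(l[:,1])-.073)<.0025)&(abs(l[:,0])<.06)
h,e=np.histogram(P[m][:,2],np.arange(.165,.27,.002));i=h[15:].argmax()+15;z=P[m][:,2];z=z[abs(z-e[i]-.001)<.004];print('rim rise',np.median(z)-.1747,len(z))
E
python3 tz.py; python3 g.py
```

```text
rim rise 0.0657107385817681 250
t 35.35 pos [0.4634 0.1753 0.2252] rot [ 1.795e+02 -1.000e-01  1.781e+02] j [  43.2    4.2  -22.9   -0.4  -62.6 -134.9] F [  4.8   1.9 -11.7] w 0.027
```

Emit:
apply_moves --targets '[[[0,0,0.1],[0,0,0],20],[[0,0,0.1],[0,0,0],20],[[0,0,0.05],[0,0,0],20],[[0,0,0],[0,0,0],20]]'

```text
time_s: 35.75
tcp_pos: [0.4634, 0.1753, 0.2193]
eef_rot: [179.5, 0.1, 178.2]
contact_force: [4.3, 1.0, -11.1]
gripper_width: 0.0272
```

```bash
python3 tz.py; python3 g.py
```

```text
rim rise 0.05987937123321804 238
t 35.8 pos [0.4634 0.1753 0.2191] rot [1.795e+02 1.000e-01 1.782e+02] j [  43.3    4.4  -23.6   -0.3  -61.6 -134.9] F [ 0.4  0.5 -1.3] w 0.0269
```

Emit:
apply_moves --targets '[[[0,0,0],[0,0,0],30],[[0,0,0],[0,0,0],45],[[0,0,0],[0,0,0],60],[[0,0,0],[0,0,0],60],[[0,0,-0.3],[0,0,0],60]]' --squeeze 20

```text
time_s: 36.3
tcp_pos: [0.463, 0.1746, 0.231]
eef_rot: [179.6, 0.0, 178.2]
contact_force: [0.0, -0.4, 0.2]
gripper_width: 0.0561
```

Emit:
apply_moves --targets '[[[0,0,-0.6],[0,0,0],60],[[0,0,-0.6],[0,0,0],60],[[-0.3,0.3,-0.3],[0,0,0],60]]'

```text
time_s: 36.6
tcp_pos: [0.4748, 0.1846, 0.2955]
eef_rot: [179.6, 0.0, 178.1]
contact_force: [0.2, 0.9, 0.8]
gripper_width: 0.0599
```

```bash
python3 tz.py; python3 g.py; python3 - <<'E'
from plant import r
from h import *
c=r.capture('top');crop(c['img'],150,150,310,320,4,'pics/t10.png')
c=r.capture('scene');crop(c['img'],340,130,520,290,4,'pics/s10.png')
E
```

```text
rim rise 0.06050880800928457 192
t 36.65 pos [0.4777 0.1869 0.2969] rot [179.6   0.2 178.2] j [  43.2    3.1  -14.7   -0.2  -71.9 -134.9] F [4.8 2.5 4.2] w 0.0602
```

View pics/t10.png

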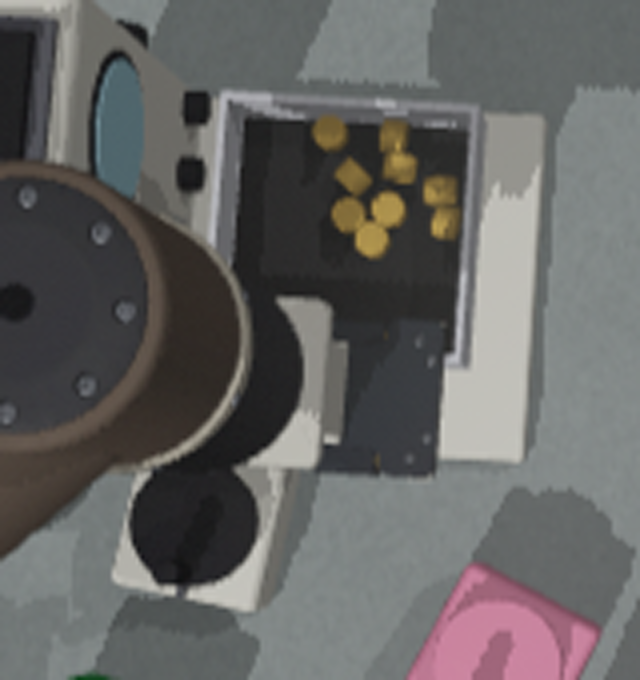

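View pics/s10.png

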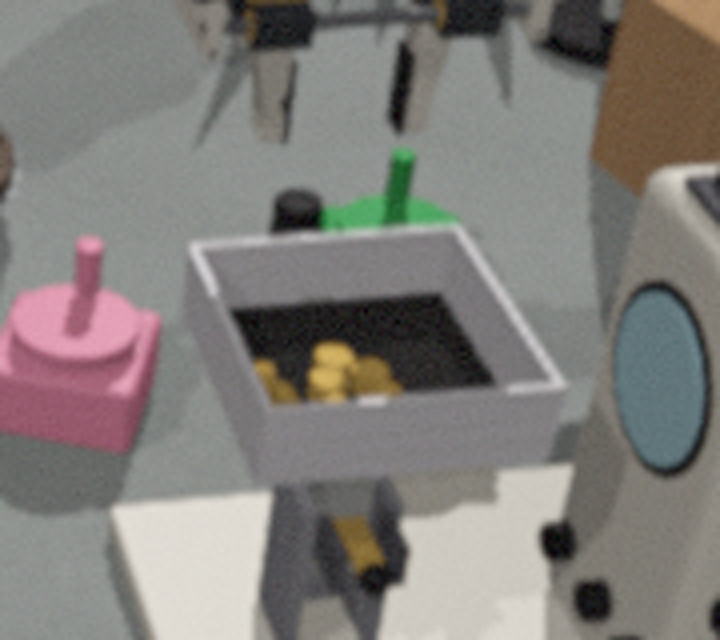

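```bash
python3 - <<'E'
from rows import rows
from h import *
def T(x,y,z,yaw):
    M=np.eye(4);M[:3,3]=[x,y,z];M[:3,:3]=R.from_euler('xyz',[180,0,yaw],degrees=True).as_matrix();return M
rows([(T(.46,.20,.30,138.2),5),(T(.42,.25,.30,98.2),5),(T(.38,.294,.30,58.2),5),(T(.38,.294,.30,18.2),5),(T(.38,.294,.30,-42),8)])
E
```

```text
t 36.75 pos [0.4754 0.1856 0.2932] rot [ 1.797e+02 -1.000e-01  1.782e+02] j [  43.    3.  -15.   -0.  -72. -135.] F [ 0.  -0.5 -2.3] w 0.0601
1 [0.08, 0.07, -0.03] [0.01, 0.0, 1.0]
2 [0.09, 0.06, -0.03] [0.01, 0.0, 1.0]
3 [0.1, 0.05, -0.03] [0.01, 0.0, 1.0]
4 [0.1, 0.03, -0.03] [0.01, 0.0, 1.0]
5 [0.1, 0.02, -0.03] [0.01, 0.0, 1.0]
6 [0.32, 0.05, 0.0] [0.0, 0.0, 1.0]
7 [0.32, 0.01, 0.0] [0.0, 0.0, 1.0]
8 [0.32, -0.04, 0.0] [0.0, 0.0, 1.0]
9 [0.31, -0.08, 0.0] [0.0, 0.0, 1.0]
10 [0.3, -0.12, 0.0] [0.0, 0.0, 1.0]
11 [0.25, -0.17, 0.0] [0.0, 0.0, 1.0]
12 [0.22, -0.2, 0.0] [0.0, 0.0, 1.0]
13 [0.19, -0.23, 0.0] [0.0, 0.0, 1.0]
14 [0.16, -0.25, 0.0] [0.0, 0.0, 1.0]
15 [0.12, -0.27, 0.0] [0.0, 0.0, 1.0]
16 [0.0, 0.0, 0.0] [0.0, 0.0, 1.0]
17 [0.0, 0.0, 0.0] [0.0, 0.0, 1.0]
18 [0.0, 0.0, 0.0] [0.0, 0.0, 1.0]
19 [0.0, 0.0, 0.0] [0.0, 0.0, 1.0]
20 [0.0, 0.0, 0.0] [0.0, 0.0, 1.0]
21 [0.0, 0.0, 0.0] [0.0, 0.0, 0.94]
22 [0.0, 0.0, 0.0] [0.0, 0.0, 0.94]
23 [0.0, 0.0, 0.0] [0.0, 0.0, 0.94]
24 [0.0, 0.0, 0.0] [0.0, 0.0, 0.94]
25 [0.0, 0.0, 0.0] [0.0, 0.0, 0.94]
26 [0.0, 0.0, 0.0] [0.0, 0.0, 0.94]
27 [0.0, 0.0, 0.0] [0.0, 0.0, 0.94]
28 [0.0, 0.0, 0.0] [0.0, 0.0, 0.94]
```

Emit:
apply_moves --targets '[[[0,0,-0.1],[0,0,-1],60],[[0,0,0],[0,0,-1],60],[[0,0,0],[0,0,-1],60],[[0,0,0],[0,0,-1],60],[[0,0,0],[0,0,-1],60]]'

```text
time_s: 37.25
tcp_pos: [0.4719, 0.183, 0.2945]
eef_rot: [179.6, -0.2, -140.5]
contact_force: [0.0, 0.3, 1.0]
gripper_width: 0.0599
```

Emit:
apply_moves --targets '[[[0,0,0],[0,0,-1],60],[[0,0,0],[0,0,-1],60],[[0,0,0],[0,0,-1],60],[[0,0,0],[0,0,-1],60],[[0,0,0],[0,0,-1],60]]'

```text
time_s: 37.75
tcp_pos: [0.4679, 0.18, 0.291]
eef_rot: [179.2, -0.2, -98.9]
contact_force: [0.5, 0.2, 0.1]
gripper_width: 0.06
```

```bash
python3 g2.py .38 .294 .28 180 0 -42 8
```

```text
t 37.75 pos [0.4679 0.18   0.291 ] rot [179.2  -0.2 -98.9] j [ 43.   3. -16.  -1. -72. -52.] F [0.5 0.2 0.1] w 0.06
1 [-0.31, 0.33, 0.04] [0.01, 0.0, -0.89]
2 [-0.35, 0.29, 0.04] [0.01, 0.0, -0.89]
3 [-0.38, 0.24, 0.04] [0.01, 0.0, -0.89]
4 [-0.41, 0.19, 0.04] [0.01, 0.0, -0.89]
5 [-0.43, 0.14, 0.04] [0.01, 0.0, -0.89]
6 [-0.44, 0.09, 0.04] [0.01, 0.0, -0.89]
7 [-0.45, 0.03, 0.03] [0.01, 0.0, -0.89]
8 [-0.45, -0.03, 0.03] [0.01, 0.0, -0.89]
```

Emit:
apply_moves --targets '[[[-0.31,0.33,0],[0.05,0,-0.89],60],[[-0.35,0.29,0],[0,0,-0.89],60],[[-0.38,0.24,0],[0,0,-0.89],60],[[-0.41,0.19,0],[0,0,-0.89],60],[[-0.43,0.14,0],[0,0,-0.89],60]]'

```text
time_s: 38.25
tcp_pos: [0.4075, 0.2482, 0.2877]
eef_rot: [179.1, -0.0, -62.0]
contact_force: [-0.0, -0.3, -0.1]
gripper_width: 0.0598
```

Emit:
apply_moves --targets '[[[-0.44,0.09,0],[0.01,0,-0.89],60],[[-0.45,0.03,0],[0,0,-0.89],60],[[-0.4,0,0],[0,0,-0.5],60],[[-0.2,0,0],[0,0,0],60],[[0,0,0],[0,0,0],60]]'

```text
time_s: 38.75
tcp_pos: [0.3626, 0.2924, 0.285]
eef_rot: [178.9, 0.3, -42.8]
contact_force: [1.3, 0.3, -0.1]
gripper_width: 0.06
```

```bash
python3 g2.py .38 .2944 .17 180 0 -42 3;  python3 - <<'E'
from plant import r
from h import *
s=r.get_state()
c=r.capture('top');crop(c['img'],130,200,310,340,4,'pics/t11.png')
c=r.capture('scene');crop(c['img'],340,80,540,230,4,'pics/s11.png')
w=cloud(c).reshape(-1,3);T=np.linalg.inv(tcpT(s));p=w@T[:3,:3].T+T[:3,3]
m=(p[:,2]>-.2)&(p[:,2]<-.05)&(abs(p[:,1])<.12)&(abs(p[:,0])<.15);p=p[m]
print('tool x extent seen',np.nanmin(p,0),np.nanmax(p,0),np.histogram(p[:,0],np.arange(-.15,.16,.03)))
E
```

```text
t 38.75 pos [0.3626 0.2924 0.285 ] rot [178.9   0.3 -42.8] j [ 63.  -0. -20.  -1. -72. -15.] F [ 1.3  0.3 -0.1] w 0.06
1 [0.1, -0.13, 0.96] [0.05, 0.01, -0.03]
2 [0.1, -0.12, 0.96] [0.05, 0.01, -0.03]
3 [0.1, -0.12, 0.96] [0.05, 0.01, -0.03]
tool x extent seen [-0.03984033 -0.09657715 -0.19997104] [ 0.0501388   0.09725245 -0.05013301] (array([   0,    0,    0,   60,  469, 1869, 1411,    0,    0,    0]), array([-0.15, -0.12, -0.09, -0.06, -0.03,  0.  ,  0.03,  0.06,  0.09,
        0.12,  0.15]))
```

View pics/s11.png

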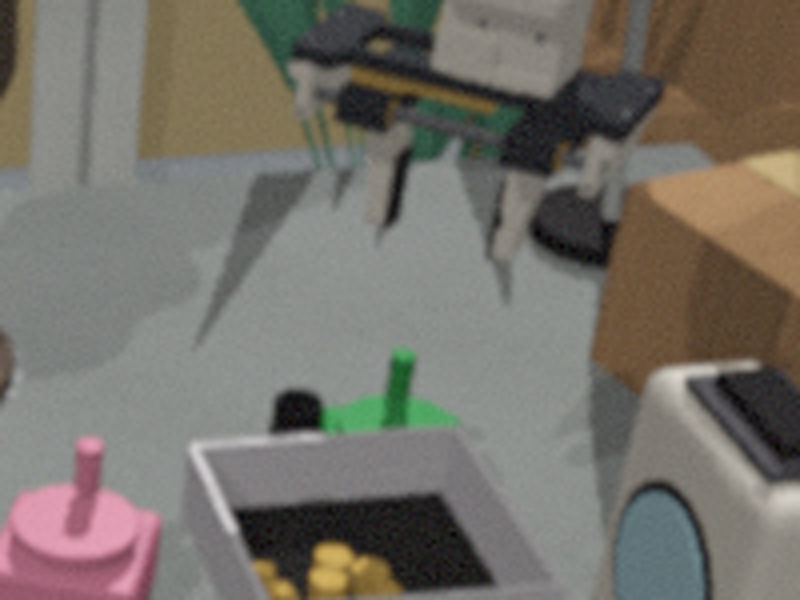

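View pics/t11.png

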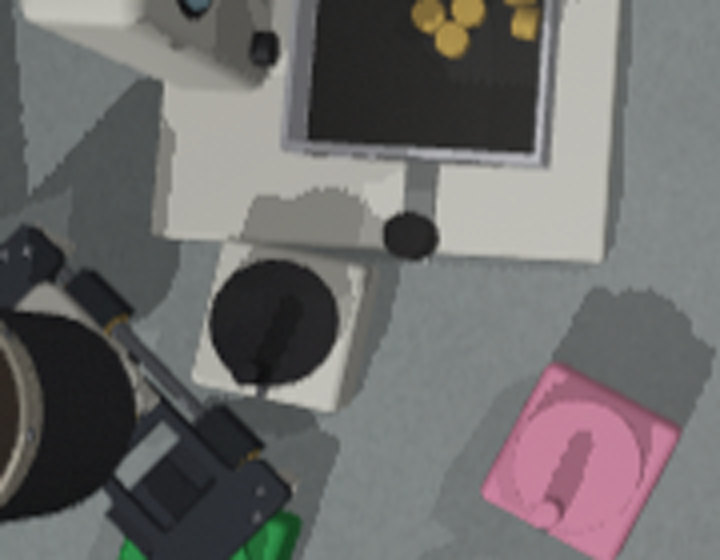

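Emit:
apply_moves --targets '[[[0.2,-0.25,0.8],[0.05,0,0],45],[[0.1,-0.12,0.9],[0.05,0,0],45],[[0,0,0.9],[0.05,0,0],45],[[0,0,0.3],[0,0,0],45],[[0,0,0],[0,0,0],45]]'

```text
time_s: 39.35
tcp_pos: [0.3845, 0.2919, 0.1663]
eef_rot: [-179.7, 0.2, -43.4]
contact_force: [-0.8, -0.1, -0.1]
gripper_width: 0.0451
```

```bash
python3 g2.py .38 .2942 .092 180 0 -42 3; python3 wl.py pics/w5.png >/dev/null
```

```text
t 39.35 pos [0.3845 0.2919 0.1663] rot [-179.7    0.2  -43.4] j [ 60.   6. -29.  -0. -54. -14.] F [-0.8 -0.1 -0.1] w 0.0451
1 [-0.04, 0.02, 0.62] [-0.01, 0.01, -0.06]
2 [-0.04, 0.01, 0.62] [-0.01, 0.01, -0.06]
3 [-0.04, 0.01, 0.62] [-0.01, 0.01, -0.06]
```

View pics/w5.png

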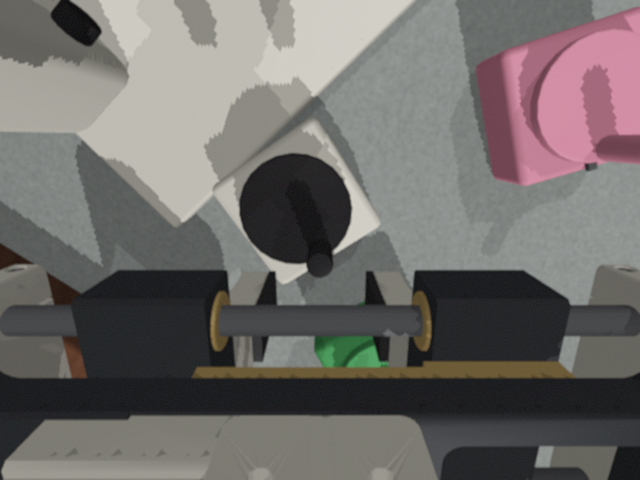

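Emit:
apply_moves --targets '[[[-0.1,0.03,0.62],[0,0,-0.1],45],[[0,0,0.62],[0,0,0],45],[[0,0,0.55],[0,0,0],45],[[0,0,0],[0,0,0],45]]'

```text
time_s: 39.8
tcp_pos: [0.3845, 0.297, 0.0988]
eef_rot: [-179.1, 0.3, -42.8]
contact_force: [-0.2, -1.0, -0.6]
gripper_width: 0.0449
```

```bash
python3 g2.py .38 .2942 .090 180 0 -42 1
```

```text
t 39.8 pos [0.3845 0.297  0.0988] rot [-179.1    0.3  -42.8] j [ 61.  11. -34.  -0. -44. -14.] F [-0.2 -1.  -0.6] w 0.0449
1 [-0.03, 0.13, 0.22] [-0.11, 0.03, -0.09]
```

Emit:
apply_moves --targets '[[[-0.03,0.13,0.2],[-0.11,0.03,-0.05],45],[[0,0,0],[0,0,0],12],[[0,0,0],[0,0,0],12],[[0,0,0],[0,0,0],12],[[0,0,0],[0,0,0],12]]' --squeeze 20

```text
time_s: 40.3
tcp_pos: [0.3821, 0.2964, 0.0954]
eef_rot: [-179.7, 0.0, -42.3]
contact_force: [0.6, 0.1, 1.0]
gripper_width: 0.0186
```

```bash
cat > cr.py <<'E'
# rows for crank circle: args a0 a1 step (deg of crank, clockwise from above); current angle printed
import sys
from rows import rows
from plant import r
from h import *
C=np.array([.4124,.2883]);s=r.get_state();d=s['tcp_pos'][:2]-C
a=np.degrees(np.arctan2(d[1],d[0]));print('angle cw',((169.4-a)+20)%360-20,'radius',np.linalg.norm(d).round(4))
st=float(sys.argv[1]);n=int(sys.argv[2]);cur=float(sys.argv[3]) if len(sys.argv)>3 else ((169.4-a)+20)%360-20
W=[]
for k in range(1,n+1):
    t=np.radians(169.4-(cur+k*st));T=np.eye(4);T[:3,3]=[C[0]+.033*np.cos(t),C[1]+.033*np.sin(t),.090];T[:3,:3]=R.from_euler('xyz',[180,0,-42],degrees=True).as_matrix();W.append((T,1))
rows(W)
E
python3 cr.py 15 24
```

```text
angle cw 4.380872603750049 radius 0.0314
t 40.3 pos [0.3821 0.2964 0.0954] rot [-179.7    0.   -42.3] j [ 61.  11. -34.   0. -44. -14.] F [0.6 0.1 1. ] w 0.0186
1 [-0.11, -0.18, 0.14] [-0.04, 0.01, -0.04]
2 [-0.02, -0.21, 0.0] [0.0, 0.0, 0.0]
3 [0.04, -0.21, 0.0] [0.0, 0.0, 0.0]
4 [0.09, -0.19, 0.0] [0.0, 0.0, 0.0]
5 [0.14, -0.16, 0.0] [0.0, 0.0, 0.0]
6 [0.18, -0.12, 0.0] [0.0, 0.0, 0.0]
7 [0.2, -0.07, 0.0] [0.0, 0.0, 0.0]
8 [0.21, -0.02, 0.0] [0.0, 0.0, 0.0]
9 [0.21, 0.04, 0.0] [0.0, 0.0, 0.0]
10 [0.19, 0.09, 0.0] [0.0, 0.0, 0.0]
11 [0.16, 0.14, 0.0] [0.0, 0.0, 0.0]
12 [0.12, 0.18, 0.0] [0.0, 0.0, 0.0]
13 [0.07, 0.2, 0.0] [0.0, 0.0, 0.0]
14 [0.02, 0.21, 0.0] [0.0, 0.0, 0.0]
15 [-0.04, 0.21, 0.0] [0.0, 0.0, 0.0]
16 [-0.09, 0.19, 0.0] [0.0, 0.0, 0.0]
17 [-0.14, 0.16, 0.0] [0.0, 0.0, 0.0]
18 [-0.18, 0.12, 0.0] [0.0, 0.0, 0.0]
19 [-0.2, 0.07, 0.0] [0.0, 0.0, 0.0]
20 [-0.21, 0.02, 0.0] [0.0, 0.0, 0.0]
21 [-0.21, -0.04, 0.0] [0.0, 0.0, 0.0]
22 [-0.19, -0.09, 0.0] [0.0, 0.0, 0.0]
23 [-0.16, -0.14, 0.0] [0.0, 0.0, 0.0]
24 [-0.12, -0.18, 0.0] [0.0, 0.0, 0.0]
```

Emit:
apply_moves --targets '[[[-0.05,-0.18,0.05],[0,0,0],12],[[-0.02,-0.21,0],[0,0,0],12],[[0.04,-0.21,0],[0,0,0],12],[[0.09,-0.19,0],[0,0,0],12]]'

```text
time_s: 40.7
tcp_pos: [0.4011, 0.32, 0.0953]
eef_rot: [-179.7, 0.4, -42.4]
contact_force: [-5.2, 3.4, -2.4]
gripper_width: 0.0176
```

```bash
python3 cr.py 15 6
```

```text
angle cw 59.85483132158498 radius 0.0337
t 40.7 pos [0.4011 0.32   0.0953] rot [-179.7    0.4  -42.4] j [ 60.  14. -31.  -0. -45. -12.] F [-5.2  3.4 -2.4] w 0.0176
1 [0.14, -0.17, 0.13] [-0.04, 0.05, -0.05]
2 [0.17, -0.14, 0.0] [0.0, 0.0, 0.0]
3 [0.2, -0.09, 0.0] [0.0, 0.0, 0.0]
4 [0.21, -0.03, 0.0] [0.0, 0.0, 0.0]
5 [0.21, 0.02, 0.0] [0.0, 0.0, 0.0]
6 [0.2, 0.08, 0.0] [0.0, 0.0, 0.0]
```

Working well.

Emit:
apply_moves --targets '[[[0.14,-0.17,0.03],[0,0,0],12],[[0.17,-0.14,0],[0,0,0],12],[[0.2,-0.09,0],[0,0,0],12],[[0.21,-0.03,0],[0,0,0],12],[[0.21,0.02,0],[0,0,0],12]]'

```text
time_s: 41.2
tcp_pos: [0.4411, 0.3097, 0.0951]
eef_rot: [-179.5, 0.5, -42.3]
contact_force: [-3.7, 0.6, 1.7]
gripper_width: 0.018
```

```bash
python3 cr.py 15 6
```

```text
angle cw 132.60427339909086 radius 0.0358
t 41.2 pos [0.4411 0.3097 0.0951] rot [-179.5    0.5  -42.3] j [ 56.  16. -27.  -1. -46.  -7.] F [-3.7  0.6  1.7] w 0.018
1 [0.19, 0.14, 0.13] [-0.06, 0.07, -0.03]
2 [0.18, 0.12, 0.0] [0.0, 0.0, 0.0]
3 [0.14, 0.16, 0.0] [0.0, 0.0, 0.0]
4 [0.1, 0.19, 0.0] [0.0, 0.0, 0.0]
5 [0.04, 0.21, 0.0] [0.0, 0.0, 0.0]
6 [-0.01, 0.21, 0.0] [0.0, 0.0, 0.0]
```

Emit:
apply_moves --targets '[[[0.19,0.14,0.03],[-0.05,0.05,0],12],[[0.18,0.12,0],[0,0,0],12],[[0.14,0.16,0],[0,0,0],12],[[0.1,0.19,0],[0,0,0],12],[[0.04,0.21,0],[0,0,0],12]]'

```text
time_s: 41.7
tcp_pos: [0.4394, 0.2675, 0.0951]
eef_rot: [-179.6, 0.3, -42.4]
contact_force: [-8.6, 11.9, 0.5]
gripper_width: 0.0174
```

```bash
python3 cr.py 15 6
```

```text
angle cw 206.9988782716039 radius 0.0341
t 41.7 pos [0.4394 0.2675 0.0951] rot [-179.6    0.3  -42.4] j [ 53.  14. -31.  -0. -45.  -5.] F [-8.6 11.9  0.5] w 0.0174
1 [-0.04, 0.22, 0.13] [-0.05, 0.04, -0.05]
2 [-0.07, 0.2, 0.0] [0.0, 0.0, 0.0]
3 [-0.12, 0.18, 0.0] [0.0, 0.0, 0.0]
4 [-0.16, 0.14, 0.0] [0.0, 0.0, 0.0]
5 [-0.19, 0.1, 0.0] [0.0, 0.0, 0.0]
6 [-0.21, 0.04, 0.0] [0.0, 0.0, 0.0]
```

Emit:
apply_moves --targets '[[[-0.04,0.2,0.03],[0,0,0],12],[[-0.07,0.2,0],[0,0,0],12],[[-0.12,0.18,0],[0,0,0],12],[[-0.16,0.14,0],[0,0,0],12],[[-0.19,0.1,0],[0,0,0],12]]'

```text
time_s: 42.2
tcp_pos: [0.4021, 0.2592, 0.0952]
eef_rot: [-178.9, 0.3, -42.5]
contact_force: [4.9, 6.1, -6.9]
gripper_width: 0.0175
```

```bash
python3 cr.py 15 6
```

```text
angle cw 278.92786603597216 radius 0.0309
t 42.2 pos [0.4021 0.2592 0.0952] rot [-178.9    0.3  -42.5] j [ 56.  11. -35.  -0. -43.  -9.] F [ 4.9  6.1 -6.9] w 0.0175
1 [-0.19, 0.11, 0.13] [-0.13, 0.04, -0.06]
2 [-0.22, 0.0, 0.0] [0.0, 0.0, 0.0]
3 [-0.21, -0.06, 0.0] [0.0, 0.0, 0.0]
4 [-0.19, -0.11, 0.0] [0.0, 0.0, 0.0]
5 [-0.15, -0.15, 0.0] [0.0, 0.0, 0.0]
6 [-0.11, -0.19, 0.0] [0.0, 0.0, 0.0]
```

Emit:
apply_moves --targets '[[[-0.2,0.06,0.03],[-0.08,0,0],12],[[-0.22,0,0],[0,0,0],12],[[-0.21,-0.06,0],[0,0,0],12],[[-0.19,-0.11,0],[0,0,0],12],[[-0.1,-0.1,0],[0,0,0],12]]'

```text
time_s: 42.7
tcp_pos: [0.3814, 0.2884, 0.0951]
eef_rot: [-179.5, 0.0, -42.5]
contact_force: [4.2, -3.3, 2.8]
gripper_width: 0.0176
```

```bash
python3 cr.py 10 3
```

```text
angle cw -10.496823738744467 radius 0.031
t 42.7 pos [0.3814 0.2884 0.0951] rot [-179.5    0.   -42.5] j [ 61.  11. -35.   0. -43. -13.] F [ 4.2 -3.3  2.8] w 0.0176
1 [-0.12, -0.08, 0.13] [-0.06, 0.0, -0.06]
2 [-0.07, -0.13, 0.0] [0.0, 0.0, 0.0]
3 [-0.04, -0.14, 0.0] [0.0, 0.0, 0.0]
```

Emit:
apply_moves --targets '[[[-0.06,-0.14,0],[0,0,0],12],[[-0.02,-0.05,0],[0,0,0],12],[[0,0,0],[0,0,0],12]]'

```text
time_s: 43.0
tcp_pos: [0.3816, 0.2938, 0.0952]
eef_rot: [-179.9, -0.0, -42.5]
contact_force: [4.0, 0.6, -1.3]
gripper_width: 0.0176
```

```bash
python3 cr.py 10 1
```

```text
angle cw -0.5595189974929724 radius 0.0313
t 43.0 pos [0.3816 0.2938 0.0952] rot [-179.9   -0.   -42.5] j [ 61.  11. -35.   0. -44. -14.] F [ 4.   0.6 -1.3] w 0.0176
1 [-0.1, -0.1, 0.13] [-0.01, 0.0, -0.06]
```

Full turn. Open and go straight up.

Emit:
apply_moves --targets '[[[0,0,0],[0,0,0],25],[[0,0,0],[0,0,0],40],[[0,0,0],[0,0,0],45],[[0,0,0],[0,0,0],45],[[0,0,-0.4],[0,0,0],45]]'

```text
time_s: 43.5
tcp_pos: [0.3793, 0.2902, 0.1085]
eef_rot: [179.6, -0.1, -42.6]
contact_force: [-0.8, 0.5, -0.4]
gripper_width: 0.0445
```

Emit:
apply_moves --targets '[[[0,0,-0.8],[0,0,0],45],[[0,0,-0.9],[0,0,0],45],[[0,0,-0.9],[0,0,0],45],[[-0.6,0,-0.8],[0,0,0],45],[[-0.6,0,-0.5],[0,0,0],45]]'

```text
time_s: 44.0
tcp_pos: [0.3437, 0.3205, 0.2677]
eef_rot: [179.1, -0.1, -42.9]
contact_force: [0.7, 0.2, -0.2]
gripper_width: 0.0448
```

Emit:
apply_moves --targets '[[[-0.6,0,0],[0,0,0],45],[[0,0,0],[0,0,0],45],[[0,0,0],[0,0,0],45]]'

```text
time_s: 44.3
tcp_pos: [0.3247, 0.3395, 0.2715]
eef_rot: [179.5, 0.0, -42.8]
contact_force: [0.2, -0.0, 0.4]
gripper_width: 0.045
```

```bash
python3 tz.py; python3 g.py; python3 - <<'E'
from plant import r
from h import *
c=r.capture('top');w=cloud(c);crop(c['img'],130,130,430,330,2.6,'pics/t12.png')
P=w[255:310,165:235].reshape(-1,3);P=P[(P[:,2]>.08)&(P[:,2]<.115)];print('peg',P.mean(0).round(4) if len(P) else None,len(P))
m=(abs(w[...,0]-.575)<.06)&(abs(w[...,1]+.153)<.06)&(abs(w[...,2]-.073)<.008);Q=w[m];print('beaker rim',cv2.minEnclosingCircle(Q[:,:2].astype(np.float32)*1000),np.median(Q[:,2]))
for n,(u,v) in dict(jar=(420,162),case=(360,150)).items(): print(n,w[v,u])
cv2.imwrite('pics/t12f.png',c['img'])
E
```

```text
rim rise 0.060433543700913 318
t 44.35 pos [0.3248 0.3393 0.2713] rot [179.5   0.  -42.8] j [ 70.2   0.  -21.1  -0.2 -69.3 -22.9] F [-0.5  1.1  0.6] w 0.0449
peg [0.3798 0.2899 0.1003] 54
beaker rim ((574.6271362304688, -152.92637634277344), 41.93341827392578) 0.07161902086840777
jar [ 0.74243412 -0.28775646  0.07022743]
case [ 0.78043222 -0.12974661  0.03746438]
```

View pics/t12.png

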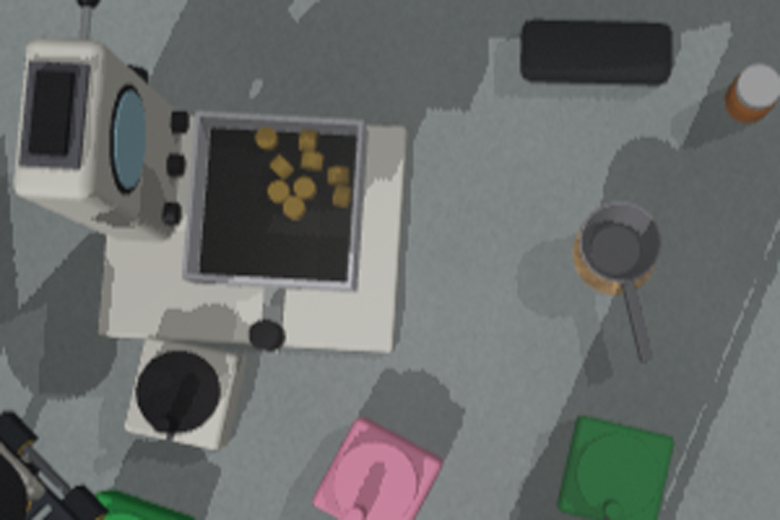

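```bash
python3 -c "
from plant import r
print(r.close_job()); print(r.get_state()['time_s'])"
```

```text
the job is handed in; nothing more can be done
None
the job is handed in; nothing more can be done
```

I completed every step and handed the job in at about 44 s. The hand-in reports no verdict, so the results below rest on my own last checks:

- **Blanks:** all six table blanks went into the beaker with the three already there. The whole beakerful was then tipped into the tray. The last top view shows all nine in the tray.
- **Beaker:** it is empty and upright, about 1 mm from the mat's measured centre. Its rim reads 72 mm above the table, against 73 mm expected. It slipped about 3° in the grip during the pour, so I levelled it before setting it down.
- **Tray:** I lifted it to about 66 mm and lowered it onto the notch. It now rests at 60.4 mm by camera, which is the third click.
- **Crank:** it has made one full clockwise turn on the cream box. The grip is about 2.5 mm short of where it started, roughly 356°, within the 0.4 rad tolerance.
- **Bystanders:** the jar and the case read within about 2 mm of their starting positions. I did not measure the tape ring again, but the arm never worked near it.
- **Arm:** it is clear of everything, and no check failed.

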